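# Tip out the washed toe bones, photograph a vertebra from four sides, box the finds

## Robot

A 6-joint arm with a two-finger parallel gripper is mounted at the origin on the work surface. World frame = base frame: x ahead of the robot, y to its left, z up, the work surface at z = 0. Lengths are in m, angles in degrees, forces in N, time in s.
With the tool pointing down it reaches from about 0.4 to 0.825 m from the base axis. Payload 7 kg.
Tool frame: the origin (TCP) lies midway between the tips of the shut fingers; the grasp point (between the pads) lies 19 mm behind it (grip_depth is the distance from the TCP to the grasp point, in m); z points along the fingers, y is the direction in which the jaws open and shut (so a half turn about z gives the same grasp; the last joint's range is limited). The gripper opens to 88 mm and grips with 3 to 60 N. Pads are 19 mm wide; open, the fingers measure 130 mm over their backs; the gripper's body (78 mm by 193 mm) begins 47 mm behind the grasp point.
Start: joints at [80.907, 20.546, 0.682, 0, -70.136, -16.507], TCP at [0.292, 0.609, 0.227] pointing down, gripper open.
Joint ranges: [-176.03, 176.03], [-82.01, 121.73], [-58.28, 71.71], [-173.87, 95.51], [-174.79, -0.11], [-173.66, 173.66]. Speed limits (degrees/s): [136.94, 136.94, 172.46, 180, 180, 180].

## Interface

Orientations are given as [roll, pitch, yaw] about the fixed x, y, z axes, in that order (R = Rz(yaw) Ry(pitch) Rx(roll)).
In Python, from plant import * gives the robot as it stands.
- The arm moves only by the shell command python3 -m inch 'ROWS'. ROWS is JSON, a list of rows, each an object of numbers: "ax", "ay", "az": the turn, a rotation vector about the tool's x, y, z in degrees; "dx", "dy", "dz": the shift along the tool's x, y, z in mm; "fingers": the finger opening in mm, from 0 to 87.6. In form: [{"ax": .., "ay": .., "az": .., "dx": .., "dy": .., "dz": .., "fingers": ..}, ...]. A call has 1 to 8 rows; each row is the pose to reach, as a shift and turn from the pose commanded when the call began, along the tool's axes at that moment; what a row does not reach only later rows make up. A row lasts 1/8 s, in which the tool goes at most 62.5 mm and 10.7 degrees, less where a joint would pass 70% of its speed; a pose out of reach is approached as far as the arm can. A call with a gripper value outside its range is refused whole. The fingers move at their own pace and stop on an object; the grip force is fixed at half the most. Time passes only in rows, so rows that repeat a pose let the fingers close. It gives the time, the measured TCP pose, the force and the opening at its end, in the units of the state.
- get_obs(): the state, without advancing time (a new reading comes with each control period).
- snapshot(name): name is "scene" or "top"; returns a dict with "image" (384x512x3 uint8, red, green, blue), "fx", "fy", "cx", "cy" (pixels), "k1" (the pictures are not rectified: a ray, as slopes to the right and down, at radius r is drawn at 1 + k1 r^2 times it, then the intrinsics apply), "rvec" (rotation vector, rad) and "tvec" (3), from world to camera coordinates, as OpenCV has them. Camera axes: x right, y down, z forward; pixel columns grow to the right and rows downward; lengths in m; the calibration is good to about 2 mm. A picture is of the moment at which its call begins. There is no depth.
- close_job(): hands the job in, once; it reports no verdict.
Trained networks look in the newest picture that a camera, given by its name, has taken for a name from the list of things; names that differ only in an ending like _2 or _b are one class to them, and where a whole thing is asked for, a point or a joint stands for the part that bears it (a point fixed in the world has none). Each returns a list of dicts, best first, with "score" (0 to 1); they miss things now and then, are a little off and sometimes report something else, mostly with a low value. They report only what shows in the picture. A call takes as long as a camera call. They do not tell look-alikes from the thing itself.
- search_frame(target, camera): "bbox" ([centre column, centre row, width, height] in pixels, round what is visible of it).
- trace(target, camera): "mask" (384x512 bool, what is visible of it) and "bbox" ([centre column, centre row, width, height] in pixels, round what is visible of it).
- landmark_of(target, camera): "position" ([column, row] in pixels: a listed point, or the origin of a listed thing).
The state is a dict: "clock": time; "joint_pos": joint angles; "qvel": joint speeds; "tau": joint torques, N m; "tool_pos": TCP position; "orientation": TCP orientation; "force": force on the tool from outside, world axes, zero at the start; "moment": the same for the moment, N m; "opening": finger opening in m.
Only numpy, scipy, OpenCV 4.12 (cv2) and the standard library are available. Lean on these libraries where they do the work, as an engineer would, in place of code of your own. Each camera call takes 0.05 s, during which the arm holds its last target.

## Task

First tip the washed toe bones out of the white measuring jug, over its spout and onto the steel drying tray: bring the jug upright to the tray, turn the spout towards it before tilting, leave every toe bone in the tray, and stand the empty jug back upright on its black drip mat. Then hold the vertebra upright in front of the camera, its middle on the lens axis about 18 cm from the lens, and show it its front, its left side, its back and its right side in that order, keeping each view still for about a second. Finish by standing the vertebra upright in the wooden specimen box and laying every long bone in there as well; leave the other things on the table where they are.

Things in the scene. Friction and masses are not known exactly. Their poses are not given: they have to be found in the camera images.
- jug: White plastic measuring jug, upright on the drip mat, 2 to 4 toe bones standing in it. Round, 122 mm high, outer radius 44 mm at the foot, 60 mm at the rim, wall 3 mm, floor 5 mm; about 0.16 kg empty. Origin: centre of the underside; +z up the jug, +x to the spout, -x to the handle. Wet and slippery inside: bones stay in below about 80 degrees of tilt and slide out at 105 to 115 degrees.
- spout (a point): Tip of the jug's pouring lip, 72 mm from the jug axis towards +x of the jug and 124 mm above its underside; the lip is 22 mm wide. Same axes as the jug.
- jug_handle (a point): In the jug's D handle, 95 mm from the jug axis (-x), 105 mm above the underside. The grip bar is upright, 14 mm thick (y) and 22 mm wide (x from -106 to -84 mm), z = 40 to 124 mm, joined to the jug by a bar along x at its top (z 103 to 121 mm) and one at its foot, open between. Pinch it across its 14 mm from above, fingers down along the bar. Same axes as the jug.
- tray: Steel drying tray lined with paper, fixed to the table: 180 mm (x) by 200 mm (y) outside, walls 45 mm high and 5 mm thick, floor 5 mm. Origin: centre of the underside; z up.
- mat: Black square rubber drip mat, fixed, 140 by 140 mm, 4 mm thick; the jug's place. Origin: centre of the underside. It lies on one side of the table and the specimen box on the other; the sides change.
- vertebra: Bone-coloured vertebra, 0.14 kg, 116 mm across its side wings, 94 mm high, on its flat underside. Origin: centre of the underside; +z up, +x front, +y left. Spine on top: upright blade 12 mm thick (y), x -24 to 16 mm, free from z 57 to 94 mm; pinch it there from above. Wings along +y and -y, 26 to 41 mm high. Only the front has two upright prongs: x 18 to 34, y -15 and 15, up to z 63 mm.
- vertebra_mid (a point): Middle of the vertebra, 45 mm above its underside, on its z axis.
- focus (a point): Point of focus of a black still camera, fixed on a column stand with a grey foot at the far side of the table (214 mm high): on the lens axis, 180 mm in front of the front glass, 150 mm above the table. Frame: z up, +x points from here straight to the lens; the camera looks along -x, towards the robot.
- near (a point): A second point on the lens axis, 80 mm from the focus point towards the lens and 100 mm from the glass, 150 mm above the table. Same axes.
- box: Open wooden specimen box, fixed: 220 mm (x) by 290 mm (y) outside, walls 60 mm high and 7 mm thick, floor 7 mm. Origin: centre of the underside; z up.
- toe1: Toe bone 1 of up to 4 (absent in some starts), bone-coloured, 60 mm long, round, 25 mm thick at one end, 17 mm in the middle, 22 mm at the other end, 0.02 kg; stands in the jug at the start. Origin: its middle; z along the bone, the thick end at -z.
- toe2: Toe bone 2 of up to 4 (absent in some starts), bone-coloured, 60 mm long, round, 25 mm thick at one end, 17 mm in the middle, 22 mm at the other end, 0.02 kg; stands in the jug at the start. Origin: its middle; z along the bone, the thick end at -z.
- toe3: Toe bone 3 of up to 4 (absent in some starts), bone-coloured, 60 mm long, round, 25 mm thick at one end, 17 mm in the middle, 22 mm at the other end, 0.02 kg; stands in the jug at the start. Origin: its middle; z along the bone, the thick end at -z.
- toe4: Toe bone 4 of up to 4 (absent in some starts), bone-coloured, 60 mm long, round, 25 mm thick at one end, 17 mm in the middle, 22 mm at the other end, 0.02 kg; stands in the jug at the start. Origin: its middle; z along the bone, the thick end at -z.
- bone1: Long bone, bone-coloured, 150 mm long, lying flat (two or three long bones are present). Origin: centre of the underside of its middle; +x along the bone, z up. Shaft 24 mm thick both ways, its axis 19 mm above the underside; knuckle ends 34 to 40 mm wide and 36 mm high. Mass about 0.11 kg. Pinch the shaft across y.
- bone2: Long bone, bone-coloured, 140 mm long, lying flat (two or three long bones are present). Origin: centre of the underside of its middle; +x along the bone, z up. Shaft 24 mm thick both ways, its axis 19 mm above the underside; knuckle ends 34 to 40 mm wide and 36 mm high. Mass about 0.11 kg. Pinch the shaft across y.
- bone3: Long bone, bone-coloured, 130 mm long, lying flat (two or three long bones are present). Origin: centre of the underside of its middle; +x along the bone, z up. Shaft 24 mm thick both ways, its axis 19 mm above the underside; knuckle ends 34 to 40 mm wide and 36 mm high. Mass about 0.11 kg. Pinch the shaft across y.
- caliper: Steel sliding caliper lying flat, 170 mm long. Bystander.
- brush: Wooden brush lying flat, 160 mm long, between the vertebra and the camera. Bystander.
- jar: Glass jar with white lid, 52 mm across, 75 mm high. Bystander.
- jar2: Glass jar with white lid, 60 mm across, 60 mm high. Bystander.
- cork_ring: Cork ring, 90 mm across, 25 mm high. Bystander.
- magnifier: Black hand lens lying flat, 175 mm long. Bystander.
- bowl: White ceramic bowl, 76 mm across, 36 mm high. Bystander.
Things that resemble listed ones, but are neither listed nor needed, are in the scene too. What is shaped like the bone1 but turquoise is not meant.

How it is judged (in metres and radians):
On the way, in this order (a step that is already met when the one before it is completed fails the run):
1. the jug is tipped spout-down with the spout over the tray (angle between jug's own z axis and vertical above 1.2 rad and angle between jug's own x axis and vertical above 2.2 rad and x of spout in the frame of tray between -0.1 and 0.1 m and y of spout in the frame of tray between -0.11 and 0.11 m), for 0.1 s.
2. every toe bone lies in the tray (x of toe1 in the frame of tray between -0.086 and 0.086 m and y of toe1 in the frame of tray between -0.096 and 0.096 m and z of each of toe1, toe2, toe3, toe4 in the frame of tray below 0.055 m and x of toe2 in the frame of tray between -0.086 and 0.086 m and y of toe2 in the frame of tray between -0.096 and 0.096 m and x of toe3 in the frame of tray between -0.086 and 0.086 m and y of toe3 in the frame of tray between -0.096 and 0.096 m and x of toe4 in the frame of tray between -0.086 and 0.086 m and y of toe4 in the frame of tray between -0.096 and 0.096 m), for 0.3 s.
3. the vertebra is held still at the camera's focus with its front to the lens (distance between vertebra_mid and focus below 0.04 m and angle between vertebra's own z axis and vertical below 0.26 rad and angle between the x axis of vertebra and the x axis of focus, either way round below 0.4 rad and x of near in the frame of vertebra above 0.03 m and linear speed of vertebra below 0.05 m/s and angular speed of vertebra below 0.4 rad/s), for 0.5 s.
4. then with its left side to the lens (distance between vertebra_mid and focus below 0.04 m and angle between vertebra's own z axis and vertical below 0.26 rad and angle between the y axis of vertebra and the x axis of focus, either way round below 0.4 rad and y of near in the frame of vertebra above 0.03 m and linear speed of vertebra below 0.05 m/s and angular speed of vertebra below 0.4 rad/s), for 0.5 s.
5. then with its back to the lens (distance between vertebra_mid and focus below 0.04 m and angle between vertebra's own z axis and vertical below 0.26 rad and angle between the x axis of vertebra and the x axis of focus, either way round below 0.4 rad and x of near in the frame of vertebra below -0.03 m and linear speed of vertebra below 0.05 m/s and angular speed of vertebra below 0.4 rad/s), for 0.5 s.
6. then with its right side to the lens (distance between vertebra_mid and focus below 0.04 m and angle between vertebra's own z axis and vertical below 0.26 rad and angle between the y axis of vertebra and the x axis of focus, either way round below 0.4 rad and y of near in the frame of vertebra below -0.03 m and linear speed of vertebra below 0.05 m/s and angular speed of vertebra below 0.4 rad/s), for 0.5 s.
At the end, for the whole second after the job is handed in: All toe bones are in the tray; the jug stands upright on its mat (axis within 35 mm of the mat's centre); the vertebra stands upright (within 0.3 rad) and the long bones lie flat (within 0.45 rad) inside the box's walls; all at rest (all of step 2 and horizontal distance between jug and mat below 0.035 m and angle between jug's own z axis and vertical below 0.1 rad and height (world z) of jug below 0.012 m and x of bone1 in the frame of box between -0.095 and 0.095 m and y of bone1 in the frame of box between -0.13 and 0.13 m and x of bone2 in the frame of box between -0.095 and 0.095 m and y of bone2 in the frame of box between -0.13 and 0.13 m and x of bone3 in the frame of box between -0.095 and 0.095 m and y of bone3 in the frame of box between -0.13 and 0.13 m and x of vertebra in the frame of box between -0.095 and 0.095 m and y of vertebra in the frame of box between -0.13 and 0.13 m and z of each of bone1, bone2, bone3 in the frame of box below 0.04 m and z of vertebra in the frame of box below 0.02 m and angle between vertebra's own z axis and vertical below 0.3 rad and angle between bone1's own x axis and vertical between 1.1 and 2.04 rad and angle between bone2's own x axis and vertical between 1.1 and 2.04 rad and angle between bone3's own x axis and vertical between 1.1 and 2.04 rad and linear speed of each of toe1, toe2, toe3, toe4, bone1, bone2, bone3, vertebra, jug below 0.03 m/s); the robot touches nothing.
It fails at once if the jug is tilted more than about 50 degrees with its spout well outside the tray (over 5 cm) (angle between jug's own z axis and vertical above 0.87 rad and (not (x of spout in the frame of tray above -0.14 m) or not (x of spout in the frame of tray below 0.14 m) or not (y of spout in the frame of tray above -0.15 m) or not (y of spout in the frame of tray below 0.15 m))).
It fails at once if a bystander is shifted by more than 4 cm (distance of any of caliper, brush, jar, cork_ring, magnifier, bowl, jar2 from where it was at the start of the episode above 0.04 m).
Of toe1, toe2, toe3, toe4 only 2 to 4 are there at a start; the rules pass over those that are not, and their reading is None.
Of bone1, bone2, bone3 only 2 to 3 are there at a start; the rules pass over those that are not, and their reading is None.
At some moment in a run one of bone1, bone2, bone3 may be knocked a few centimetres aside while the robot is not near it.
It also fails if it takes over 210 s, if anything falls off the work surface, if the arm or the gripper's body presses on something with over 40 N, if the wrist force passes 120 N, or if a joint passes its speed limit or range.

## Working session

There is one attempt and no reset: what is moved stays moved. The work goes in short steps, Python scripts to look and compute and a shell command to move; the robot and the scene stay as the last step left them, time stands still between calls to the robot, and variables do not carry over. Pictures are saved under pics/ and viewed, and the job is handed in when it is done.

```bash
ls; mkdir -p pics
python3 - <<'E'
from plant import *
import cv2,json
print(get_obs())
for c in ("scene","top"):
    s=snapshot(c); im=s.pop("image"); print(c,s)
    cv2.imwrite(f"pics/{c}0.png",cv2.resize(im[:,:,::-1],(800,600),interpolation=cv2.INTER_CUBIC))
E
```

```text
pics
{'clock': 0.0, 'joint_pos': array([ 8.09064544e+01,  2.05928596e+01,  6.32242059e-01, -2.10445488e-02,
       -7.01368848e+01, -1.65071785e+01]), 'qvel': array([ 0.00098403, -0.07461927,  0.02163312, -0.08077771,  0.02594662,
        0.07758857]), 'tau': array([ 2.76781182e-03, -5.82729328e+01,  2.93051898e+01,  6.99731380e+00,
        6.89771390e-03, -1.54028357e-04]), 'tool_pos': array([0.29146627, 0.6082603 , 0.22559208]), 'orientation': array([ 1.79900895e+02, -8.73913439e-03, -2.56078838e+01]), 'force': array([-0.03169058,  0.0258855 , -0.07784027]), 'moment': array([-0.02867841,  0.00938844,  0.01886156]), 'opening': 0.08784161179327209}
scene {'fx': 429.973182355692, 'fy': 429.973182355692, 'cx': 256.2618220794235, 'cy': 196.86864001922783, 'k1': 0.022638788778812705, 'rvec': array([ 0.78081756,  2.47529696, -1.19690289]), 'tvec': array([ 0.47095484, -0.07229686,  1.78687029])}
top {'fx': 465.774275201477, 'fy': 465.774275201477, 'cx': 254.2226976213998, 'cy': 187.45472713811134, 'k1': -0.028993174853566173, 'rvec': array([ 2.18289359, -2.13502222,  0.15511476]), 'tvec': array([-0.09811325,  0.53680775,  1.42929193])}
```

View pics/scene0.png

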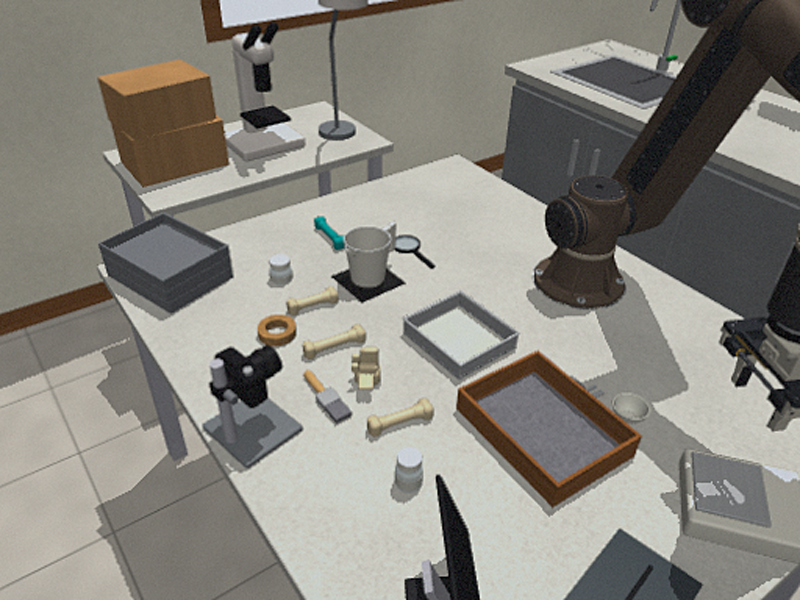

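View pics/top0.png

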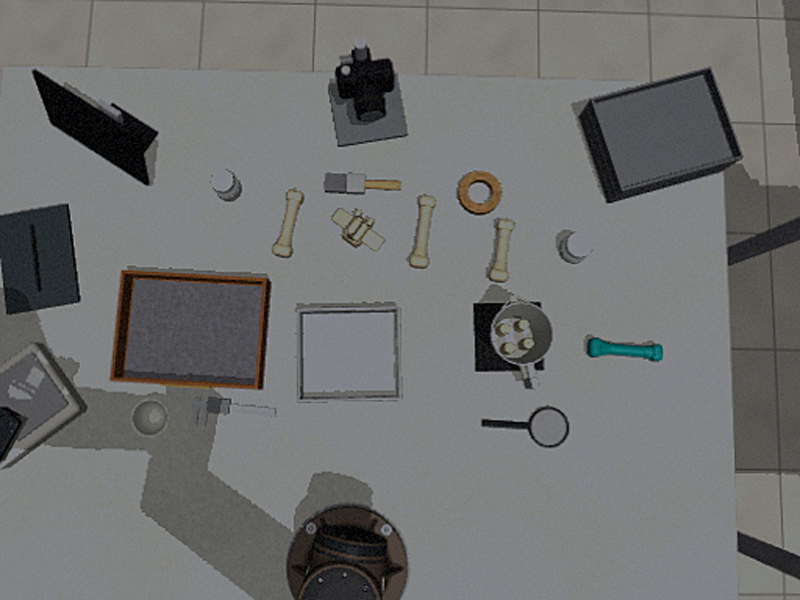

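The top view (800x600 picture) shows the tray at (348,352), the box at (190,330), the jug on its mat at (520,333) with 4 toe bones, and the vertebra at (358,230). Long bones lie at (288,223), (422,231) and (501,250). The turquoise look-alike is at (625,349), and the camera is at (365,90). I'll measure these next.

```bash
cat > h.py <<'E'
from plant import *
import numpy as np, cv2
from scipy.spatial.transform import Rotation as R
S={}
def snap(c):
    S[c]=snapshot(c); return S[c]
def proj(c,P):
    s=S[c]; P=np.atleast_2d(P); q=R.from_rotvec(s['rvec']).apply(P)+s['tvec']
    u=q[:,:2]/q[:,2:]; u=u*(1+s['k1']*(u**2).sum(1,keepdims=True))
    return u*[s['fx'],s['fy']]+[s['cx'],s['cy']]
def ray(c,px):
    s=S[c]; d=(np.atleast_2d(px).astype(float)-[s['cx'],s['cy']])/[s['fx'],s['fy']]; u=d.copy()
    for _ in range(10): u=d/(1+s['k1']*(u**2).sum(1,keepdims=True))
    r=R.from_rotvec(s['rvec']).inv(); v=r.apply(np.c_[u,np.ones(len(u))])
    return -r.apply(s['tvec']), v
def onz(c,px,z):
    o,v=ray(c,px); return o+v*((z-o[2])/v[:,2])[:,None]
def tri(pa,pb):
    A=[];b=[]
    for c,p in (('scene',pa),('top',pb)):
        o,v=ray(c,p); v=v[0]/np.linalg.norm(v[0]); M=np.eye(3)-np.outer(v,v); A.append(M); b.append(M@o)
    x=np.linalg.lstsq(np.vstack(A),np.hstack(b),rcond=None)[0]
    return x
def save(c,name,crop=None,k=1.5625,pts=None):
    im=S[c]['image'][:,:,::-1].copy()
    x0,y0,x1,y1=crop or (0,0,512,384); im=np.ascontiguousarray(im[y0:y1,x0:x1])
    k=min(800/(x1-x0),600/(y1-y0)); im=cv2.resize(im,None,fx=k,fy=k,interpolation=cv2.INTER_CUBIC)
    if pts is not None:
        for i,p in enumerate(pts):
            p=((np.array(p)-[x0,y0]+.5)*k).astype(int); cv2.circle(im,tuple(map(int,p)),3,(0,0,255),-1)
    cv2.imwrite('pics/'+name,im[:600,:800])
E
python3 - <<'E'
from h import *
np.set_printoptions(precision=3,suppress=True)
snap('top');snap('scene')
for t in ['jug','spout','jug_handle','tray','mat','vertebra','vertebra_mid','box','bone1','bone2','bone3','toe1']:
    for c in ('top','scene'):
        z={'spout':.128,'jug_handle':.109,'jug':.004,'vertebra_mid':.045}.get(t,0)
        for r in landmark_of(t,c)[:5]:
            print(t,c,round(r['score'],2),np.array(r['position']),onz(c,r['position'],z)[0])
E
```

```text
jug top 0.74 [325.8 217.4] [ 0.452 -0.317  0.004]
jug scene 0.98 [237.2 176.7] [ 0.447 -0.32   0.004]
jug scene 0.68 [233.8 180.2] [ 0.473 -0.307  0.004]
spout top 0.91 [324.9 188.2] [ 0.529 -0.294  0.128]
spout scene 0.69 [220.  160.5] [ 0.538 -0.3    0.128]
jug_handle top 0.58 [336.9 244.7] [ 0.364 -0.333  0.109]
jug_handle top 0.26 [146.2 263.3] [0.298 0.225 0.109]
jug_handle top 0.25 [325.5 219.7] [ 0.438 -0.299  0.109]
jug_handle top 0.16 [268.3 151.4] [ 0.64  -0.126  0.109]
jug_handle scene 0.69 [247.5 146.3] [ 0.374 -0.352  0.109]
jug_handle scene 0.27 [261.4 306.4] [0.801 0.332 0.109]
tray top 0.81 [221.3 227.2] [0.413 0.016 0.   ]
tray top 0.38 [150.1 117.8] [0.766 0.26  0.   ]
tray scene 0.85 [292.5 218.7] [0.423 0.012 0.   ]
mat top 0.97 [328.5 216.8] [ 0.454 -0.327  0.   ]
mat top 0.7 [229.2 147.3] [ 0.674 -0.002  0.   ]
mat top 0.51 [337.1 244.1] [ 0.368 -0.354  0.   ]
mat top 0.38 [318.  159.3] [ 0.641 -0.292  0.   ]
mat top 0.25 [305.2 126.8] [ 0.749 -0.25   0.   ]
mat scene 0.77 [234.6 179.9] [ 0.466 -0.312  0.   ]
vertebra top 0.72 [229.6 148.5] [ 0.67  -0.004  0.   
[... 1198 characters left out ...]
5] [ 0.631 -0.305  0.   ]
bone2 scene 0.49 [210.8 151.7] [ 0.436 -0.553  0.   ]
bone3 top 0.97 [395.9 222.7] [ 0.44  -0.544  0.   ]
bone3 top 0.91 [268.2 151.1] [ 0.664 -0.13   0.   ]
bone3 top 0.83 [183.7 144.1] [0.681 0.146 0.   ]
bone3 top 0.6 [316.2 160.6] [ 0.636 -0.286  0.   ]
bone3 top 0.5 [323.2 225.1] [ 0.427 -0.31   0.   ]
bone3 scene 0.63 [217.4 219.9] [ 0.654 -0.138  0.   ]
bone3 scene 0.51 [200.2 194.5] [ 0.631 -0.305  0.   ]
bone3 scene 0.49 [210.8 151.7] [ 0.436 -0.553  0.   ]
toe1 top 0.55 [323.8 222. ] [ 0.437 -0.312  0.   ]
toe1 top 0.49 [320.4 213.9] [ 0.463 -0.301  0.   ]
toe1 top 0.44 [332.2 208.3] [ 0.482 -0.339  0.   ]
toe1 top 0.41 [337.4 217.2] [ 0.454 -0.355  0.   ]
```

Run:
```python
from h import *
snap('top');snap('scene')
save('top','c1.png',(150,20,360,260)); save('scene','c2.png',(120,110,420,330))
```

```text
(no output)
```

View pics/c1.png

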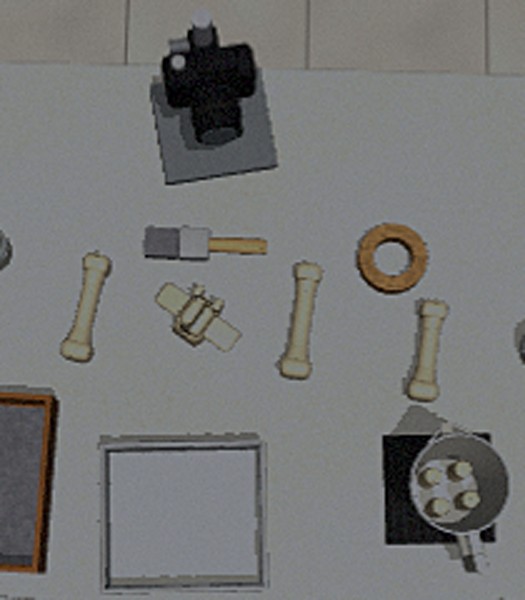

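View pics/c2.png

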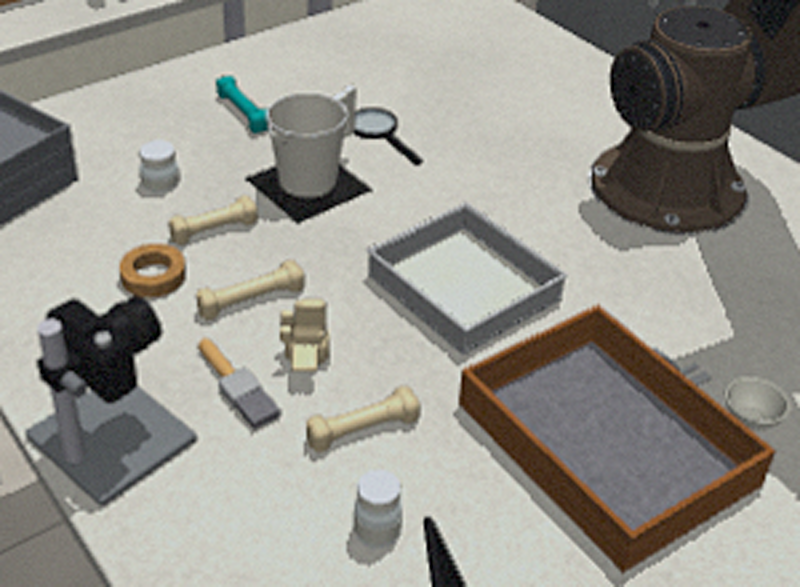

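The detections agree between the two cameras: jug about (0.46,-0.315), tray (0.418,0.014), box (0.45,0.33), vertebra (0.665,0). The candidates for "long bone" are the three bone-coloured ones at top px (184,144), (268,151) and (316,160). The turquoise one at (396,223) is excluded. The black tray on the side is not a candidate for the tray. Next I'll refine with model overlays.

```bash
cat > fit.py <<'E'
from h import *
from scipy.optimize import minimize
from scipy.spatial import ConvexHull
def circ(r,z,cx=0,cy=0,n=24):
    a=np.linspace(0,2*np.pi,n,endpoint=False); return np.c_[cx+r*np.cos(a),cy+r*np.sin(a),np.full(n,z)]
def boxp(x0,x1,y0,y1,z0,z1): return np.array([[x,y,z] for x in(x0,x1) for y in(y0,y1) for z in(z0,z1)],float)
def jugparts(): 
    return [np.r_[circ(.044,0),circ(.060,.122)], np.r_[circ(.06,.122)[:0],boxp(.05,.072,-.011,.011,.115,.124)], boxp(-.106,-.084,-.007,.007,.04,.124), boxp(-.1,-.055,-.007,.007,.103,.121), boxp(-.1,-.048,-.007,.007,.04,.055)]
def vertparts():
    return [boxp(-.024,.016,-.006,.006,.03,.094), boxp(-.012,.012,-.058,.058,.026,.041), boxp(.018,.034,-.02,-.01,.03,.063), boxp(.018,.034,.01,.02,.03,.063), circ(.025,0).tolist()+circ(.025,.05).tolist()]
def boneparts(L):
    h=L/2; return [boxp(-h+.01,h-.01,-.012,.012,.007,.031), boxp(-h,-h+.022,-.019,.019,0,.036), boxp(h-.022,h,-.019,.019,0,.036)]
def trayparts(): return [boxp(-.09,.09,-.1,.1,0,.045)]
def boxparts(): return [boxp(-.11,.11,-.145,.145,0,.06)]
def render(c,parts,x,y,z,yaw,K=4):
    m=np.zeros((384*K,512*K),np.uint8); r=R.from_euler('z',yaw)
    for P in parts:
        p=proj(c,r.apply(np.array(P))+[x,y,z]); p=((p+.5)*K).astype(np.float32)
        cv2.fillConvexPoly(m,cv2.convexHull(p).astype(np.int32),1)
    return m
def fitmask(masks,parts,x0,z,K=4,it=250):
    big={c:cv2.resize(m.astype(np.uint8),None,fx=K,fy=K,interpolation=cv2.INTER_NEAREST) for c,m in masks.items()}
    def f(v):
        s=0
        for c,m in big.items():
            q=render(c,parts,v[0],v[1],z,v[2]*10,K); s+=1-(q&m).sum()/max(1,(q|m).sum())
        return s
    sim=np.array([x0]+[np.array(x0)+d for d in([.008,0,0],[0,.008,0],[0,0,.015])])
    r=minimize(f,x0,method='Nelder-Mead',options=dict(initial_simplex=sim,maxfev=it,xatol=2e-4,fatol=1e-4)); return r.x*[1,1,10],r.fun
def masknear(t,c,px,tol=12):
    best=None
    for r in trace(t,c):
        d=np.hypot(*(np.array(r['bbox'][:2])-px))
        if d<tol and (best is None or r['score']>best['score']): best=r
    return None if best is None else best['mask']
def fit(t,parts,guess,z,zc,tol=14,verbose=True):
    ms={}
    for c in('top','scene'):
        px=proj(c,[guess[0],guess[1],z+zc])[0]; m=masknear(t,c,px,tol)
        if m is not None: ms[c]=m
    x,fv=fitmask(ms,parts,[guess[0],guess[1],guess[2]/10],z)
    if verbose: print(t,list(ms),'xy',x[:2].round(4),'yaw',np.degrees(x[2]).round(1),'cost',round(fv/len(ms),3))
    return x
E
python3 - <<'E'
from fit import *
D=np.radians
snap('top');snap('scene')
res={}
for n,t,p,g,z,zc in [('jug','jug',jugparts(),(.46,-.315,D(13)),.004,.06),('vert','vertebra',vertparts(),(.665,0,D(-34)),0,.045),
  ('tray','tray',trayparts(),(.418,.014,D(0)),0,.02),('box','box',boxparts(),(.45,.33,0),0,.03),
  ('bA','bone1',boneparts(.14),(.675,.146,D(-12)),0,.018),('bB','bone1',boneparts(.15),(.66,-.132,D(-5)),0,.018),('bC','bone1',boneparts(.13),(.635,-.29,D(-8)),0,.018)]:
    x=fit(t,p,g,z,zc,20); res[n]=(p,x,z)
for c in('top','scene'):
    im=S[c]['image'][:,:,::-1].copy(); K=4
    im=cv2.resize(im,None,fx=K,fy=K,interpolation=cv2.INTER_CUBIC)
    for n,(p,x,z) in res.items():
        for P in p:
            m=render(c,[P],x[0],x[1],z,x[2],K); cs,_=cv2.findContours(m,cv2.RETR_EXTERNAL,cv2.CHAIN_APPROX_NONE); cv2.drawContours(im,cs,-1,(0,0,255),1)
    cv2.imwrite(f'pics/ov_{c}.png',im[(90*K if c=='top' else 130*K):(240*K if c=='top' else 320*K),(60*K if c=='top' else 170*K):(370*K if c=='top' else 420*K)][:,:].copy() if 0 else cv2.resize(im[(90*K if c=='top' else 130*K):(270*K if c=='top' else 320*K),(70*K if c=='top' else 170*K):(370*K if c=='top' else 420*K)],None,fx=.66,fy=.66,interpolation=cv2.INTER_AREA)[:600,:800])
E
```

```text
jug ['top', 'scene'] xy [ 0.4559 -0.3207] yaw 15.9 cost 0.121
vertebra ['top', 'scene'] xy [0.6679 0.    ] yaw -34.2 cost 0.138
tray ['top', 'scene'] xy [0.4144 0.007 ] yaw 3.0 cost 0.043
box ['top', 'scene'] xy [0.4556 0.323 ] yaw -1.9 cost 0.02
bone1 ['top', 'scene'] xy [0.6825 0.1412] yaw -10.4 cost 0.241
bone1 ['top', 'scene'] xy [ 0.6704 -0.1363] yaw -7.4 cost 0.217
bone1 ['top', 'scene'] xy [ 0.6373 -0.299 ] yaw -9.8 cost 0.263
```

View pics/ov_top.png

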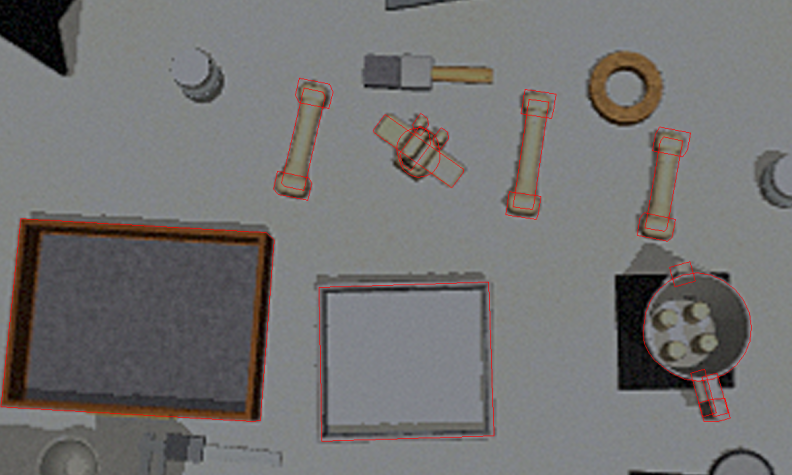

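View pics/ov_scene.png

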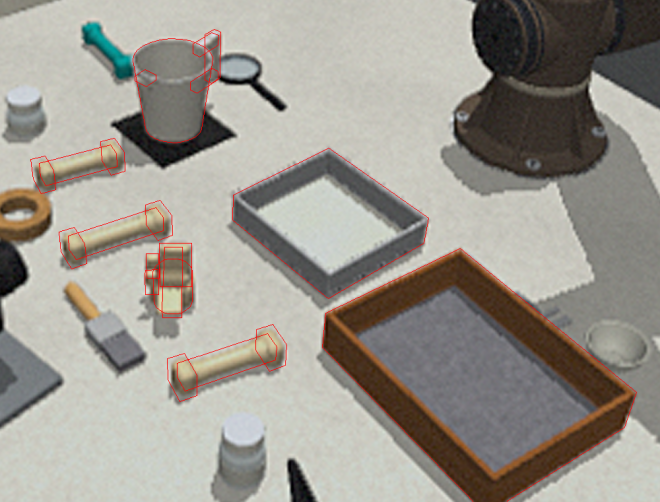

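Run:
```python
from fit import *
D=np.radians
snap('top');snap('scene')
K=8
out=[]
for c,(x0,y0,x1,y1) in (('top',(295,175,365,260)),('scene',(205,130,275,195))):
    im0=cv2.resize(S[c]['image'][:,:,::-1],None,fx=K,fy=K,interpolation=cv2.INTER_CUBIC)
    for yaw,xy in ((15.9,(.4559,-.3207)),(13,(.456,-.319))):
        im=im0.copy()
        for P in jugparts()+[boxp(-.07,.07,-.07,.07,0,.004)][:0]:
            m=render(c,[P],*xy,.004,D(yaw),K); cs,_=cv2.findContours(m,cv2.RETR_EXTERNAL,cv2.CHAIN_APPROX_NONE); cv2.drawContours(im,cs,-1,(0,0,255),1)
        out.append(cv2.resize(im[y0*K:y1*K,x0*K:x1*K],(400,300 if c=='scene' else 300)))
cv2.imwrite('pics/jug.png',np.vstack([np.hstack(out[:2]),np.hstack(out[2:])]))
save('top','cam_t.png',(205,10,275,90)); save('scene','cam_s.png',(125,200,200,300))
save('top','mat_t.png',(295,185,355,245))
```

```text
(no output)
```

View pics/jug.png

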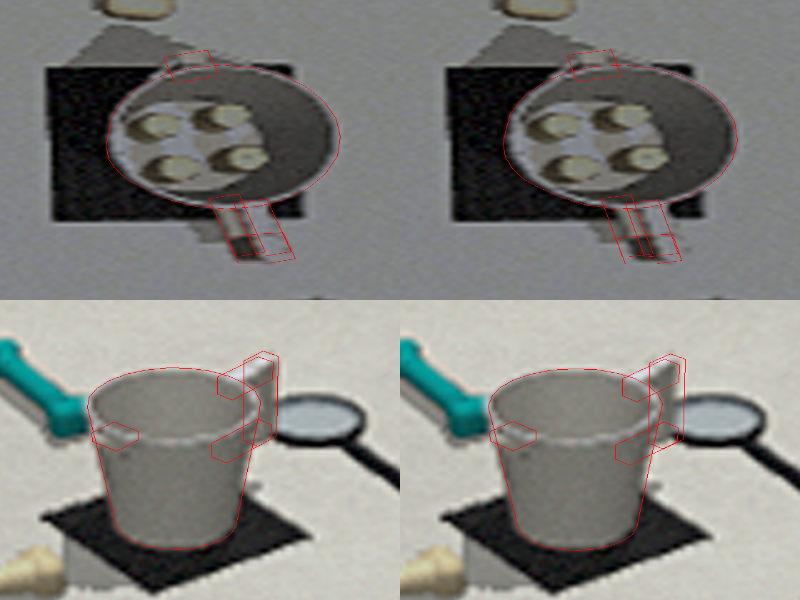

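View pics/cam_t.png

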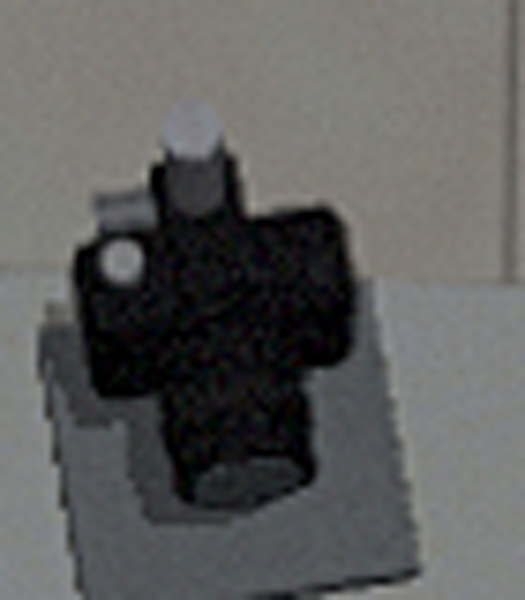

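View pics/cam_s.png

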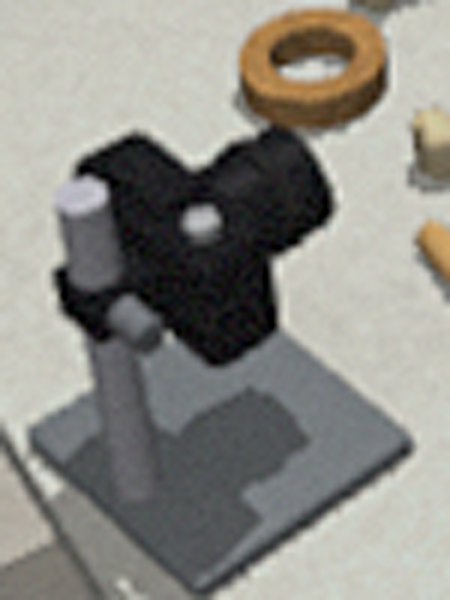

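Run:
```python
from fit import *
np.set_printoptions(precision=4,suppress=True)
snap('top');snap('scene')
t=lambda x,y:(205+x/7.5,10+y/7.5)
g=t(252,482); print('glass top@.15',onz('top',g,.15))
print('tri',tri((175.8,230.8),g))
f=onz('top',[t(45,360),t(85,600),t(385,330),t(418,572)],.01); print(f)
for a,b in((1,0),(3,2)): d=f[a]-f[b]; print(np.degrees(np.arctan2(-d[1],-d[0])))
s=lambda x,y:(125+x/6,200+y/6)
q=onz('scene',[s(30,435),s(200,590),s(412,445),s(275,330)],.008); print(q)
for a,b in((1,2),(0,3)): d=q[a]-q[b]; print(np.degrees(np.arctan2(d[1],d[0])))
col=tri(s(83,195),t(192,130)); print('col top',col)
g=tri((175.8,230.8),t(252,482))
m=onz('top',[(278+0,0)],0)
```

```text
glass top@.15 [[ 0.865  -0.0308  0.15  ]]
tri [ 0.8664 -0.029   0.1401]
[[ 0.9734  0.0666  0.01  ]
 [ 0.8631  0.0452  0.01  ]
 [ 0.9914 -0.084   0.01  ]
 [ 0.8797 -0.1008  0.01  ]]
10.976354849602458
8.569026112921282
[[ 1.0154 -0.0706  0.008 ]
 [ 0.9867  0.0724  0.008 ]
 [ 0.8553  0.0488  0.008 ]
 [ 0.8764 -0.0668  0.008 ]]
10.159109371207418
-1.5809263300142273
col top [ 0.9827 -0.0054  0.2114]
```

Both overlays fit: the jug's handle is at about (0.364,-0.345) and its yaw about 15°. The lens glass is at (0.866,-0.030,0.15) with its axis at yaw 10.5°, so the focus is at about (0.689,-0.062,0.15). Next is a helper for move rows.

```bash
cat > rel.py <<'E'
from h import *
import json,os
LOG='log.json'
def log():
    o=get_obs(); L=json.load(open(LOG)) if os.path.exists(LOG) else []
    L.append([list(map(float,o['joint_pos'])),list(map(float,o['tool_pos'])),list(map(float,o['orientation']))]); json.dump(L,open(LOG,'w')); return o
def rel(wps,tool=None):
    """wps: list of (pos TCP, R or yaw-down deg)"""
    o=log()
    p0=o['tool_pos']; r0=R.from_euler('xyz',o['orientation'],degrees=True)
    for p,q in wps:
        if not isinstance(q,R): q=R.from_euler('xyz',[180,0,q],degrees=True)
        d=r0.inv().apply(np.array(p)-p0)*1000; w=np.degrees((r0.inv()*q).as_rotvec())
        print('{"dx":%.0f,"dy":%.0f,"dz":%.0f,"ax":%.1f,"ay":%.1f,"az":%.1f}'%(*d,*w))
    print('t',round(o['clock'],2),'pos',p0.round(4),'rpy',o['orientation'].round(1),'j',o['joint_pos'].round(1),'F',o['force'].round(1),'open',round(o['opening'],4))
E
python3 - <<'E'
from rel import *
rel([((.42,.45,.30),-60),((.55,.2,.3),-90),((.52,-.15,.28),-125),((.364,-.345,.25),-165)])
E
```

```text
{"dx":184,"dy":88,"dz":-73,"ax":-0.0,"ay":0.0,"az":34.4}
{"dx":410,"dy":257,"dz":-73,"ax":-0.0,"ay":0.0,"az":64.4}
{"dx":534,"dy":586,"dz":-53,"ax":-0.0,"ay":0.0,"az":99.4}
{"dx":477,"dy":829,"dz":-23,"ax":0.0,"ay":0.0,"az":139.4}
t 2.5 pos [0.2917 0.6087 0.2266] rpy [-180.     0.   -25.6] j [ 80.9  20.5   0.7  -0.  -70.1 -16.5] F [-0.4 -0.4 -0.1] open 0.0874
```

```bash
python3 -m inch '[{"dx":60,"dy":30,"dz":-40,"ax":0,"ay":0,"az":9},{"dx":110,"dy":55,"dz":-73,"ax":0,"ay":0,"az":18},{"dx":160,"dy":78,"dz":-73,"ax":0,"ay":0,"az":27},{"dx":205,"dy":105,"dz":-73,"ax":0,"ay":0,"az":35},{"dx":250,"dy":140,"dz":-73,"ax":0,"ay":0,"az":43},{"dx":300,"dy":175,"dz":-73,"ax":0,"ay":0,"az":51},{"dx":355,"dy":215,"dz":-73,"ax":0,"ay":0,"az":58},{"dx":410,"dy":257,"dz":-73,"ax":0,"ay":0,"az":65}]'
python3 - <<'E'
from rel import *
rel([((.52,-.15,.28),-125),((.364,-.345,.25),-165)])
E
```

```text
{"dx":534,"dy":586,"dz":-53,"ax":-0.0,"ay":0.0,"az":99.4}
{"dx":477,"dy":829,"dz":-23,"ax":0.0,"ay":0.0,"az":139.4}
t 2.5 pos [0.2917 0.6087 0.2266] rpy [-180.     0.   -25.6] j [ 80.9  20.5   0.7  -0.  -70.1 -16.5] F [-0.4 -0.4 -0.1] open 0.0874$[0]: bad value
```

```bash
python3 -m inch '[{"dx":60,"dy":30,"dz":-40,"ax":0,"ay":0,"az":9,"fingers":87},{"dx":110,"dy":55,"dz":-73,"ax":0,"ay":0,"az":18,"fingers":87},{"dx":160,"dy":78,"dz":-73,"ax":0,"ay":0,"az":27,"fingers":87},{"dx":205,"dy":105,"dz":-73,"ax":0,"ay":0,"az":35,"fingers":87},{"dx":250,"dy":140,"dz":-73,"ax":0,"ay":0,"az":43,"fingers":87},{"dx":300,"dy":175,"dz":-73,"ax":0,"ay":0,"az":51,"fingers":87},{"dx":355,"dy":215,"dz":-73,"ax":0,"ay":0,"az":58,"fingers":87},{"dx":410,"dy":257,"dz":-73,"ax":0,"ay":0,"az":65,"fingers":87}]'
python3 - <<'E'
from rel import *
rel([((.52,-.15,.28),-125),((.364,-.345,.25),-165)])
E
```

```text
clock: 3.5
tool_pos: [0.5455, 0.2089, 0.2999]
orientation: [-180.0, 0.0, -90.8]
force: [0.4, 0.6, -0.1]
opening: 0.0868
{"dx":359,"dy":20,"dz":20,"ax":-0.0,"ay":0.0,"az":34.2}
{"dx":556,"dy":174,"dz":50,"ax":-0.0,"ay":0.0,"az":74.2}
t 3.5 pos [0.5455 0.2089 0.2999] rpy [-180.     0.   -90.8] j [ 40.1   9.8  -4.4   0.  -75.8 -40.9] F [ 0.4  0.6 -0.1] open 0.0868
```

```bash
python3 -m inch '[{"dx":60,"dy":3,"dz":5,"ax":0,"ay":0,"az":6,"fingers":87},{"dx":120,"dy":6,"dz":10,"ax":0,"ay":0,"az":12,"fingers":87},{"dx":180,"dy":9,"dz":10,"ax":0,"ay":0,"az":18,"fingers":87},{"dx":240,"dy":12,"dz":15,"ax":0,"ay":0,"az":24,"fingers":87},{"dx":300,"dy":15,"dz":20,"ax":0,"ay":0,"az":30,"fingers":87},{"dx":359,"dy":20,"dz":20,"ax":0,"ay":0,"az":36,"fingers":87},{"dx":410,"dy":50,"dz":30,"ax":0,"ay":0,"az":45,"fingers":87},{"dx":455,"dy":90,"dz":40,"ax":0,"ay":0,"az":54,"fingers":87}]'
python3 - <<'E'
from rel import *
rel([((.364,-.345,.20),-165),((.364,-.345,.20),R.from_rotvec(np.radians([0,-20,0]))*R.from_euler('xyz',[180,0,-165],degrees=True))])
E
```

```text
clock: 4.5
tool_pos: [0.4492, -0.2452, 0.2592]
orientation: [-180.0, -0.0, -144.9]
force: [0.4, -0.5, 0.0]
opening: 0.0871
{"dx":127,"dy":-33,"dz":59,"ax":-0.0,"ay":-0.0,"az":20.1}
{"dx":127,"dy":-33,"dz":59,"ax":8.5,"ay":-18.2,"az":19.9}
t 4.5 pos [ 0.4492 -0.2452  0.2592] rpy [-180.    -0.  -144.9] j [ -6.6   3.8 -16.6   0.  -69.6 -48.3] F [ 0.4 -0.5  0. ] open 0.0871
```

```bash
python3 -m inch '[{"dx":60,"dy":-15,"dz":25,"ax":0,"ay":0,"az":9,"fingers":87},{"dx":110,"dy":-29,"dz":45,"ax":0,"ay":0,"az":17,"fingers":87},{"dx":127,"dy":-33,"dz":50,"ax":0,"ay":0,"az":20,"fingers":87},{"dx":127,"dy":-33,"dz":50,"ax":0,"ay":-10,"az":20,"fingers":70},{"dx":127,"dy":-33,"dz":50,"ax":0,"ay":-14,"az":20,"fingers":60},{"dx":127,"dy":-33,"dz":50,"ax":0,"ay":-14,"az":20,"fingers":60}]'
python3 -c "
from rel import *
rel([((.364,-.345,.20),-165)])"
```

```text
clock: 5.25
tool_pos: [0.3654, -0.3447, 0.2104]
orientation: [177.6, 13.8, -165.1]
force: [-0.3, 0.4, -0.4]
opening: 0.0635
{"dx":4,"dy":-0,"dz":10,"ax":2.4,"ay":13.8,"az":0.2}
t 5.25 pos [ 0.3654 -0.3447  0.2104] rpy [ 177.6   13.8 -165.1] j [-30.5   2.8 -20.3 -13.4 -59.6 -38.2] F [-0.3  0.4 -0.4] open 0.0635
```

```bash
cat log.json
```

```text
[[[80.90562789619413, 20.54451736290106, 0.6823189695881154, -0.0006435416451375333, -70.13563406909952, -16.50488577583633], [0.2916754444699447, 0.608707000018579, 0.2265827733555058], [-179.99809372811214, 0.0011961103967058164, -25.599476520329333]], [[80.90562789619413, 20.54451736290106, 0.6823189695881154, -0.0006435416451375333, -70.13563406909952, -16.50488577583633], [0.2916754444699447, 0.608707000018579, 0.2265827733555058], [-179.99809372811214, 0.0011961103967058164, -25.599476520329333]], [[40.125010440659324, 9.7625918824647, -4.441973612751641, 0.0059788893930612964, -75.75400436308234, -40.934333927831496], [0.5454950542909469, 0.20886965536945165, 0.29990630791774375], [-179.9649036372396, 0.022765994981320856, -90.80784729141297]], [[-6.602007410068071, 3.8142185019611454, -16.626325452716472, 0.012224337430027044, -69.55991241296807, -48.3220828423894], [0.4492336491946735, -0.24515050192587595, 0.2591593621798235], [-179.99174833922095, -0.007957850054420065, -144.91982170211753]], [[-30.52301866765972, 2.7521808355867243, -20.328146157621045, -13.352822900784497, -59.57593526984941, -38.23821827546096], [0.365374762951636, -0.34465892556426797, 0.21038219965006655], [177.58089222116155, 13.780001072605014, -165.09829729661988]]]
```

```bash
cat > kin.py <<'E'
from h import *
import json
from scipy.optimize import least_squares
def T(r=None,p=(0,0,0)):
    M=np.eye(4); M[:3,3]=p
    if r is not None: M[:3,:3]=r.as_matrix()
    return M
E=lambda a,v:T(R.from_euler(a,v,degrees=True))
def fk(q,k,s=(1,1)):
    a1,d1,D,L2,a3,L3,Lt,Dw,wx=k
    return E('z',q[0])@T(p=(a1,-D,d1))@E('y',q[1])@T(p=(0,0,L2))@E('y',-q[2])@T(p=(L3,0,a3))@E('x',s[0]*q[3])@E('y',-q[4])@T(p=(wx,-Dw,0))@E('x',-s[1]*q[5])@T(p=(Lt,0,0))@TOOL
# q=0: hand x forward = tool z. tool down -> yaw=j1+j6-90
TOOL=T(R.from_matrix(np.array([[0,0,1],[1,0,0],[0,1,0]],float)) )
def load(): return [(np.array(a),np.array(b),R.from_euler('xyz',c,degrees=True)) for a,b,c in json.load(open('log.json'))]
def fitk():
    L=load(); best=None
    for s in((1,1),(-1,1),(1,-1),(-1,-1)):
        def f(k):
            e=[]
            for q,p,r in L:
                M=fk(q,k,s); e+=list(M[:3,3]-p); e+=list(.3*(R.from_matrix(M[:3,:3]).inv()*r).as_rotvec())
            return np.r_[e,.003*(np.array(k)-K0)]
        K0=np.array([.0,.35,.19,.4,.0,.4,.25,0,0])
        r=least_squares(f,K0)
        if best is None or r.cost<best[0]: best=(r.cost,s,r.x,np.abs(r.fun[:-9]).max())
    return best
E
python3 -c "
from kin import *
np.set_printoptions(precision=4,suppress=True)
b=fitk();print(b)
for q,p,r in load(): M=fk(q,b[2],b[1]); print(M[:3,3]-p,np.degrees((R.from_matrix(M[:3,:3]).inv()*r).as_rotvec()))
"
```

```text
(np.float64(0.9370615130651944), (1, -1), array([-0.1084, -0.682 ,  0.1427,  0.4972,  0.3239,  0.5014, -0.0279,
        0.0455, -0.2779]), np.float64(0.769636746439613))
[-0.0035  0.0011 -0.003 ] [  -0.0016   -0.     -146.9898]
[-0.0035  0.0011 -0.003 ] [  -0.0016   -0.     -146.9898]
[-0.0104 -0.0039  0.0048] [  0.0131   0.     -98.1343]
[ 0.0334 -0.0002 -0.0109] [  0.0251  -0.     -83.3644]
[-0.028  -0.0006  0.012 ] [-25.4757  -0.     -88.5018]
```

```bash
sed -i 's/np.array(\[\[0,0,1\],\[1,0,0\],\[0,1,0\]\],float)/np.array([[0,0,1],[-1,0,0],[0,-1,0]],float)/' kin.py
python3 -c "
from kin import *
np.set_printoptions(precision=4,suppress=True)
b=fitk();print(b)
for q,p,r in load(): M=fk(q,b[2],b[1]); print(M[:3,3]-p,np.degrees((R.from_matrix(M[:3,:3]).inv()*r).as_rotvec()))
"
```

```text
(np.float64(6.685199924306019e-07), (-1, 1), array([-0.0001,  0.199 ,  0.0001,  0.6016, -0.0001,  0.4637,  0.314 ,
        0.1917,  0.064 ]), np.float64(1.4213818183672622e-05))
[-0. -0. -0.] [ 0. -0.  0.]
[-0. -0. -0.] [ 0. -0.  0.]
[0. 0. 0.] [-0. -0.  0.]
[-0. -0. -0.] [ 0. -0.  0.]
[ 0. -0.  0.] [ 0. -0. -0.]
```

```bash
cat >> kin.py <<'E'
QL=np.array([-176,-82,-58.2,-173.8,-174.7,-173.6]); QH=np.array([176,121.7,71.7,95.5,-.2,173.6])
KP=np.array([0,.199,0,.6016,0,.4637,.314,.1917,.064])
try:
    _b=json.load(open('kp.json')); KP=np.array(_b)
except Exception: pass
SG=(-1,1)
def ik(p,r,q0):
    def f(q):
        M=fk(q,KP,SG); return np.r_[(M[:3,3]-p)*10,(R.from_matrix(M[:3,:3]).inv()*r).as_rotvec()*3]
    s=least_squares(f,np.clip(q0,QL+.01,QH-.01),bounds=(QL,QH),x_scale=10.)
    return s.x,np.abs(s.fun).max()
ZG=.092
def jug2tool(jp,jr,zg=None):
    """jug underside origin pos, rotation -> TCP pos, R"""
    zg=ZG if zg is None else zg
    return jp+jr.apply([-.095,0,zg-.019]), jr*R.from_euler('xyz',[180,0,180],degrees=True)
def spout2jug(sp,jr): return sp-jr.apply([.072,0,.124])
E
python3 - <<'E'
from kin import *
np.set_printoptions(precision=1,suppress=True)
b=fitk(); json.dump(list(b[2]),open('kp.json','w'))
import kin; kin.KP=b[2]
q0=load()[-1][0]
tc=np.array([.414,.007,0])
for beta in (60,75,90,105,120):
    u=np.array([np.cos(np.radians(beta)),np.sin(np.radians(beta)),0]); q=q0.copy(); print('beta',beta)
    for th,z in ((0,.22),(20,.22),(40,.2),(60,.17),(75,.13),(90,.10),(100,.09),(112,.08)):
        jr=R.from_euler('z',beta,degrees=True)*R.from_euler('y',th,degrees=True)
        sp=tc-.035*u+[0,0,z]; p,r=jug2tool(spout2jug(sp,jr),jr)
        q,e=ik(p,r,q); print(th,p*1000,q,'err',round(e,3))
E
```

```text
beta 60
0 [ 313.  -167.9  169. ] [  4.5  -9.  -41.   -0.  -58.  -34.5] err 0.0
20 [ 309.3 -174.3  229.2] [ 20.   -8.2 -40.4  13.2 -73.8 -55.5] err 0.0
40 [ 316.1 -162.5  268.3] [ 30.7   0.1 -38.6  18.4 -87.6 -67.5] err 0.0
60 [ 332.7 -133.9  289.1] [ 37.1  12.8 -36.3  19.9 -98.4 -75.1] err 0.0
75 [ 350.3 -103.4  278.1] [  40.1   25.1  -34.6   19.8 -103.6  -79.8] err 0.0
90 [371.  -67.5 267. ] [  42.    37.4  -31.6   19.2 -110.   -83.2] err 0.0
100 [385.9 -41.7 263.3] [  42.7   44.7  -29.3   18.9 -115.2  -84.8] err 0.0
112 [404.1 -10.1 253.9] [  43.1   53.3  -26.5   18.4 -121.6  -86.6] err 0.0
beta 75
0 [ 361.7 -188.1  169. ] [  0.6  -2.8 -35.8   0.  -57.  -15.6] err 0.0
20 [ 359.8 -195.2  229.2] [ 17.   -5.8 -40.3  18.3 -67.5 -40.8] err 0.0
40 [ 363.3 -182.   268.3] [ 30.4  -1.  -42.6  27.2 -80.4 -57.9] err 0.0
60 [ 371.9 -150.1  289.1] [ 40.    9.8 -43.3  29.8 -91.5 -69.9] err 0.0
75 [ 381.  -116.1  278.1] [ 44.8  21.9 -43.2  29.3 -96.7 -77.7] err 0.0
90 [391.7 -76.1 267. ] [  47.9   34.6  -41.1   27.8 -102.7  -83.4] err 0.0
100 [399.4 -47.3 263.3] [  49.2   42.4  -39.    26.7 -107.
[... 1155 characters left out ...]
8.2  42.5 -95.4 -94.5] err 0.08
112 [419.1 -12.1 253.9] [  63.8   49.4  -57.2   38.2  -99.2 -101. ] err 0.0
beta 120
0 [ 515.  -167.9  169. ] [  2.7  10.7 -20.9   0.  -58.4  27.3] err 0.0
20 [ 518.7 -174.3  229.2] [ 14.4   0.6 -36.8  25.5 -49.9  -0.5] err 0.0
40 [ 511.9 -162.5  268.3] [ 23.5  -4.6 -52.7  54.3 -51.8 -32.3] err 0.0
60 [ 495.3 -133.9  289.1] [ 35.9  -0.5 -58.2  64.  -68.  -53.4] err 0.169
75 [ 477.7 -103.4  278.1] [ 47.   11.2 -58.2  59.9 -81.3 -68.8] err 0.431
90 [457.  -67.5 267. ] [ 56.3  26.9 -58.2  53.1 -91.1 -85.9] err 0.556
100 [442.1 -41.7 263.3] [ 61.2  37.6 -58.2  47.9 -95.7 -96.1] err 0.529
112 [423.9 -10.1 253.9] [  66.    50.6  -58.2   41.9  -99.  -106.7] err 0.405
```

Run:
```python
from kin import *
np.set_printoptions(precision=0,suppress=True)
print(KP.round(4))
q0=load()[-1][0]
tc=np.array([.414,.007,0])
def chain(q):
    a1,d1,D,L2,a3,L3,Lt,Dw,wx=KP
    A=E('z',q[0])@T(p=(0,0,d1))@E('y',q[1])@T(p=(0,0,L2)); el=A[:3,3]
    B=A@E('y',-q[2])@T(p=(L3,0,0)); w0=B[:3,3]; C=B@E('x',-q[3]); w1=(C@T(p=(0,-Dw,0)))[:3,3]
    return el*1000,w0*1000,w1*1000
for beta in (45,60,75,90):
    u=np.array([np.cos(np.radians(beta)),np.sin(np.radians(beta)),0]); q=q0.copy(); print('beta',beta)
    for th,z in ((0,.22),(40,.2),(75,.13),(100,.11),(106,.11),(112,.11)):
        jr=R.from_euler('z',beta,degrees=True)*R.from_euler('y',th,degrees=True)
        sp=tc-.035*u+[0,0,z]; p,r=jug2tool(spout2jug(sp,jr),jr)
        q,e=ik(p,r,q); print(th,p*1000,'q',q,*chain(q),'err',round(e,3))
```

```text
[-0.  0.  0.  1. -0.  0.  0.  0.  0.]
beta 45
0 [ 271. -136.  169.] q [ 13. -16. -46.  -0. -60. -58.] [-164.  -37.  777.] [229.  51. 547.] [ 271. -136.  547.] err 0.0
40 [ 276. -131.  268.] q [ 30.   1. -34.  10. -94. -78.] [ 10.   6. 800.] [337. 195. 532.] [448.  41. 558.] err 0.0
75 [324. -83. 278.] q [  35.   28.  -27.   10. -110.  -84.] [229. 159. 732.] [451. 314. 356.] [582. 175. 376.] err 0.0
100 [374. -33. 283.] q [  36.   45.  -20.   11. -124.  -85.] [344. 250. 624.] [501. 364. 203.] [638. 231. 218.] err 0.0
106 [387. -20. 285.] q [  36.   49.  -19.   11. -128.  -86.] [365. 266. 596.] [506. 370. 167.] [644. 237. 180.] err 0.0
112 [400.  -7. 284.] q [  36.   52.  -18.   11. -131.  -86.] [384. 281. 567.] [509. 373. 130.] [648. 241. 142.] err 0.0
beta 60
0 [ 313. -168.  169.] q [  4.  -9. -41.  -0. -58. -34.] [-94.  -7. 793.] [298.  23. 547.] [ 313. -168.  547.] err 0.0
40 [ 316. -162.  268.] q [ 31.   0. -39.  18. -88. -67.] [  1.   1. 801.] [312. 185. 511.] [438.  48. 558.] err 0.0
75 [ 350. -103.  278.] q [  40.   25.  -35.   20. -104.  -80.] [195. 164. 744.] [374. 315. 343.]
[... 1121 characters left out ...]
-195.  169.] q [ -0.   3. -30.  -0. -57.   0.] [ 27.  -0. 800.] [416.  -3. 547.] [ 414. -195.  547.] err 0.0
40 [ 414. -189.  268.] q [ 29.  -2. -46.  36. -72. -49.] [-20. -11. 800.] [270. 151. 477.] [414.  54. 558.] err 0.0
75 [ 414. -120.  278.] q [ 48.  18. -52.  40. -90. -77.] [123. 139. 771.] [227. 256. 335.] [414. 245. 376.] err 0.0
100 [414. -49. 283.] q [  55.   38.  -49.   35. -102.  -88.] [209. 303. 675.] [222. 322. 212.] [414. 323. 218.] err 0.0
106 [414. -31. 285.] q [  56.   42.  -48.   34. -106.  -90.] [224. 336. 645.] [222. 333. 181.] [414. 333. 180.] err 0.0
112 [414. -13. 284.] q [  57.   47.  -47.   32. -109.  -92.] [239. 366. 612.] [222. 341. 149.] [414. 338. 142.] err 0.0
```

```bash
python3 -m inch '[{"dx":2,"dy":0,"dz":5,"ax":2.4,"ay":9,"az":0,"fingers":60},{"dx":4,"dy":0,"dz":10,"ax":2.4,"ay":13.8,"az":0,"fingers":60},{"dx":4,"dy":0,"dz":10,"ax":2.4,"ay":13.8,"az":0,"fingers":60}]'
python3 -c "
from rel import *
rel([((.364,-.345,.077),-165)])
snap('top');snap('scene');save('top','g1.png',(280,160,400,280));save('scene','g1s.png',(180,90,320,200))"
```

```text
clock: 5.62
tool_pos: [0.3655, -0.3428, 0.1984]
orientation: [180.0, -0.2, -164.5]
force: [0.4, -0.2, -0.9]
opening: 0.0599
{"dx":1,"dy":-2,"dz":121,"ax":0.0,"ay":-0.2,"az":0.5}
t 5.62 pos [ 0.3655 -0.3428  0.1984] rpy [ 180.    -0.2 -164.5] j [-20.6   5.4 -23.2   0.1 -61.6 -54. ] F [ 0.4 -0.2 -0.9] open 0.0599
```

View pics/g1.png

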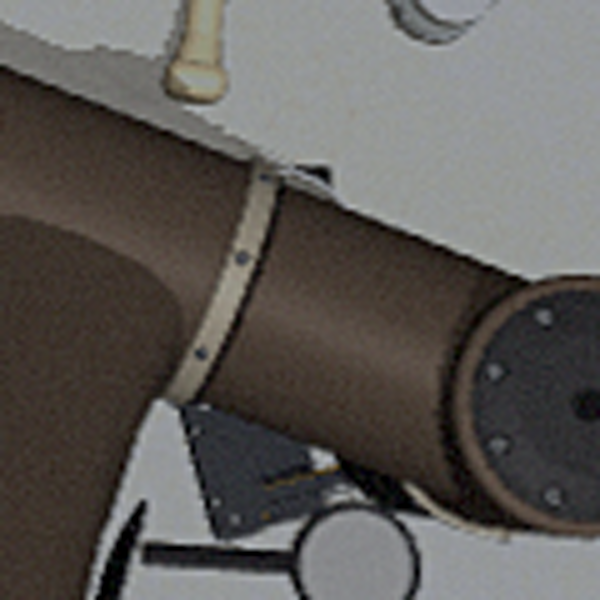

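View pics/g1s.png

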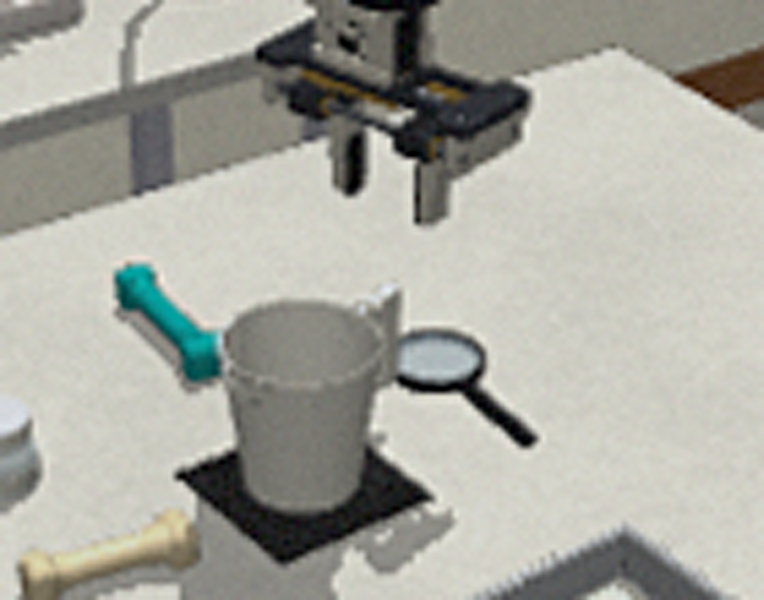

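The gripper hangs over the handle (scene crop: fingers at (350,170) and (430,200), handle at (390,300)). I'll descend.

```bash
python3 -m inch '[{"dx":1,"dy":-2,"dz":40,"ax":0,"ay":0,"az":0,"fingers":60},{"dx":1,"dy":-2,"dz":75,"ax":0,"ay":0,"az":0,"fingers":60},{"dx":1,"dy":-2,"dz":100,"ax":0,"ay":0,"az":0,"fingers":60},{"dx":1,"dy":-2,"dz":115,"ax":0,"ay":0,"az":0,"fingers":60},{"dx":1,"dy":-2,"dz":121,"ax":0,"ay":0,"az":0,"fingers":60},{"dx":1,"dy":-2,"dz":121,"ax":0,"ay":0,"az":0,"fingers":60}]'
python3 -c "
from rel import *
rel([((.364,-.345,.077),-165)])
snap('scene');save('scene','g2s.png',(180,90,320,200))"
```

```text
clock: 6.48
tool_pos: [0.3637, -0.3463, 0.0783]
orientation: [180.0, -0.1, -164.7]
force: [0.5, 0.3, -0.2]
opening: 0.06
{"dx":-1,"dy":1,"dz":1,"ax":0.0,"ay":-0.1,"az":0.3}
t 6.47 pos [ 0.3637 -0.3463  0.0783] rpy [ 1.800e+02 -1.000e-01 -1.647e+02] j [-21.1  13.2 -31.9   0.  -45.  -53.6] F [ 0.5  0.3 -0.2] open 0.06
```

View pics/g2s.png

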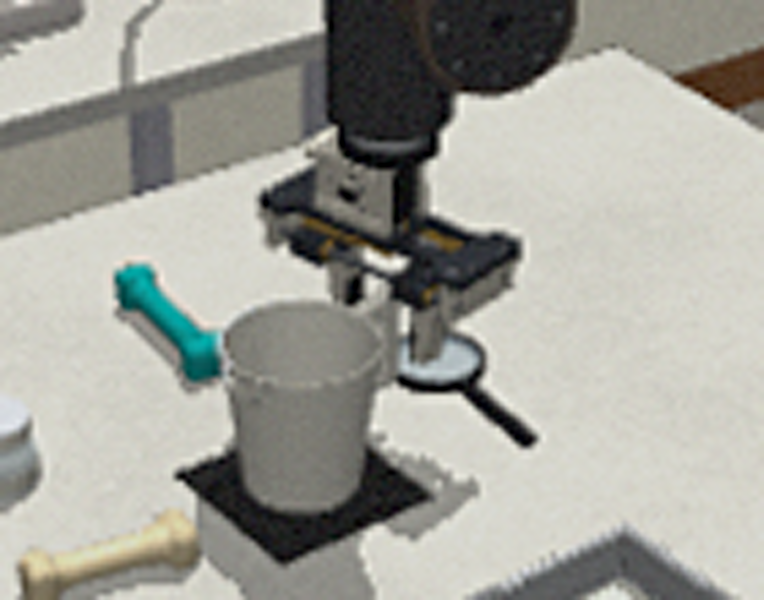

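The fingers straddle the bar, so I'll close.

```bash
python3 -m inch '[{"dx":0,"dy":0,"dz":0,"ax":0,"ay":0,"az":0,"fingers":30},{"dx":0,"dy":0,"dz":0,"ax":0,"ay":0,"az":0,"fingers":20},{"dx":0,"dy":0,"dz":0,"ax":0,"ay":0,"az":0,"fingers":10},{"dx":0,"dy":0,"dz":0,"ax":0,"ay":0,"az":0,"fingers":0},{"dx":0,"dy":0,"dz":0,"ax":0,"ay":0,"az":0,"fingers":0},{"dx":0,"dy":0,"dz":0,"ax":0,"ay":0,"az":0,"fingers":0}]'
python3 -c "
from rel import *
rel([((.364,-.345,.077),-165)])"
```

```text
clock: 7.28
tool_pos: [0.3634, -0.346, 0.0779]
orientation: [180.0, -0.1, -164.7]
force: [-0.3, 0.0, 0.0]
opening: 0.0136
{"dx":-1,"dy":1,"dz":1,"ax":0.0,"ay":-0.1,"az":0.3}
t 7.28 pos [ 0.3634 -0.346   0.0779] rpy [ 1.800e+02 -1.000e-01 -1.647e+02] j [-21.1  13.2 -32.    0.  -44.9 -53.6] F [-0.3  0.   0. ] open 0.0136
```

```bash
python3 -m inch '[{"dx":0,"dy":0,"dz":-8,"ax":0,"ay":0,"az":0,"fingers":0},{"dx":0,"dy":0,"dz":-20,"ax":0,"ay":0,"az":0,"fingers":0},{"dx":0,"dy":0,"dz":-35,"ax":0,"ay":0,"az":0,"fingers":0},{"dx":0,"dy":0,"dz":-50,"ax":0,"ay":0,"az":0,"fingers":0},{"dx":0,"dy":0,"dz":-70,"ax":0,"ay":0,"az":0,"fingers":0},{"dx":0,"dy":0,"dz":-90,"ax":0,"ay":0,"az":0,"fingers":0},{"dx":0,"dy":0,"dz":-97,"ax":0,"ay":0,"az":0,"fingers":0}]'
python3 -c "
from rel import *
rel([((.364,-.345,.077),-165)])
snap('scene');save('scene','g3s.png',(180,50,320,200))"
```

```text
clock: 8.15
tool_pos: [0.3642, -0.3463, 0.1768]
orientation: [-179.9, 0.0, -164.7]
force: [0.0, 0.6, -2.4]
opening: 0.0136
{"dx":-0,"dy":1,"dz":100,"ax":-0.1,"ay":0.0,"az":0.3}
t 8.15 pos [ 0.3642 -0.3463  0.1768] rpy [-179.9    0.  -164.7] j [-21.1   6.5 -24.9   0.  -58.5 -53.6] F [ 0.   0.6 -2.4] open 0.0136
```

View pics/g3s.png

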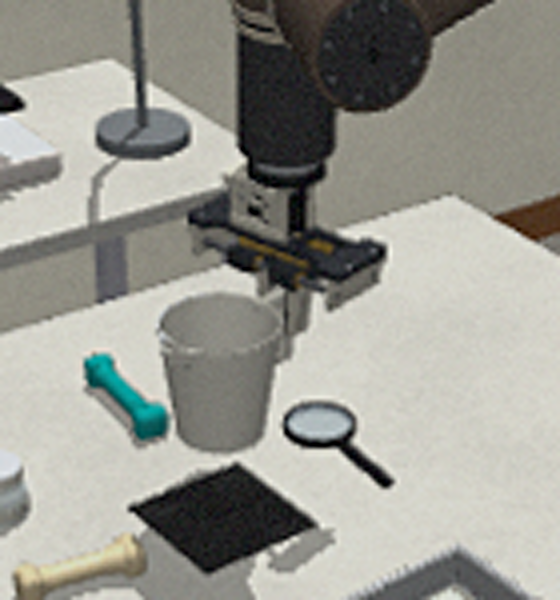

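```bash
cat > pour.py <<'E'
from kin import *
from rel import rel
beta=80; tc=np.array([.414,.007,0]); u=np.array([np.cos(np.radians(beta)),np.sin(np.radians(beta)),0])
def pose(th,z,off=-.045):
    jr=R.from_euler('z',beta,degrees=True)*R.from_euler('y',th,degrees=True)
    return jug2tool(spout2jug(tc+off*u+[0,0,z],jr),jr)
E
python3 - <<'E'
from pour import *
snap('scene'); s=lambda x,y:(180+x/4,50+y/4)
m=onz('scene',[s(130,508),s(237,463),s(317,524),s(210,572)],.004); print(m.round(3),m.mean(0).round(4))
p,r=pose(0,.22); print(p)
q=get_obs()['joint_pos']
for th,z in ((0,.22),(15,.22),(30,.21),(45,.2),(60,.17),(70,.14),(80,.12),(88,.11),(95,.105),(100,.11),(106,.12),(112,.13),(115,.135)):
    pp,rr=pose(th,z); q,e=ik(pp,rr,q); print(th,pp.round(3),q.round(0),round(e,4))
rel([pose(0,.22),((.38,-.28,.177),-130),((.34,-.3,.177),-150)])
E
```

```text
[[ 0.533 -0.375  0.004]
 [ 0.395 -0.382  0.004]
 [ 0.39  -0.244  0.004]
 [ 0.524 -0.238  0.004]] [ 0.4604 -0.3098  0.004 ]
[ 0.37718659 -0.20177924  0.169     ]
0 [ 0.377 -0.202  0.169] [ -2.  -1. -34.  -0. -57.  -8.] 0.0
15 [ 0.376 -0.209  0.214] [ 11.  -4. -39.  16. -62. -29.] 0.0
30 [ 0.377 -0.205  0.249] [ 22.  -4. -43.  27. -71. -45.] 0.0
45 [ 0.379 -0.189  0.282] [ 32.  -0. -45.  32. -81. -57.] 0.0
60 [ 0.384 -0.163  0.289] [ 40.   8. -47.  34. -89. -68.] 0.0
70 [ 0.388 -0.141  0.279] [ 44.  16. -47.  34. -92. -75.] 0.0
80 [ 0.392 -0.115  0.276] [ 47.  24. -47.  33. -96. -80.] 0.0
88 [ 0.396 -0.093  0.275] [  49.   31.  -46.   32. -100.  -83.] 0.0
95 [ 0.4   -0.073  0.276] [  50.   36.  -44.   31. -103.  -85.] 0.0
100 [ 0.402 -0.058  0.283] [  51.   39.  -43.   30. -106.  -86.] 0.0
106 [ 0.406 -0.04   0.295] [  51.   42.  -42.   30. -111.  -87.] 0.0
112 [ 0.409 -0.022  0.304] [  52.   45.  -42.   29. -115.  -88.] 0.0
115 [ 0.41  -0.013  0.308] [  52.   47.  -41.   29. -116.  -89.] 0.0
{"dx":-51,"dy":136,"dz":7,"ax":-0.0,"ay":-0.0,"az":-64.7}
{"dx":-33,"dy":60,"dz":-1,"ax":-0.0,"ay":-0.0,"az":-34.7}
{"dx":11,"dy":51,"dz":-1,"ax":-0.0,"ay":-0.0,"az":-14.7}
t 8.25 pos [ 0.364  -0.3461  0.1759] rpy [-180.     0.  -164.7] j [-21.1   6.6 -25.    0.  -58.4 -53.6] F [ 0.4  0.9 -2.4] open 0.0135
```

```bash
python3 -m inch '[{"dx":-3,"dy":8,"dz":0,"ax":0,"ay":0,"az":-4,"fingers":0},{"dx":-9,"dy":25,"dz":0,"ax":0,"ay":0,"az":-12,"fingers":0},{"dx":-17,"dy":45,"dz":0,"ax":0,"ay":0,"az":-21,"fingers":0},{"dx":-25,"dy":65,"dz":0,"ax":0,"ay":0,"az":-30,"fingers":0},{"dx":-32,"dy":85,"dz":0,"ax":0,"ay":0,"az":-39,"fingers":0},{"dx":-39,"dy":103,"dz":0,"ax":0,"ay":0,"az":-48,"fingers":0},{"dx":-45,"dy":120,"dz":0,"ax":0,"ay":0,"az":-57,"fingers":0},{"dx":-51,"dy":136,"dz":0,"ax":0,"ay":0,"az":-64.7,"fingers":0}]'
python3 - <<'E'
from pour import *
snap('scene'); save('scene','p1.png',(180,60,420,240))
rel([pose(th,z) for th,z in ((0,.22),(8,.225),(17,.225),(26,.22),(35,.21),(44,.20),(52,.19),(60,.175))])
print(landmark_of('spout','scene')[:2])
E
```

```text
clock: 9.25
tool_pos: [0.3764, -0.2006, 0.1742]
orientation: [179.8, -0.0, -99.7]
force: [0.0, -0.6, -2.4]
opening: 0.0141
{"dx":2,"dy":-1,"dz":5,"ax":0.1,"ay":0.0,"az":0.6}
{"dx":7,"dy":-1,"dz":-24,"ax":0.1,"ay":8.0,"az":0.6}
{"dx":10,"dy":-1,"dz":-51,"ax":0.0,"ay":17.0,"az":0.6}
{"dx":7,"dy":-1,"dz":-73,"ax":-0.0,"ay":26.0,"az":0.7}
{"dx":1,"dy":-1,"dz":-90,"ax":-0.1,"ay":35.0,"az":0.7}
{"dx":-10,"dy":-1,"dz":-105,"ax":-0.1,"ay":44.0,"az":0.7}
{"dx":-22,"dy":-1,"dz":-116,"ax":-0.2,"ay":52.0,"az":0.7}
{"dx":-37,"dy":-1,"dz":-120,"ax":-0.2,"ay":60.0,"az":0.6}
t 9.3 pos [ 0.3764 -0.1997  0.1742] rpy [179.9   0.  -99.4] j [ -1.2  -1.  -33.3  -0.  -57.8  -8.1] F [-1.5  2.2 -3.3] open 0.0141
[{'position': [293.3, 162.6], 'score': 0.81}, {'position': [401.4, 264.9], 'score': 0.54}]
```

View pics/p1.png

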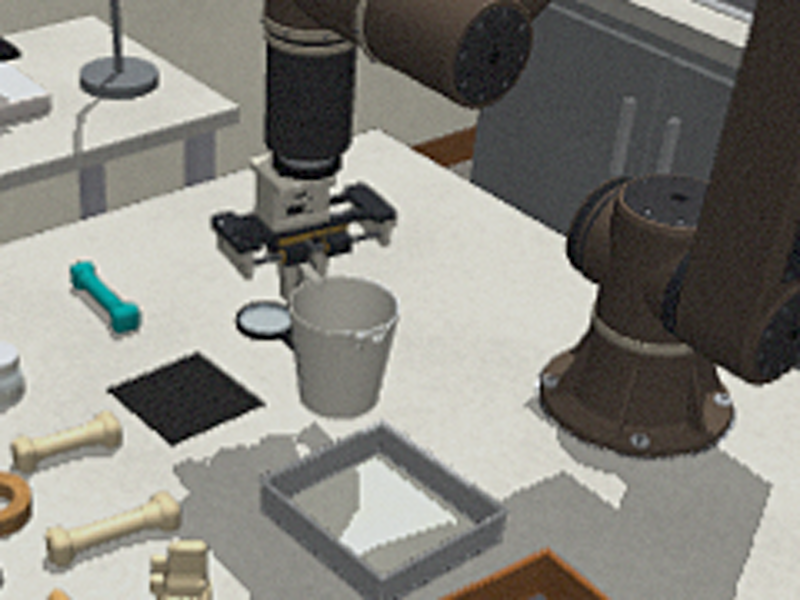

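```bash
python3 -m inch '[{"dx":4,"dy":-1,"dz":-8,"ax":0,"ay":3,"az":0.6,"fingers":0},{"dx":7,"dy":-1,"dz":-24,"ax":0,"ay":8,"az":0.6,"fingers":0},{"dx":9,"dy":-1,"dz":-38,"ax":0,"ay":12.5,"az":0.6,"fingers":0},{"dx":10,"dy":-1,"dz":-51,"ax":0,"ay":17,"az":0.6,"fingers":0},{"dx":8,"dy":-1,"dz":-62,"ax":0,"ay":21.5,"az":0.6,"fingers":0},{"dx":7,"dy":-1,"dz":-73,"ax":0,"ay":26,"az":0.6,"fingers":0},{"dx":4,"dy":-1,"dz":-82,"ax":0,"ay":30.5,"az":0.6,"fingers":0},{"dx":1,"dy":-1,"dz":-90,"ax":0,"ay":35,"az":0.6,"fingers":0}]'
python3 - <<'E'
from pour import *
snap('scene'); save('scene','p2.png',(180,60,420,240))
rel([pose(th,z) for th,z in ((35,.21),(40,.205),(45,.20),(50,.19),(55,.18),(60,.17),(65,.155),(70,.14),(75,.13))])
print(landmark_of('spout','scene')[:2])
print(proj('scene',tc-.045*u+[0,0,.21]))
E
```

```text
clock: 10.35
tool_pos: [0.3778, -0.2026, 0.2649]
orientation: [-179.8, -35.1, -100.8]
force: [-0.5, -0.3, -3.1]
opening: 0.014
{"dx":-2,"dy":1,"dz":0,"ax":0.2,"ay":-0.4,"az":-0.6}
{"dx":-1,"dy":1,"dz":-11,"ax":0.3,"ay":4.6,"az":-0.6}
{"dx":-1,"dy":1,"dz":-21,"ax":0.3,"ay":9.6,"az":-0.6}
{"dx":-6,"dy":1,"dz":-28,"ax":0.3,"ay":14.6,"az":-0.6}
{"dx":-11,"dy":1,"dz":-36,"ax":0.4,"ay":19.6,"az":-0.6}
{"dx":-19,"dy":2,"dz":-43,"ax":0.4,"ay":24.6,"az":-0.5}
{"dx":-30,"dy":2,"dz":-45,"ax":0.4,"ay":29.6,"az":-0.5}
{"dx":-43,"dy":2,"dz":-48,"ax":0.4,"ay":34.6,"az":-0.5}
{"dx":-54,"dy":2,"dz":-54,"ax":0.5,"ay":39.6,"az":-0.5}
t 10.4 pos [ 0.3782 -0.2024  0.2651] rpy [-179.8  -35.4 -100.7] j [ 25.4  -3.1 -43.   29.1 -74.7 -50.2] F [ 1.1  1.7 -3.7] open 0.0139
[{'position': [287.9, 167.7], 'score': 0.58}, {'position': [402.1, 264.4], 'score': 0.55}]
[[291.57571126 163.4667502 ]]
```

View pics/p2.png

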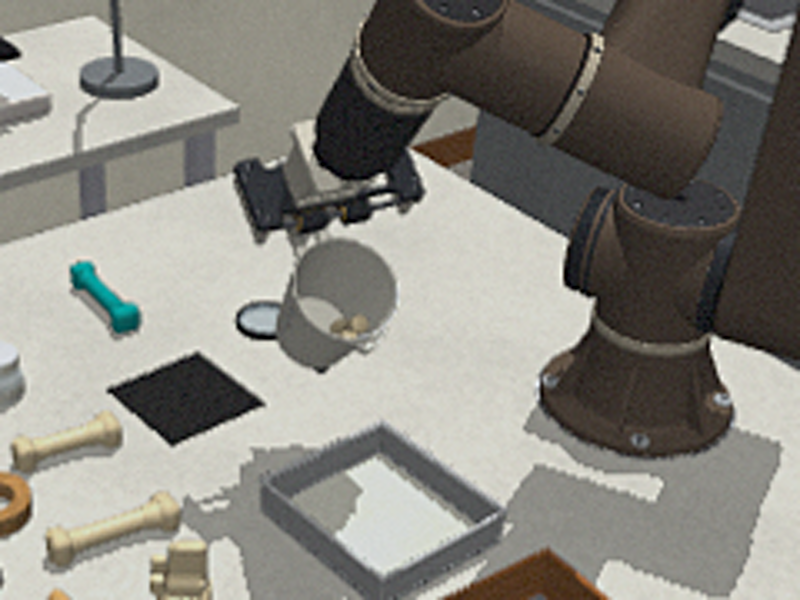

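```bash
python3 -m inch '[{"dx":-1,"dy":1,"dz":-11,"ax":0,"ay":4.6,"az":-0.6,"fingers":0},{"dx":-1,"dy":1,"dz":-21,"ax":0,"ay":9.6,"az":-0.6,"fingers":0},{"dx":-6,"dy":1,"dz":-28,"ax":0,"ay":14.6,"az":-0.6,"fingers":0},{"dx":-11,"dy":1,"dz":-36,"ax":0,"ay":19.6,"az":-0.6,"fingers":0},{"dx":-19,"dy":2,"dz":-43,"ax":0,"ay":24.6,"az":-0.5,"fingers":0},{"dx":-30,"dy":2,"dz":-45,"ax":0,"ay":29.6,"az":-0.5,"fingers":0},{"dx":-43,"dy":2,"dz":-48,"ax":0,"ay":34.6,"az":-0.5,"fingers":0},{"dx":-43,"dy":2,"dz":-48,"ax":0,"ay":34.6,"az":-0.5,"fingers":0}]'
python3 - <<'E'
from pour import *
snap('scene'); save('scene','p3.png',(180,60,420,240))
rel([pose(th,z) for th,z in ((70,.14),(74,.13),(78,.12),(82,.115),(85,.11),(88,.11),(91,.11),(94,.11))])
print(landmark_of('spout','scene')[:2])
print(proj('scene',tc-.045*u+[0,0,.14]))
E
```

```text
clock: 11.45
tool_pos: [0.3877, -0.14, 0.2779]
orientation: [178.7, -69.7, -99.1]
force: [0.4, 0.2, -2.0]
opening: 0.0139
{"dx":1,"dy":-0,"dz":-0,"ax":0.4,"ay":0.4,"az":0.3}
{"dx":-5,"dy":-0,"dz":-8,"ax":0.4,"ay":4.4,"az":0.3}
{"dx":-12,"dy":-0,"dz":-17,"ax":0.4,"ay":8.4,"az":0.3}
{"dx":-16,"dy":-0,"dz":-27,"ax":0.4,"ay":12.4,"az":0.3}
{"dx":-20,"dy":-0,"dz":-35,"ax":0.4,"ay":15.4,"az":0.3}
{"dx":-20,"dy":-0,"dz":-44,"ax":0.4,"ay":18.4,"az":0.3}
{"dx":-20,"dy":-0,"dz":-53,"ax":0.4,"ay":21.4,"az":0.3}
{"dx":-21,"dy":-0,"dz":-62,"ax":0.4,"ay":24.4,"az":0.4}
t 11.5 pos [ 0.3875 -0.1404  0.2785] rpy [178.9 -69.6 -99.2] j [ 43.5  16.2 -47.   33.5 -91.7 -74.2] F [ 0.1 -0.6 -1.4] open 0.0143
[{'position': [291.3, 179.9], 'score': 0.83}, {'position': [232.5, 240.0], 'score': 0.63}]
[[290.22772349 179.85009558]]
```

View pics/p3.png

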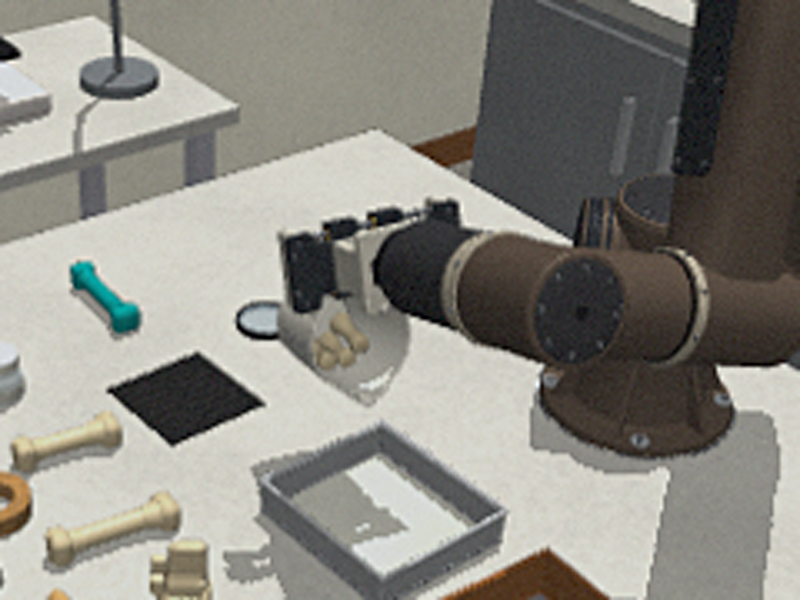

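```bash
python3 -m inch '[{"dx":-5,"dy":0,"dz":-8,"ax":0.4,"ay":4.4,"az":0.3,"fingers":0},{"dx":-12,"dy":0,"dz":-17,"ax":0.4,"ay":8.4,"az":0.3,"fingers":0},{"dx":-16,"dy":0,"dz":-27,"ax":0.4,"ay":12.4,"az":0.3,"fingers":0},{"dx":-20,"dy":0,"dz":-35,"ax":0.4,"ay":15.4,"az":0.3,"fingers":0},{"dx":-20,"dy":0,"dz":-44,"ax":0.4,"ay":18.4,"az":0.3,"fingers":0},{"dx":-20,"dy":0,"dz":-50,"ax":0.4,"ay":20.4,"az":0.3,"fingers":0},{"dx":-20,"dy":0,"dz":-56,"ax":0.4,"ay":22.4,"az":0.3,"fingers":0},{"dx":-21,"dy":0,"dz":-62,"ax":0.4,"ay":24.4,"az":0.4,"fingers":0}]'
python3 - <<'E'
from pour import *
snap('scene'); save('scene','p4.png',(180,60,420,240))
rel([pose(th,z) for th,z in ((94,.11),(96,.11),(98,.11),(100,.11),(102,.115),(104,.12),(106,.12),(108,.125),(110,.13))])
E
```

```text
clock: 12.55
tool_pos: [0.399, -0.0759, 0.2817]
orientation: [-2.5, -85.9, 82.5]
force: [0.2, -0.7, -2.7]
opening: 0.0138
{"dx":-1,"dy":-0,"dz":1,"ax":-0.1,"ay":-0.2,"az":-0.2}
{"dx":0,"dy":-0,"dz":-5,"ax":-0.1,"ay":1.8,"az":-0.2}
{"dx":2,"dy":-0,"dz":-11,"ax":-0.1,"ay":3.8,"az":-0.2}
{"dx":3,"dy":-0,"dz":-17,"ax":-0.1,"ay":5.8,"az":-0.2}
{"dx":9,"dy":-0,"dz":-23,"ax":-0.1,"ay":7.8,"az":-0.2}
{"dx":15,"dy":-0,"dz":-28,"ax":-0.1,"ay":9.8,"az":-0.2}
{"dx":16,"dy":-0,"dz":-35,"ax":-0.1,"ay":11.8,"az":-0.2}
{"dx":21,"dy":-0,"dz":-40,"ax":-0.1,"ay":13.8,"az":-0.2}
{"dx":26,"dy":-0,"dz":-46,"ax":-0.1,"ay":15.8,"az":-0.2}
t 12.6 pos [ 0.3994 -0.0753  0.2814] rpy [ -2.  -85.8  82.1] j [  49.9   35.   -44.7   31.  -103.2  -84.8] F [ 0.1  1.6 -4.7] open 0.014
```

View pics/p4.png

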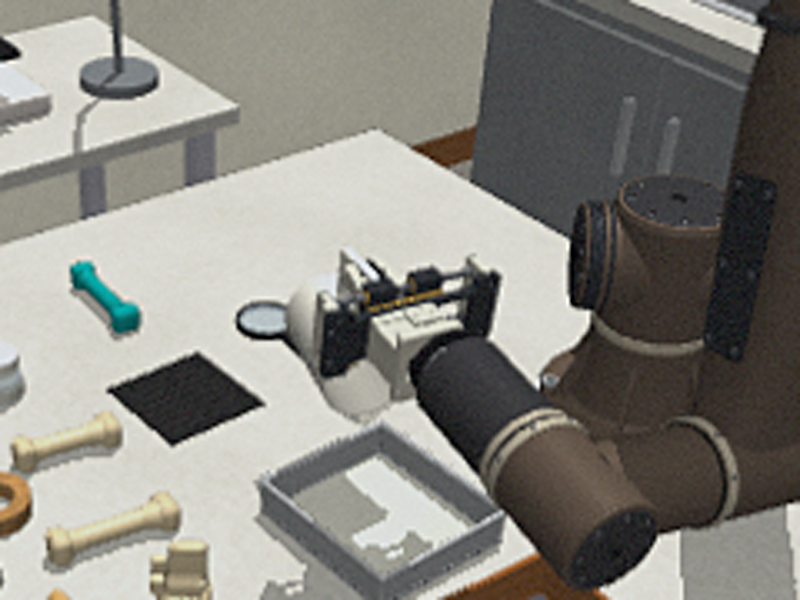

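```bash
python3 -m inch '[{"dx":0,"dy":0,"dz":-5,"ax":0,"ay":1.8,"az":-0.2,"fingers":0},{"dx":2,"dy":0,"dz":-11,"ax":0,"ay":3.8,"az":-0.2,"fingers":0},{"dx":3,"dy":0,"dz":-17,"ax":0,"ay":5.8,"az":-0.2,"fingers":0},{"dx":9,"dy":0,"dz":-23,"ax":0,"ay":7.8,"az":-0.2,"fingers":0},{"dx":15,"dy":0,"dz":-28,"ax":0,"ay":9.8,"az":-0.2,"fingers":0},{"dx":16,"dy":0,"dz":-35,"ax":0,"ay":11.8,"az":-0.2,"fingers":0}]'
python3 - <<'E'
from pour import *
snap('scene'); save('scene','p5.png',(180,60,420,240))
rel([pose(th,z) for th,z in ((106,.12),(108,.125),(110,.13),(112,.135),(114,.14))])
E
```

```text
clock: 13.35
tool_pos: [0.4052, -0.0402, 0.2953]
orientation: [0.1, -74.1, 79.9]
force: [-0.2, -0.5, -2.7]
opening: 0.0136
{"dx":-0,"dy":-0,"dz":1,"ax":-0.1,"ay":-0.1,"az":0.0}
{"dx":6,"dy":-0,"dz":-4,"ax":-0.1,"ay":1.9,"az":0.0}
{"dx":12,"dy":-0,"dz":-8,"ax":-0.1,"ay":3.9,"az":0.0}
{"dx":18,"dy":-0,"dz":-13,"ax":-0.1,"ay":5.9,"az":0.0}
{"dx":24,"dy":-0,"dz":-18,"ax":-0.1,"ay":7.9,"az":0.0}
t 13.4 pos [ 0.4055 -0.0396  0.2948] rpy [  0.2 -73.9  79.9] j [  51.4   42.3  -42.5   29.6 -110.5  -87.3] F [ 1.5  0.  -3.7] open 0.0141
```

View pics/p5.png

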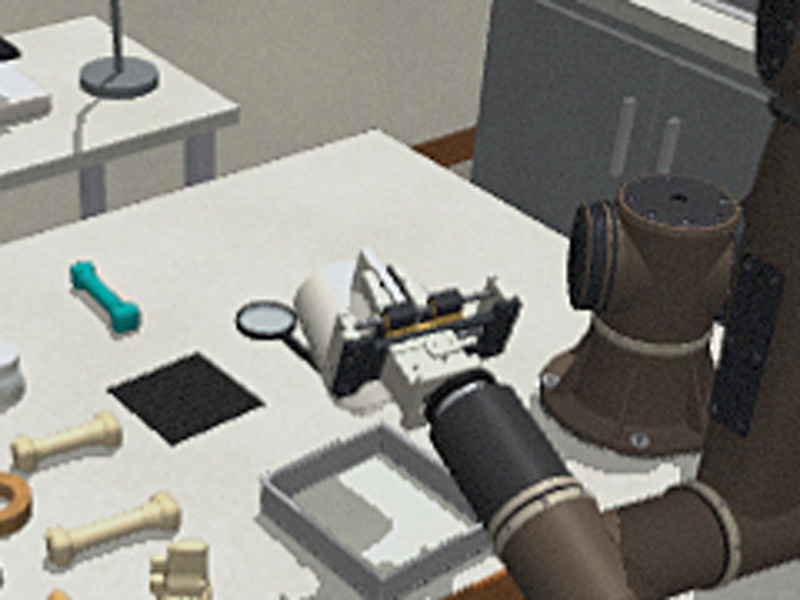

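```bash
python3 -m inch '[{"dx":3,"dy":0,"dz":-2,"ax":0,"ay":1,"az":0,"fingers":0},{"dx":6,"dy":0,"dz":-4,"ax":0,"ay":2,"az":0,"fingers":0},{"dx":9,"dy":0,"dz":-6,"ax":0,"ay":3,"az":0,"fingers":0},{"dx":12,"dy":0,"dz":-8,"ax":0,"ay":4,"az":0,"fingers":0},{"dx":15,"dy":0,"dz":-11,"ax":0,"ay":5,"az":0,"fingers":0},{"dx":18,"dy":0,"dz":-13,"ax":0,"ay":6,"az":0,"fingers":0},{"dx":18,"dy":0,"dz":-13,"ax":0,"ay":6,"az":0,"fingers":0}]'
python3 - <<'E'
from pour import *
snap('scene'); save('scene','p6.png',(180,60,420,240))
rel([pose(th,z) for th,z in ((112,.135),(114,.14),(116,.145))])
E
```

```text
clock: 14.28
tool_pos: [0.4082, -0.0233, 0.3087]
orientation: [0.2, -68.1, 79.9]
force: [-0.0, 0.7, -1.9]
opening: 0.014
{"dx":1,"dy":-0,"dz":-1,"ax":-0.1,"ay":0.2,"az":0.0}
{"dx":7,"dy":-0,"dz":-5,"ax":-0.1,"ay":2.2,"az":0.0}
{"dx":13,"dy":-0,"dz":-9,"ax":-0.1,"ay":4.2,"az":0.0}
t 14.32 pos [ 0.4082 -0.0234  0.3087] rpy [  0.2 -68.2  79.9] j [  51.6   44.8  -41.9   29.1 -114.7  -88.2] F [ 0.2 -0.1 -1.5] open 0.0141
```

View pics/p6.png

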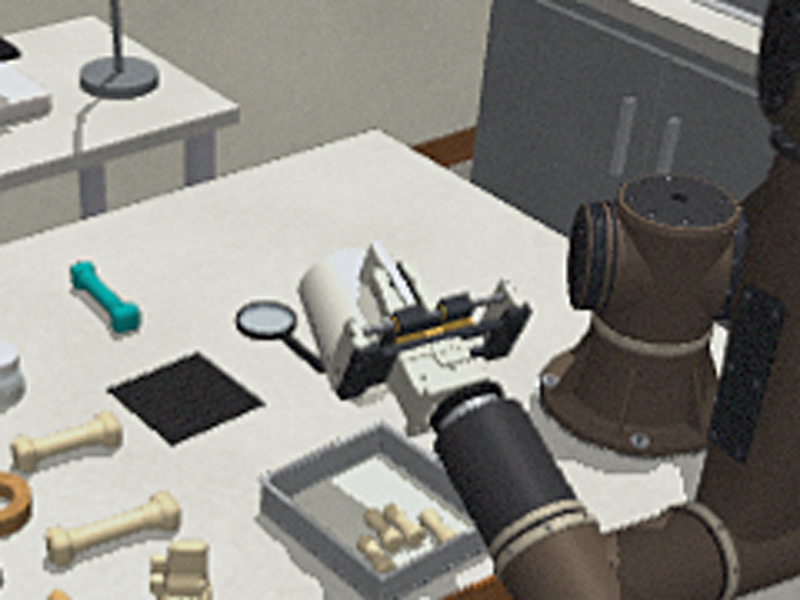

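All four toe bones lie in the tray at (375,525), (405,520), (435,525) and (373,553), and the wrist force now matches an empty jug. I'll tilt back.

Run:
```python
from pour import *
rel([pose(th,z) for th,z in ((105,.14),(96,.14),(87,.15),(78,.16),(69,.17),(60,.18),(51,.19),(42,.205))])
```

```text
{"dx":-2,"dy":-0,"dz":21,"ax":-0.1,"ay":-6.8,"az":0.0}
{"dx":-15,"dy":-0,"dz":45,"ax":-0.1,"ay":-15.8,"az":0.0}
{"dx":-22,"dy":-0,"dz":70,"ax":-0.1,"ay":-24.8,"az":0.1}
{"dx":-33,"dy":-0,"dz":93,"ax":-0.1,"ay":-33.8,"az":0.1}
{"dx":-46,"dy":-0,"dz":112,"ax":-0.0,"ay":-42.8,"az":0.1}
{"dx":-62,"dy":-0,"dz":128,"ax":-0.0,"ay":-51.8,"az":0.1}
{"dx":-79,"dy":-0,"dz":140,"ax":-0.0,"ay":-60.8,"az":0.1}
{"dx":-92,"dy":-0,"dz":149,"ax":-0.0,"ay":-69.8,"az":0.1}
t 14.32 pos [ 0.4082 -0.0234  0.3087] rpy [  0.2 -68.2  79.9] j [  51.6   44.8  -41.9   29.1 -114.7  -88.2] F [ 0.2 -0.1 -1.5] open 0.0141
```

```bash
python3 -m inch '[{"dx":-2,"dy":0,"dz":21,"ax":0,"ay":-6.8,"az":0,"fingers":0},{"dx":-15,"dy":0,"dz":45,"ax":0,"ay":-15.8,"az":0,"fingers":0},{"dx":-22,"dy":0,"dz":70,"ax":0,"ay":-24.8,"az":0,"fingers":0},{"dx":-33,"dy":0,"dz":93,"ax":0,"ay":-33.8,"az":0,"fingers":0},{"dx":-46,"dy":0,"dz":112,"ax":0,"ay":-42.8,"az":0,"fingers":0},{"dx":-62,"dy":0,"dz":128,"ax":0,"ay":-51.8,"az":0,"fingers":0},{"dx":-79,"dy":0,"dz":140,"ax":0,"ay":-60.8,"az":0,"fingers":0},{"dx":-92,"dy":0,"dz":149,"ax":0,"ay":-69.8,"az":0,"fingers":0}]'
python3 - <<'E'
from pour import *
rel([pose(th,z) for th,z in ((42,.205),(35,.215),(27,.225),(18,.225),(9,.225),(0,.225))]+[((.364,-.346,.177),-164.7)])
E
```

```text
clock: 15.32
tool_pos: [0.3775, -0.194, 0.2786]
orientation: [180.0, -41.7, -99.9]
force: [0.9, -1.1, -1.9]
opening: 0.014
{"dx":-1,"dy":-1,"dz":-1,"ax":-0.0,"ay":0.3,"az":0.1}
{"dx":-1,"dy":-1,"dz":12,"ax":-0.0,"ay":-6.7,"az":0.1}
{"dx":-6,"dy":-1,"dz":26,"ax":-0.0,"ay":-14.7,"az":0.1}
{"dx":-22,"dy":-1,"dz":48,"ax":-0.0,"ay":-23.7,"az":0.1}
{"dx":-42,"dy":-1,"dz":67,"ax":-0.0,"ay":-32.7,"az":0.1}
{"dx":-64,"dy":-1,"dz":83,"ax":-0.0,"ay":-41.7,"az":0.1}
{"dx":46,"dy":-13,"dz":177,"ax":-23.5,"ay":-37.1,"az":61.8}
t 15.32 pos [ 0.3775 -0.194   0.2786] rpy [180.  -41.7 -99.9] j [ 30.   -1.7 -44.2  31.3 -79.1 -54.8] F [ 0.9 -1.1 -1.9] open 0.014
```

```bash
python3 -m inch '[{"dx":-1,"dy":-1,"dz":12,"ax":0,"ay":-6.7,"az":0,"fingers":0},{"dx":-6,"dy":-1,"dz":26,"ax":0,"ay":-14.7,"az":0,"fingers":0},{"dx":-22,"dy":-1,"dz":48,"ax":0,"ay":-23.7,"az":0,"fingers":0},{"dx":-42,"dy":-1,"dz":67,"ax":0,"ay":-32.7,"az":0,"fingers":0},{"dx":-64,"dy":-1,"dz":83,"ax":0,"ay":-41.7,"az":0,"fingers":0},{"dx":-64,"dy":-1,"dz":83,"ax":0,"ay":-41.7,"az":0,"fingers":0}]'
python3 - <<'E'
from pour import *
snap('scene'); save('scene','p7.png',(180,60,420,240))
c,s=np.cos(np.radians(15.3)),np.sin(np.radians(15.3))
p=np.array([.458-.095*c,-.314-.095*s]); print(p)
rel([((p[0],p[1],.172),-164.7),((p[0],p[1],.078),-164.7)])
E
```

```text
clock: 16.08
tool_pos: [0.3758, -0.2027, 0.1729]
orientation: [179.8, -0.2, -100.3]
force: [0.2, -0.5, -1.1]
opening: 0.0138
[ 0.36636705 -0.33906794]
{"dx":136,"dy":-14,"dz":3,"ax":-0.1,"ay":-0.5,"az":64.5}
{"dx":135,"dy":-15,"dz":97,"ax":-0.1,"ay":-0.5,"az":64.5}
t 16.12 pos [ 0.3765 -0.2028  0.1739] rpy [ 179.8   -0.4 -100.2] j [ -1.3  -0.8 -33.4   0.4 -57.7  -9.1] F [ 0.2 -0.2 -1.7] open 0.0139
```

View pics/p7.png

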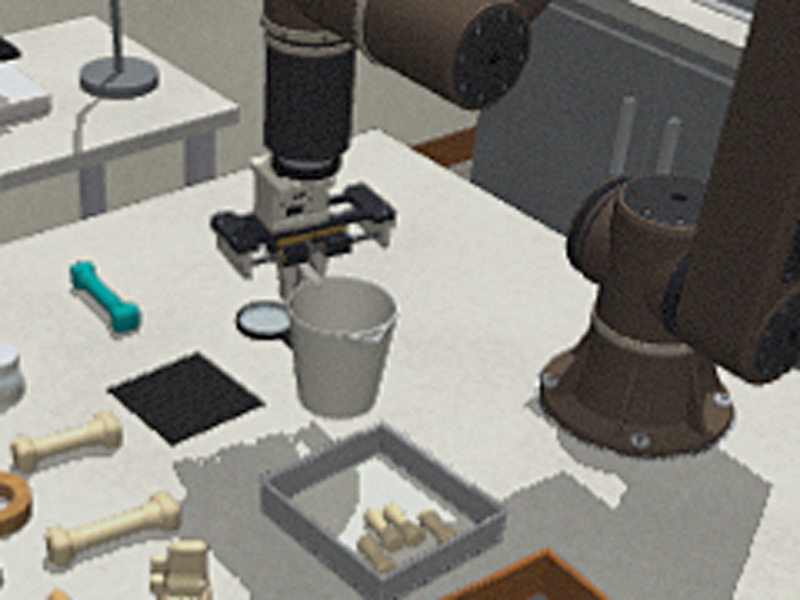

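The jug is upright and the four toe bones sit at pic (375,523)-(435,525) and (373,553). I'll carry the jug back.

```bash
python3 -m inch '[{"dx":6,"dy":0,"dz":0,"ax":0,"ay":0,"az":4,"fingers":0},{"dx":25,"dy":-2,"dz":0,"ax":0,"ay":0,"az":12,"fingers":0},{"dx":46,"dy":-5,"dz":0,"ax":0,"ay":0,"az":22,"fingers":0},{"dx":68,"dy":-8,"dz":0,"ax":0,"ay":0,"az":32,"fingers":0},{"dx":90,"dy":-10,"dz":0,"ax":0,"ay":0,"az":42,"fingers":0},{"dx":110,"dy":-12,"dz":0,"ax":0,"ay":0,"az":52,"fingers":0},{"dx":126,"dy":-13,"dz":0,"ax":0,"ay":0,"az":60,"fingers":0},{"dx":136,"dy":-14,"dz":3,"ax":0,"ay":-0.3,"az":64.5,"fingers":0}]'
python3 - <<'E'
from pour import *
snap('scene'); save('scene','p8.png',(180,60,320,200))
rel([((.366,-.339,.12),-164.7),((.366,-.339,.078),-164.7)])
E
```

```text
clock: 17.12
tool_pos: [0.3681, -0.3376, 0.1726]
orientation: [-179.8, -0.1, -164.6]
force: [-0.1, 0.2, -1.7]
opening: 0.0141
{"dx":2,"dy":-0,"dz":52,"ax":-0.2,"ay":-0.1,"az":-0.0}
{"dx":2,"dy":-0,"dz":94,"ax":-0.2,"ay":-0.1,"az":-0.0}
t 17.18 pos [ 0.368  -0.3381  0.1721] rpy [-1.798e+02 -1.000e-01 -1.647e+02] j [-19.8   6.5 -25.7   0.2 -57.8 -55. ] F [-1.1 -2.2 -2.3] open 0.014
```

View pics/p8.png

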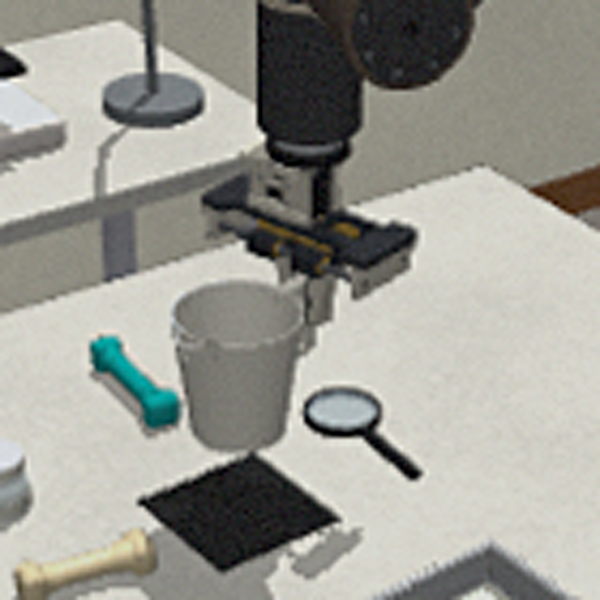

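```bash
python3 -m inch '[{"dx":0,"dy":0,"dz":15,"ax":0,"ay":0,"az":0,"fingers":0},{"dx":1,"dy":0,"dz":40,"ax":0,"ay":0,"az":0,"fingers":0},{"dx":2,"dy":0,"dz":62,"ax":0,"ay":0,"az":0,"fingers":0},{"dx":2,"dy":0,"dz":78,"ax":0,"ay":0,"az":0,"fingers":0},{"dx":2,"dy":0,"dz":86,"ax":0,"ay":0,"az":0,"fingers":0},{"dx":2,"dy":0,"dz":90,"ax":0,"ay":0,"az":0,"fingers":0},{"dx":2,"dy":0,"dz":92,"ax":0,"ay":0,"az":0,"fingers":0},{"dx":2,"dy":0,"dz":94,"ax":0,"ay":0,"az":0,"fingers":0}]'
python3 - <<'E'
from pour import *
snap('scene'); save('scene','p9.png',(180,90,320,200))
rel([((.366,-.339,.078),-164.7)])
E
```

```text
clock: 18.18
tool_pos: [0.3667, -0.3386, 0.0783]
orientation: [-179.9, 0.1, -164.4]
force: [0.7, 0.1, -1.7]
opening: 0.014
{"dx":1,"dy":-0,"dz":-0,"ax":-0.1,"ay":0.1,"az":0.2}
t 18.23 pos [ 0.3665 -0.3385  0.078 ] rpy [-1.799e+02  1.000e-01 -1.645e+02] j [-20.1  12.8 -32.5   0.1 -44.5 -54.4] F [-0.4  0.5 -1.3] open 0.0138
```

View pics/p9.png

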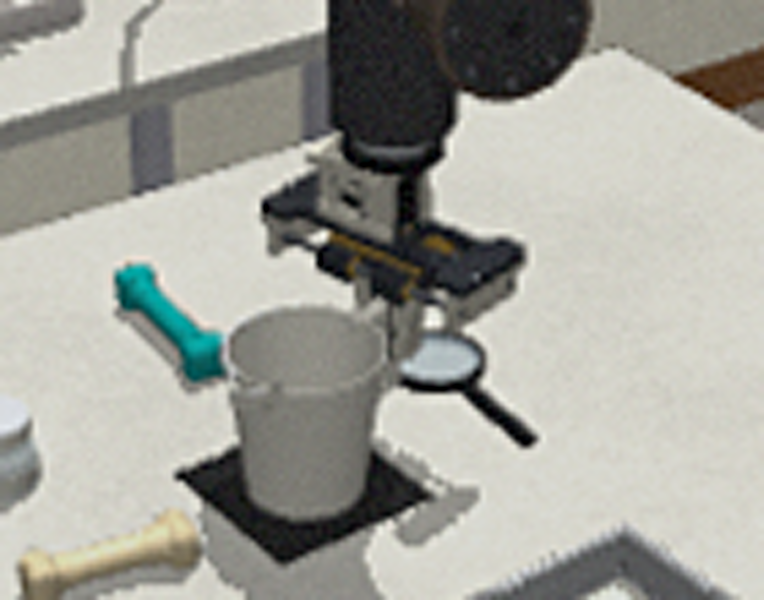

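```bash
python3 -m inch '[{"dx":0,"dy":0,"dz":1,"ax":0,"ay":0,"az":0,"fingers":0},{"dx":0,"dy":0,"dz":2,"ax":0,"ay":0,"az":0,"fingers":0},{"dx":0,"dy":0,"dz":2,"ax":0,"ay":0,"az":0,"fingers":0}]'
```

```text
clock: 18.6
tool_pos: [0.3667, -0.3392, 0.0774]
orientation: [-179.8, 0.1, -164.4]
force: [-4.5, 0.2, 11.4]
opening: 0.0141
```

Contact: 11 N upward. I'll open slowly.

```bash
python3 -m inch '[{"dx":0,"dy":0,"dz":0,"ax":0,"ay":0,"az":0,"fingers":16},{"dx":0,"dy":0,"dz":0,"ax":0,"ay":0,"az":0,"fingers":22},{"dx":0,"dy":0,"dz":0,"ax":0,"ay":0,"az":0,"fingers":32},{"dx":0,"dy":0,"dz":0,"ax":0,"ay":0,"az":0,"fingers":45},{"dx":0,"dy":0,"dz":-5,"ax":0,"ay":0,"az":0,"fingers":50},{"dx":0,"dy":0,"dz":-40,"ax":0,"ay":0,"az":0,"fingers":50},{"dx":0,"dy":0,"dz":-90,"ax":0,"ay":0,"az":0,"fingers":50},{"dx":0,"dy":0,"dz":-150,"ax":0,"ay":0,"az":0,"fingers":50}]'
python3 - <<'E'
from pour import *
snap('scene'); save('scene','p10.png',(170,60,400,240))
q=get_obs()['joint_pos']
vx=np.array([.668,0]); 
rel([((.5,-.15,.3),-90),((.668,0,.25),-34)])
q,e=ik(np.array([.668,0,.06]),R.from_euler('xyz',[180,0,-34],degrees=True),q); print(q.round(1),e)
for y in (10,-80,-170,-248):
    q,e=ik(np.array([.689,-.062,.16]),R.from_euler('xyz',[180,0,y],degrees=True),q); print(y,q.round(1),round(e,4))
E
```

```text
clock: 19.6
tool_pos: [0.3655, -0.3379, 0.2272]
orientation: [-180.0, -0.0, -164.5]
force: [1.5, 0.1, 0.0]
opening: 0.0498
{"dx":-178,"dy":147,"dz":-64,"ax":-0.8,"ay":-0.0,"az":-74.4}
{"dx":-380,"dy":247,"dz":-13,"ax":-0.8,"ay":-0.5,"az":-130.4}
t 19.65 pos [ 0.3686 -0.3405  0.2363] rpy [-179.4    0.4 -164.4] j [-20.1   3.2 -20.5   0.3 -65.6 -54.4] F [ 2.8 -2.5  9.5] open 0.0502
[ 16.7  27.8 -11.4  -0.  -50.8  39.3] 1.47137857453572e-11
10 [ 11.   24.6  -2.    0.  -63.4  89. ] 0.0
-80 [ 11.   24.6  -2.   -0.  -63.4  -1. ] 0.0
-170 [ 11.   24.6  -2.   -0.  -63.4 -91. ] 0.0
-248 [  11.    24.6   -2.    -0.   -63.4 -169. ] 0.0
```

View pics/p10.png

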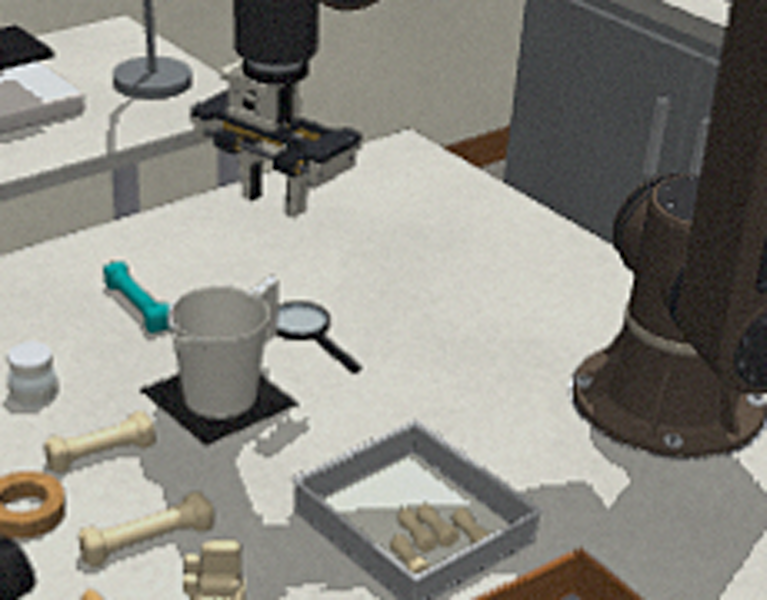

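```bash
python3 -m inch '[{"dx":-28,"dy":22,"dz":-15,"ax":0,"ay":0,"az":-10,"fingers":50},{"dx":-56,"dy":44,"dz":-25,"ax":0,"ay":0,"az":-20,"fingers":50},{"dx":-84,"dy":66,"dz":-30,"ax":0,"ay":0,"az":-30,"fingers":50},{"dx":-112,"dy":88,"dz":-30,"ax":0,"ay":0,"az":-40,"fingers":50},{"dx":-140,"dy":110,"dz":-30,"ax":0,"ay":0,"az":-50,"fingers":50},{"dx":-170,"dy":132,"dz":-30,"ax":0,"ay":0,"az":-60,"fingers":50},{"dx":-200,"dy":150,"dz":-30,"ax":0,"ay":0,"az":-70,"fingers":50},{"dx":-230,"dy":167,"dz":-30,"ax":0,"ay":0,"az":-80,"fingers":50}]'
python3 - <<'E'
from fit import *
from rel import rel
snap('scene');snap('top')
fit('vertebra',vertparts(),(.668,0,np.radians(-34.2)),0,.045)
rel([((.668,0,.16),-34)])
save('scene','v1.png',(150,130,300,280))
E
```

```text
clock: 20.65
tool_pos: [0.5436, -0.1146, 0.2562]
orientation: [-179.9, -0.1, -84.1]
force: [0.6, -0.1, 0.4]
opening: 0.0499
vertebra ['scene'] xy [0.6668 0.0008] yaw -34.5 cost 0.143
{"dx":-103,"dy":-136,"dz":96,"ax":0.0,"ay":-0.1,"az":-50.5}
t 20.85 pos [ 0.5429 -0.1153  0.2557] rpy [-1.80e+02 -1.00e-01 -8.45e+01] j [  8.3   8.2 -12.1   0.1 -69.7  -2.8] F [ 0.6 -0.  -0.3] open 0.0499
```

View pics/v1.png

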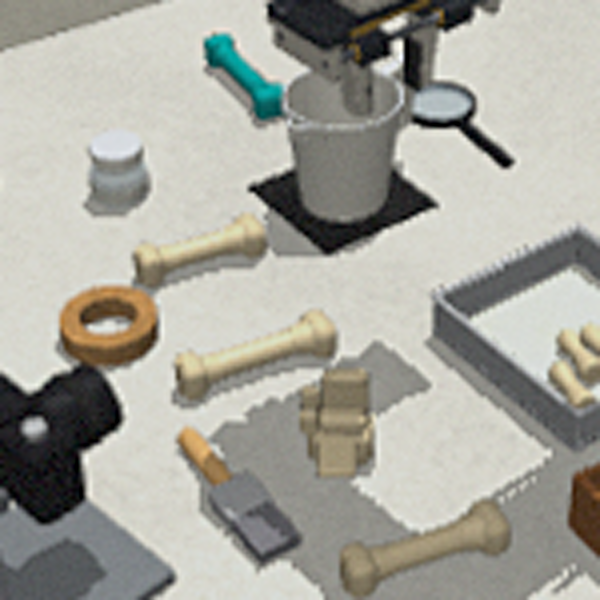

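```bash
python3 -m inch '[{"dx":-22,"dy":-28,"dz":15,"ax":0,"ay":0,"az":-10,"fingers":50},{"dx":-43,"dy":-56,"dz":30,"ax":0,"ay":0,"az":-20,"fingers":50},{"dx":-64,"dy":-84,"dz":50,"ax":0,"ay":0,"az":-30,"fingers":50},{"dx":-85,"dy":-112,"dz":75,"ax":0,"ay":0,"az":-40,"fingers":50},{"dx":-103,"dy":-136,"dz":96,"ax":0,"ay":0,"az":-50,"fingers":50},{"dx":-103,"dy":-136,"dz":96,"ax":0,"ay":0,"az":-50,"fingers":50}]'
python3 - <<'E'
from fit import *
from rel import rel
snap('scene')
rel([((.665,.002,.06),-34.3)])
save('scene','v2.png',(190,170,300,280))
E
```

```text
clock: 21.6
tool_pos: [0.6679, -0.0, 0.1574]
orientation: [179.8, 0.0, -34.5]
force: [-0.3, 0.4, -0.4]
opening: 0.0503
{"dx":-4,"dy":-1,"dz":99,"ax":0.1,"ay":-0.0,"az":-0.3}
t 21.65 pos [ 6.678e-01 -6.000e-04  1.588e-01] rpy [179.9  -0.  -34.6] j [ 16.7  22.5  -5.5   0.1 -62.   38.6] F [ 1.  -0.6  0.1] open 0.0501
```

View pics/v2.png

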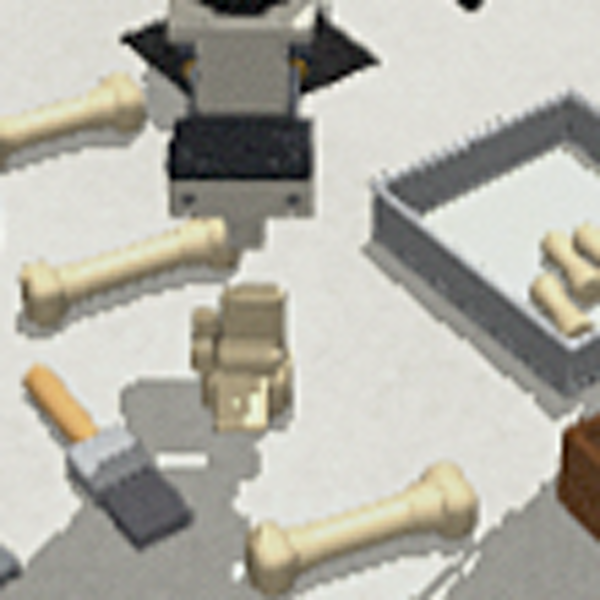

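```bash
python3 -m inch '[{"dx":-4,"dy":-1,"dz":30,"ax":0,"ay":0,"az":0,"fingers":50},{"dx":-4,"dy":-1,"dz":60,"ax":0,"ay":0,"az":0,"fingers":50},{"dx":-4,"dy":-1,"dz":85,"ax":0,"ay":0,"az":0,"fingers":50},{"dx":-4,"dy":-1,"dz":97,"ax":0,"ay":0,"az":0,"fingers":50},{"dx":-4,"dy":-1,"dz":98,"ax":0,"ay":0,"az":0,"fingers":40},{"dx":-4,"dy":-1,"dz":98,"ax":0,"ay":0,"az":0,"fingers":20},{"dx":-4,"dy":-1,"dz":98,"ax":0,"ay":0,"az":0,"fingers":0},{"dx":-4,"dy":-1,"dz":98,"ax":0,"ay":0,"az":0,"fingers":0}]'
python3 -m inch '[{"dx":0,"dy":0,"dz":0,"ax":0,"ay":0,"az":0,"fingers":0},{"dx":0,"dy":0,"dz":0,"ax":0,"ay":0,"az":0,"fingers":0},{"dx":0,"dy":0,"dz":0,"ax":0,"ay":0,"az":0,"fingers":0}]'
```

```text
clock: 22.65
tool_pos: [0.6662, 0.0029, 0.0626]
orientation: [-180.0, -0.2, -34.5]
force: [-0.1, -0.3, -0.1]
opening: 0.0154
clock: 23.02
tool_pos: [0.666, 0.0029, 0.0622]
orientation: [180.0, -0.1, -34.4]
force: [-1.4, 1.3, 3.3]
opening: 0.0116
```

```bash
python3 -m inch '[{"dx":0,"dy":0,"dz":-10,"ax":0,"ay":0,"az":0,"fingers":0},{"dx":0,"dy":0,"dz":-30,"ax":0,"ay":0,"az":0,"fingers":0},{"dx":0,"dy":0,"dz":-55,"ax":0,"ay":0,"az":0,"fingers":0},{"dx":0,"dy":0,"dz":-80,"ax":0,"ay":0,"az":0,"fingers":0},{"dx":0,"dy":0,"dz":-98,"ax":0,"ay":0,"az":0,"fingers":0},{"dx":0,"dy":0,"dz":-105,"ax":0,"ay":0,"az":0,"fingers":0}]'
python3 - <<'E'
from fit import *
from rel import rel
snap('scene')
rel([((.685,-.063,.167),10.5)])
save('scene','v3.png',(150,130,300,280))
E
```

```text
clock: 23.78
tool_pos: [0.6661, 0.0031, 0.1682]
orientation: [-179.9, -0.2, -34.5]
force: [-1.2, -0.4, -1.6]
opening: 0.0116
{"dx":53,"dy":44,"dz":1,"ax":0.0,"ay":-0.2,"az":-45.0}
t 23.82 pos [0.6661 0.003  0.1683] rpy [-180.    -0.2  -34.5] j [ 17.1  21.8  -5.3   0.1 -62.7  38.4] F [ 0.1 -0.3 -1.1] open 0.0117
```

View pics/v3.png

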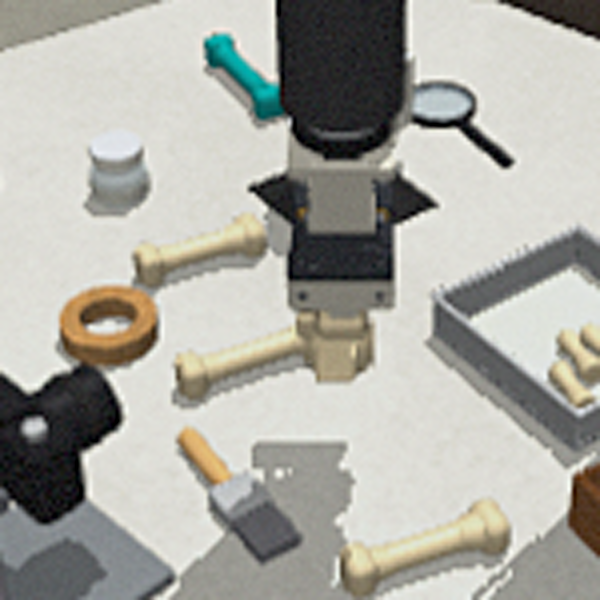

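Held upright. I'll go to the focus with the front to the lens, then hold.

```bash
python3 -m inch '[{"dx":5,"dy":4,"dz":0,"ax":0,"ay":0,"az":-4,"fingers":0},{"dx":14,"dy":12,"dz":0,"ax":0,"ay":0,"az":-12,"fingers":0},{"dx":24,"dy":20,"dz":0,"ax":0,"ay":0,"az":-20,"fingers":0},{"dx":34,"dy":28,"dz":0,"ax":0,"ay":0,"az":-28,"fingers":0},{"dx":43,"dy":36,"dz":0,"ax":0,"ay":0,"az":-36,"fingers":0},{"dx":50,"dy":42,"dz":1,"ax":0,"ay":0,"az":-42,"fingers":0},{"dx":53,"dy":44,"dz":1,"ax":0,"ay":0,"az":-45,"fingers":0}]'
python3 -m inch '[{"dx":0,"dy":0,"dz":0,"ax":0,"ay":0,"az":0,"fingers":0},{"dx":0,"dy":0,"dz":0,"ax":0,"ay":0,"az":0,"fingers":0},{"dx":0,"dy":0,"dz":0,"ax":0,"ay":0,"az":0,"fingers":0},{"dx":0,"dy":0,"dz":0,"ax":0,"ay":0,"az":0,"fingers":0},{"dx":0,"dy":0,"dz":0,"ax":0,"ay":0,"az":0,"fingers":0},{"dx":0,"dy":0,"dz":0,"ax":0,"ay":0,"az":0,"fingers":0},{"dx":0,"dy":0,"dz":0,"ax":0,"ay":0,"az":0,"fingers":0},{"dx":0,"dy":0,"dz":0,"ax":0,"ay":0,"az":0,"fingers":0}]'
python3 - <<'E'
from fit import *
from rel import rel
snap('scene');snap('top')
rel([((.685,-.063,.167),10.5),((.688,-.058,.167),-79.5)])
save('scene','v4.png',(120,130,280,290))
for c in('scene',): print(landmark_of('vertebra_mid',c)[:2], proj(c,(.689,-.062,.15)))
fit('vertebra',vertparts(),(.689,-.062,np.radians(10)),.105,.045)
E
```

```text
clock: 24.7
tool_pos: [0.6839, -0.0639, 0.1644]
orientation: [179.9, 0.1, 10.6]
force: [-0.5, -0.3, -1.3]
opening: 0.0118
clock: 25.7
tool_pos: [0.6845, -0.0633, 0.166]
orientation: [179.9, -0.1, 10.5]
force: [-0.1, 0.0, -0.6]
opening: 0.0119
{"dx":1,"dy":-0,"dz":-1,"ax":0.1,"ay":-0.1,"az":0.0}
{"dx":4,"dy":-5,"dz":-1,"ax":0.0,"ay":-0.1,"az":90.0}
t 25.8 pos [ 0.6845 -0.0633  0.166 ] rpy [ 1.799e+02 -1.000e-01  1.050e+01] j [ 11.   23.9  -2.4   0.1 -63.7  89.5] F [ 0.7 -0.1 -1.6] open 0.0117
[{'position': [219.9, 202.5], 'score': 0.64}, {'position': [399.4, 265.2], 'score': 0.39}] [[218.78082959 201.99546801]]
vertebra ['top', 'scene'] xy [ 0.6864 -0.0659] yaw 11.9 cost 0.6
```

View pics/v4.png

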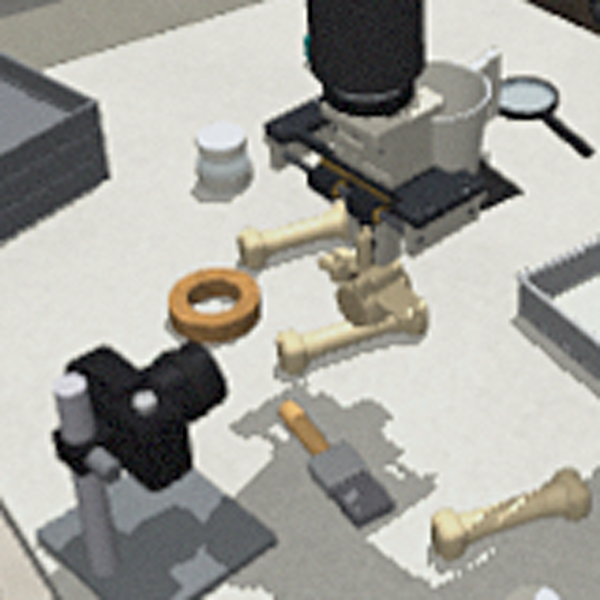

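Front view held: the prongs at (345,265) face the lens at (205,375). Next is the left side.

```bash
python3 -m inch '[{"dx":0,"dy":0,"dz":0,"ax":0,"ay":0,"az":5,"fingers":0},{"dx":1,"dy":-1,"dz":0,"ax":0,"ay":0,"az":13,"fingers":0},{"dx":1,"dy":-1,"dz":0,"ax":0,"ay":0,"az":22,"fingers":0},{"dx":2,"dy":-2,"dz":0,"ax":0,"ay":0,"az":31,"fingers":0},{"dx":2,"dy":-2,"dz":0,"ax":0,"ay":0,"az":40,"fingers":0},{"dx":3,"dy":-3,"dz":0,"ax":0,"ay":0,"az":49,"fingers":0},{"dx":3,"dy":-3,"dz":0,"ax":0,"ay":0,"az":58,"fingers":0},{"dx":3,"dy":-4,"dz":0,"ax":0,"ay":0,"az":66,"fingers":0}]'
python3 -m inch '[{"dx":0,"dy":0,"dz":0,"ax":0,"ay":0,"az":9,"fingers":0},{"dx":0,"dy":0,"dz":0,"ax":0,"ay":0,"az":17,"fingers":0},{"dx":0,"dy":0,"dz":0,"ax":0,"ay":0,"az":22,"fingers":0},{"dx":0,"dy":0,"dz":0,"ax":0,"ay":0,"az":24,"fingers":0},{"dx":0,"dy":0,"dz":0,"ax":0,"ay":0,"az":24,"fingers":0},{"dx":0,"dy":0,"dz":0,"ax":0,"ay":0,"az":24,"fingers":0},{"dx":0,"dy":0,"dz":0,"ax":0,"ay":0,"az":24,"fingers":0},{"dx":0,"dy":0,"dz":0,"ax":0,"ay":0,"az":24,"fingers":0}]'
python3 -m inch '[{"dx":0,"dy":0,"dz":0,"ax":0,"ay":0,"az":0,"fingers":0},{"dx":0,"dy":0,"dz":0,"ax":0,"ay":0,"az":0,"fingers":0},{"dx":0,"dy":0,"dz":0,"ax":0,"ay":0,"az":0,"fingers":0},{"dx":0,"dy":0,"dz":0,"ax":0,"ay":0,"az":0,"fingers":0},{"dx":0,"dy":0,"dz":0,"ax":0,"ay":0,"az":0,"fingers":0},{"dx":0,"dy":0,"dz":0,"ax":0,"ay":0,"az":0,"fingers":0}]'
python3 - <<'E'
from fit import *
from rel import rel
snap('scene');snap('top')
rel([((.688,-.058,.167),-79.5),((.693,-.061,.167),-169.5)])
save('scene','v5.png',(120,130,280,290))
E
```

```text
clock: 26.95
tool_pos: [0.6867, -0.0588, 0.166]
orientation: [-180.0, -0.1, -55.7]
force: [0.9, 0.5, -0.8]
opening: 0.0116
clock: 27.95
tool_pos: [0.6868, -0.0588, 0.166]
orientation: [-179.9, -0.1, -79.4]
force: [0.0, 0.1, -1.1]
opening: 0.0116
clock: 28.7
tool_pos: [0.6868, -0.0588, 0.166]
orientation: [-179.9, -0.1, -79.5]
force: [0.8, 0.6, -0.8]
opening: 0.0117
{"dx":-1,"dy":-1,"dz":-1,"ax":-0.1,"ay":-0.1,"az":0.0}
{"dx":3,"dy":-6,"dz":-1,"ax":-0.1,"ay":-0.0,"az":90.0}
t 28.8 pos [ 0.6868 -0.0588  0.166 ] rpy [-1.799e+02 -1.000e-01 -7.950e+01] j [ 11.3  24.   -2.1   0.1 -63.8  -0.8] F [-0.4 -0.  -1.7] open 0.0117
```

View pics/v5.png

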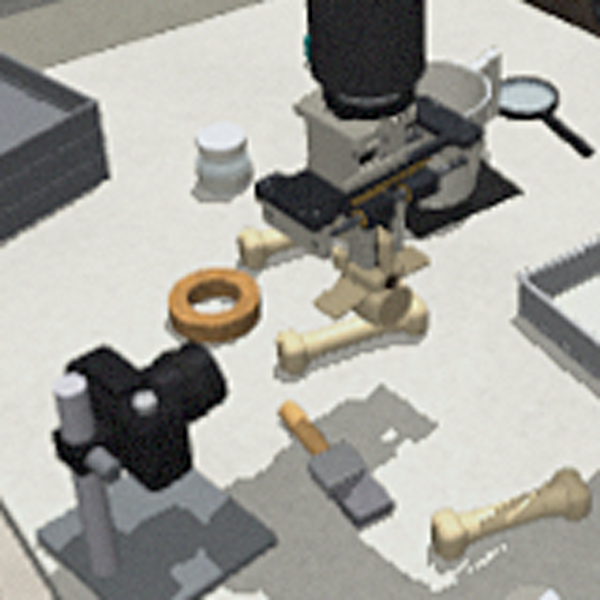

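The left wing points to the lens. Next is the back.

```bash
python3 -m inch '[{"dx":0,"dy":0,"dz":0,"ax":0,"ay":0,"az":5,"fingers":0},{"dx":1,"dy":-1,"dz":0,"ax":0,"ay":0,"az":13,"fingers":0},{"dx":1,"dy":-1,"dz":0,"ax":0,"ay":0,"az":22,"fingers":0},{"dx":2,"dy":-2,"dz":0,"ax":0,"ay":0,"az":31,"fingers":0},{"dx":2,"dy":-2,"dz":0,"ax":0,"ay":0,"az":40,"fingers":0},{"dx":3,"dy":-3,"dz":0,"ax":0,"ay":0,"az":49,"fingers":0},{"dx":3,"dy":-4,"dz":0,"ax":0,"ay":0,"az":58,"fingers":0},{"dx":3,"dy":-5,"dz":0,"ax":0,"ay":0,"az":66,"fingers":0}]'
python3 -m inch '[{"dx":0,"dy":0,"dz":0,"ax":0,"ay":0,"az":9,"fingers":0},{"dx":0,"dy":0,"dz":0,"ax":0,"ay":0,"az":17,"fingers":0},{"dx":0,"dy":0,"dz":0,"ax":0,"ay":0,"az":22,"fingers":0},{"dx":0,"dy":0,"dz":0,"ax":0,"ay":0,"az":24,"fingers":0},{"dx":0,"dy":0,"dz":0,"ax":0,"ay":0,"az":24,"fingers":0},{"dx":0,"dy":0,"dz":0,"ax":0,"ay":0,"az":24,"fingers":0},{"dx":0,"dy":0,"dz":0,"ax":0,"ay":0,"az":24,"fingers":0},{"dx":0,"dy":0,"dz":0,"ax":0,"ay":0,"az":24,"fingers":0}]'
python3 -m inch '[{"dx":0,"dy":0,"dz":0,"ax":0,"ay":0,"az":0,"fingers":0},{"dx":0,"dy":0,"dz":0,"ax":0,"ay":0,"az":0,"fingers":0},{"dx":0,"dy":0,"dz":0,"ax":0,"ay":0,"az":0,"fingers":0},{"dx":0,"dy":0,"dz":0,"ax":0,"ay":0,"az":0,"fingers":0},{"dx":0,"dy":0,"dz":0,"ax":0,"ay":0,"az":0,"fingers":0},{"dx":0,"dy":0,"dz":0,"ax":0,"ay":0,"az":0,"fingers":0}]'
python3 - <<'E'
from fit import *
from rel import rel
snap('scene');snap('top')
rel([((.693,-.061,.167),-169.5),((.691,-.068,.167),-249)])
save('scene','v6.png',(120,130,280,290))
E
```

```text
clock: 29.8
tool_pos: [0.6922, -0.0609, 0.166]
orientation: [-179.9, 0.0, -145.7]
force: [-0.1, -0.1, -1.2]
opening: 0.0117
clock: 30.8
tool_pos: [0.6922, -0.0609, 0.166]
orientation: [-179.9, 0.1, -169.4]
force: [-0.6, 0.1, -0.6]
opening: 0.012
clock: 31.55
tool_pos: [0.6922, -0.0609, 0.166]
orientation: [-179.9, 0.1, -169.5]
force: [0.6, -0.1, -2.6]
opening: 0.0115
{"dx":-1,"dy":-0,"dz":-1,"ax":-0.1,"ay":0.1,"az":0.0}
{"dx":3,"dy":-7,"dz":-1,"ax":-0.0,"ay":0.1,"az":79.5}
t 31.65 pos [ 0.6922 -0.0609  0.166 ] rpy [-1.799e+02  1.000e-01 -1.695e+02] j [ 11.1  24.5  -1.3   0.1 -64.1 -90.6] F [-0.8  0.1 -0.7] open 0.0118
```

View pics/v6.png

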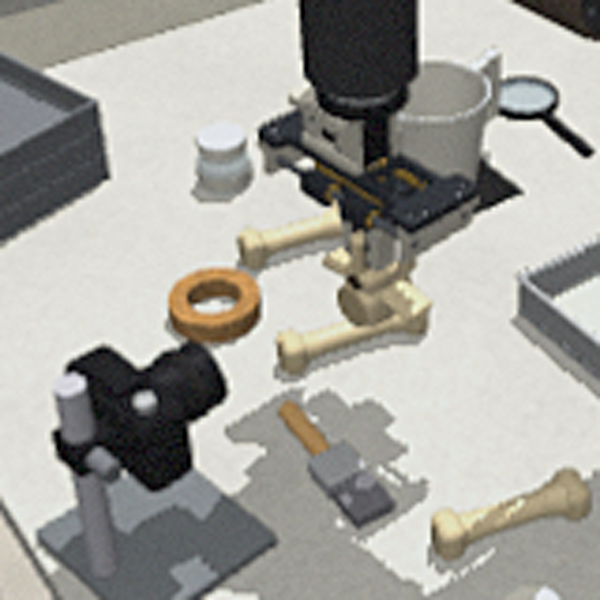

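```bash
python3 -m inch '[{"dx":0,"dy":0,"dz":0,"ax":0,"ay":0,"az":5,"fingers":0},{"dx":1,"dy":-1,"dz":0,"ax":0,"ay":0,"az":13,"fingers":0},{"dx":1,"dy":-1,"dz":0,"ax":0,"ay":0,"az":22,"fingers":0},{"dx":2,"dy":-2,"dz":0,"ax":0,"ay":0,"az":31,"fingers":0},{"dx":2,"dy":-3,"dz":0,"ax":0,"ay":0,"az":40,"fingers":0},{"dx":3,"dy":-4,"dz":0,"ax":0,"ay":0,"az":48,"fingers":0},{"dx":3,"dy":-5,"dz":0,"ax":0,"ay":0,"az":55,"fingers":0},{"dx":3,"dy":-6,"dz":0,"ax":0,"ay":0,"az":60,"fingers":0}]'
python3 -m inch '[{"dx":0,"dy":0,"dz":0,"ax":0,"ay":0,"az":7,"fingers":0},{"dx":0,"dy":0,"dz":0,"ax":0,"ay":0,"az":14,"fingers":0},{"dx":0,"dy":0,"dz":0,"ax":0,"ay":0,"az":18,"fingers":0},{"dx":0,"dy":0,"dz":0,"ax":0,"ay":0,"az":20,"fingers":0},{"dx":0,"dy":0,"dz":0,"ax":0,"ay":0,"az":20,"fingers":0},{"dx":0,"dy":0,"dz":0,"ax":0,"ay":0,"az":20,"fingers":0},{"dx":0,"dy":0,"dz":0,"ax":0,"ay":0,"az":20,"fingers":0},{"dx":0,"dy":0,"dz":0,"ax":0,"ay":0,"az":20,"fingers":0}]'
python3 -m inch '[{"dx":0,"dy":0,"dz":0,"ax":0,"ay":0,"az":0,"fingers":0},{"dx":0,"dy":0,"dz":0,"ax":0,"ay":0,"az":0,"fingers":0},{"dx":0,"dy":0,"dz":0,"ax":0,"ay":0,"az":0,"fingers":0},{"dx":0,"dy":0,"dz":0,"ax":0,"ay":0,"az":0,"fingers":0},{"dx":0,"dy":0,"dz":0,"ax":0,"ay":0,"az":0,"fingers":0},{"dx":0,"dy":0,"dz":0,"ax":0,"ay":0,"az":0,"fingers":0},{"dx":0,"dy":0,"dz":0,"ax":0,"ay":0,"az":0,"fingers":0}]'
python3 - <<'E'
from fit import *
from rel import rel
snap('scene');snap('top')
rel([((.691,-.068,.167),-249)])
save('scene','v7.png',(120,130,280,290))
print(landmark_of('vertebra_mid','scene')[:1],proj('scene',(.689,-.062,.15)))
E
```

```text
clock: 32.65
tool_pos: [0.6904, -0.0673, 0.166]
orientation: [180.0, 0.1, 130.4]
force: [0.8, -0.2, -1.2]
opening: 0.0121
clock: 33.65
tool_pos: [0.6903, -0.0673, 0.166]
orientation: [179.9, 0.1, 110.6]
force: [-0.3, 0.4, -1.3]
opening: 0.0117
clock: 34.52
tool_pos: [0.6904, -0.0673, 0.166]
orientation: [179.9, 0.1, 110.5]
force: [-0.1, 0.1, -1.1]
opening: 0.0118
{"dx":-1,"dy":0,"dz":-1,"ax":0.1,"ay":0.1,"az":-0.5}
t 34.62 pos [ 0.6904 -0.0673  0.166 ] rpy [1.799e+02 1.000e-01 1.105e+02] j [ 1.05e+01  2.44e+01 -1.50e+00  1.00e-01 -6.40e+01 -1.70e+02] F [ 0.3  0.7 -0.6] open 0.0117
[{'position': [220.0, 203.1], 'score': 0.97}] [[218.78082959 201.99546801]]
```

View pics/v7.png

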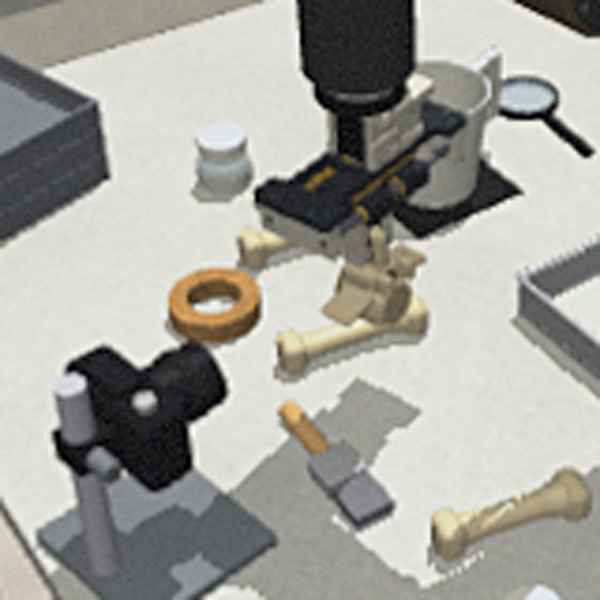

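Run:
```python
from rel import *
from kin import ik
rel([((.574,.17,.22),-170),((.459,.413,.22),-92)])
q=get_obs()['joint_pos']
for p,y in (((.69,-.067,.2),110.5),((.63,.05,.22),150),((.574,.17,.22),190),((.52,.29,.22),230),((.459,.413,.22),268),((.459,.413,.07),268)):
    q,e=ik(np.array(p),R.from_euler('xyz',[180,0,y],degrees=True),q); print(y,q.round(0),round(e,3))
```

```text
{"dx":263,"dy":-26,"dz":-55,"ax":-0.0,"ay":0.1,"az":-79.5}
{"dx":531,"dy":-48,"dz":-55,"ax":-0.1,"ay":0.1,"az":-157.5}
t 34.67 pos [ 0.6904 -0.0673  0.166 ] rpy [1.799e+02 1.000e-01 1.105e+02] j [ 1.05e+01  2.44e+01 -1.50e+00  1.00e-01 -6.40e+01 -1.70e+02] F [-0.5  0.9 -0.9] open 0.012
110.5 [  11.   23.    1.    0.  -68. -170.] 0.0
150 [  22.   17.   -6.   -0.  -68. -142.] 0.0
190 [  35.   14.  -10.    0.  -66. -115.] 0.0
230 [ 48.  13. -10.  -0. -66. -88.] 0.0
268 [ 60.  15.  -8.   0. -67. -62.] 0.0
268 [ 60.  23. -18.  -0. -49. -62.] 0.0
```

```bash
python3 -m inch '[{"dx":5,"dy":0,"dz":-20,"ax":0,"ay":0,"az":-3,"fingers":0},{"dx":25,"dy":-2,"dz":-40,"ax":0,"ay":0,"az":-10,"fingers":0},{"dx":60,"dy":-6,"dz":-52,"ax":0,"ay":0,"az":-19,"fingers":0},{"dx":95,"dy":-10,"dz":-55,"ax":0,"ay":0,"az":-29,"fingers":0},{"dx":130,"dy":-13,"dz":-55,"ax":0,"ay":0,"az":-39,"fingers":0},{"dx":165,"dy":-17,"dz":-55,"ax":0,"ay":0,"az":-49,"fingers":0},{"dx":200,"dy":-20,"dz":-55,"ax":0,"ay":0,"az":-59,"fingers":0},{"dx":235,"dy":-23,"dz":-55,"ax":0,"ay":0,"az":-69,"fingers":0}]'
python3 - <<'E'
from rel import *
rel([((.459,.413,.22),-92)])
E
```

```text
clock: 35.67
tool_pos: [0.5857, 0.1458, 0.2207]
orientation: [-179.9, 0.1, 179.9]
force: [0.9, 0.4, -0.8]
opening: 0.012
{"dx":127,"dy":267,"dz":0,"ax":-0.1,"ay":0.0,"az":-88.1}
t 35.67 pos [0.5857 0.1458 0.2207] rpy [-1.799e+02  1.000e-01  1.799e+02] j [ 3.260e+01  1.400e+01 -9.300e+00  1.000e-01 -6.660e+01 -1.228e+02] F [ 0.9  0.4 -0.8] open 0.012
```

```bash
python3 -m inch '[{"dx":15,"dy":32,"dz":0,"ax":0,"ay":0,"az":-10,"fingers":0},{"dx":31,"dy":65,"dz":0,"ax":0,"ay":0,"az":-20,"fingers":0},{"dx":47,"dy":99,"dz":0,"ax":0,"ay":0,"az":-30,"fingers":0},{"dx":63,"dy":133,"dz":0,"ax":0,"ay":0,"az":-40,"fingers":0},{"dx":80,"dy":167,"dz":0,"ax":0,"ay":0,"az":-50,"fingers":0},{"dx":96,"dy":200,"dz":0,"ax":0,"ay":0,"az":-60,"fingers":0},{"dx":110,"dy":230,"dz":0,"ax":0,"ay":0,"az":-70,"fingers":0},{"dx":120,"dy":252,"dz":0,"ax":0,"ay":0,"az":-80,"fingers":0}]'
python3 -m inch '[{"dx":4,"dy":9,"dz":0,"ax":0,"ay":0,"az":-5,"fingers":0},{"dx":6,"dy":13,"dz":10,"ax":0,"ay":0,"az":-8,"fingers":0},{"dx":6,"dy":13,"dz":20,"ax":0,"ay":0,"az":-8,"fingers":0},{"dx":6,"dy":13,"dz":20,"ax":0,"ay":0,"az":-8,"fingers":0}]'
python3 - <<'E'
from fit import *
from rel import rel
snap('scene');snap('top')
rel([((.459,.413,.071),-92)])
save('scene','x1.png',(270,150,430,330))
E
```

```text
clock: 36.67
tool_pos: [0.4676, 0.399, 0.2201]
orientation: [-179.9, -0.1, -100.1]
force: [0.3, 0.1, -0.7]
opening: 0.0122
clock: 37.17
tool_pos: [0.4542, 0.3937, 0.1991]
orientation: [-180.0, -0.2, -92.5]
force: [0.0, -0.7, -0.8]
opening: 0.0116
{"dx":-19,"dy":-3,"dz":129,"ax":-0.1,"ay":-0.1,"az":-0.5}
t 37.27 pos [0.4548 0.3941 0.2   ] rpy [-1.799e+02 -1.000e-01 -9.250e+01] j [ 59.6  14.8 -11.2   0.1 -64.1 -62.2] F [-0.3 -0.1  0.2] open 0.0119
```

View pics/x1.png

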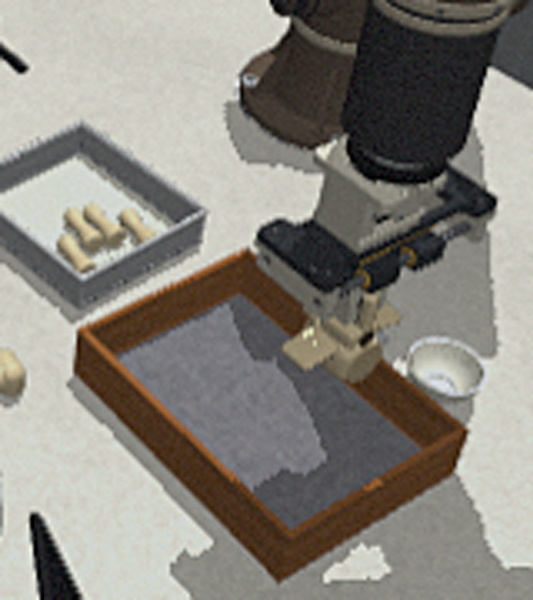

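```bash
python3 -m inch '[{"dx":-10,"dy":-2,"dz":15,"ax":0,"ay":0,"az":0,"fingers":0},{"dx":-19,"dy":-3,"dz":45,"ax":0,"ay":0,"az":0,"fingers":0},{"dx":-19,"dy":-3,"dz":80,"ax":0,"ay":0,"az":0,"fingers":0},{"dx":-19,"dy":-3,"dz":108,"ax":0,"ay":0,"az":0,"fingers":0},{"dx":-19,"dy":-3,"dz":122,"ax":0,"ay":0,"az":0,"fingers":0},{"dx":-19,"dy":-3,"dz":127,"ax":0,"ay":0,"az":0,"fingers":0},{"dx":-19,"dy":-3,"dz":129,"ax":0,"ay":0,"az":0,"fingers":0},{"dx":-19,"dy":-3,"dz":129,"ax":0,"ay":0,"az":0,"fingers":0}]'
python3 - <<'E'
from fit import *
from rel import rel
snap('scene')
rel([((.459,.413,.069),-92)])
save('scene','x2.png',(270,150,430,330))
E
```

```text
clock: 38.28
tool_pos: [0.4588, 0.4133, 0.0718]
orientation: [-179.9, -0.0, -92.5]
force: [0.0, 0.3, -0.2]
opening: 0.0117
{"dx":0,"dy":-0,"dz":3,"ax":-0.1,"ay":-0.0,"az":-0.4}
t 38.33 pos [0.4588 0.4133 0.0719] rpy [-179.9   -0.   -92.4] j [ 60.2  23.  -17.8   0.2 -49.1 -62.8] F [ 0.3 -0.1 -0.2] open 0.0124
```

View pics/x2.png

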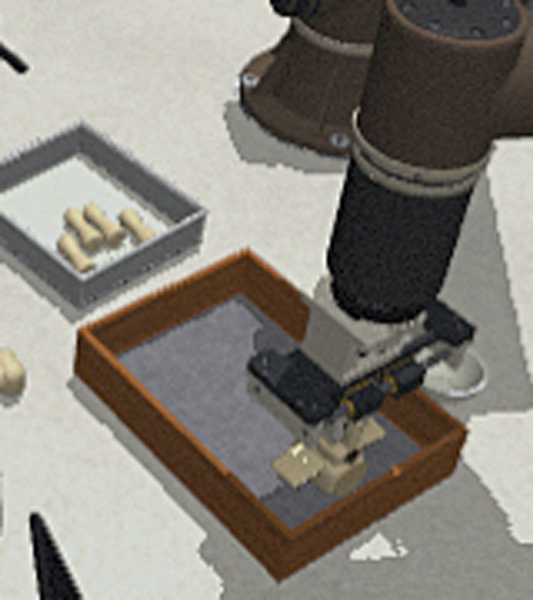

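```bash
python3 -m inch '[{"dx":0,"dy":0,"dz":1,"ax":0,"ay":0,"az":0,"fingers":0},{"dx":0,"dy":0,"dz":2,"ax":0,"ay":0,"az":0,"fingers":0},{"dx":0,"dy":0,"dz":2,"ax":0,"ay":0,"az":0,"fingers":0}]'; python3 -m inch '[{"dx":0,"dy":0,"dz":0,"ax":0,"ay":0,"az":0,"fingers":16},{"dx":0,"dy":0,"dz":0,"ax":0,"ay":0,"az":0,"fingers":26},{"dx":0,"dy":0,"dz":0,"ax":0,"ay":0,"az":0,"fingers":40},{"dx":0,"dy":0,"dz":-3,"ax":0,"ay":0,"az":0,"fingers":44},{"dx":0,"dy":0,"dz":-25,"ax":0,"ay":0,"az":0,"fingers":44},{"dx":0,"dy":0,"dz":-70,"ax":0,"ay":0,"az":0,"fingers":44},{"dx":0,"dy":0,"dz":-130,"ax":0,"ay":0,"az":0,"fingers":44}]'
python3 - <<'E'
from fit import *
from rel import rel
snap('scene');snap('top')
save('scene','x3.png',(100,130,430,330)); save('top','x3t.png',(60,80,370,270))
rel([((.68,.15,.2),-10)])
for n,L,g in (('A',.14,(.6825,.1412,np.radians(-10.4))),('B',.15,(.6704,-.1363,np.radians(-7.4))),('C',.13,(.6373,-.299,np.radians(-9.8)))):
    try: fit('bone1',boneparts(L),g,0,.018,10)
    except Exception as e: print(n,e)
E
```

```text
clock: 38.7
tool_pos: [0.4586, 0.413, 0.0692]
orientation: [-179.9, -0.1, -92.4]
force: [-0.3, 0.0, 0.1]
opening: 0.0122
clock: 39.58
tool_pos: [0.4576, 0.4122, 0.1992]
orientation: [-180.0, -0.2, -92.5]
force: [1.2, 1.2, -0.1]
opening: 0.0438
{"dx":256,"dy":-230,"dz":7,"ax":-0.8,"ay":-0.0,"az":-82.4}
t 39.67 pos [0.4609 0.4157 0.2068] rpy [-179.5    0.4  -92.4] j [ 60.2  15.8  -8.9   0.3 -64.7 -62.7] F [-0.4 -0.1 -0.1] open 0.044
bone1 ['top', 'scene'] xy [0.6809 0.141 ] yaw -10.3 cost 0.296
bone1 ['top', 'scene'] xy [ 0.6704 -0.1363] yaw -7.4 cost 0.24
bone1 [] xy [ 0.6373 -0.299 ] yaw -9.8 cost nanfit.py:42: RuntimeWarning: invalid value encountered in scalar divide
  if verbose: print(t,list(ms),'xy',x[:2].round(4),'yaw',np.degrees(x[2]).round(1),'cost',round(fv/len(ms),3))
```

View pics/x3.png

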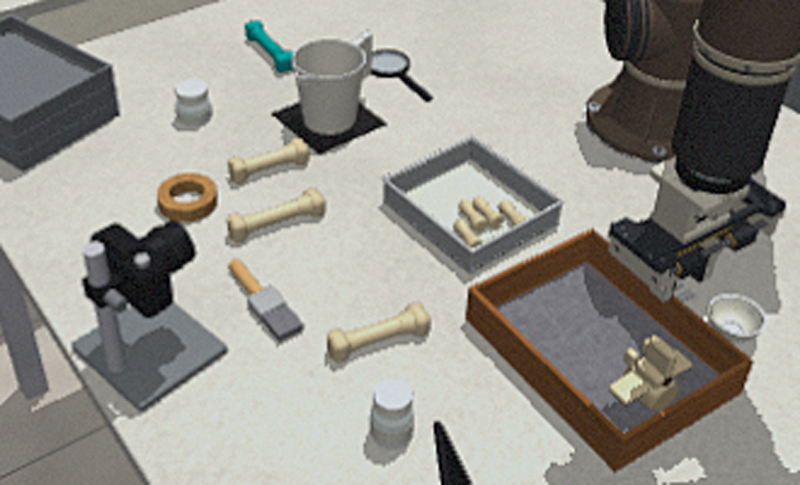

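View pics/x3t.png

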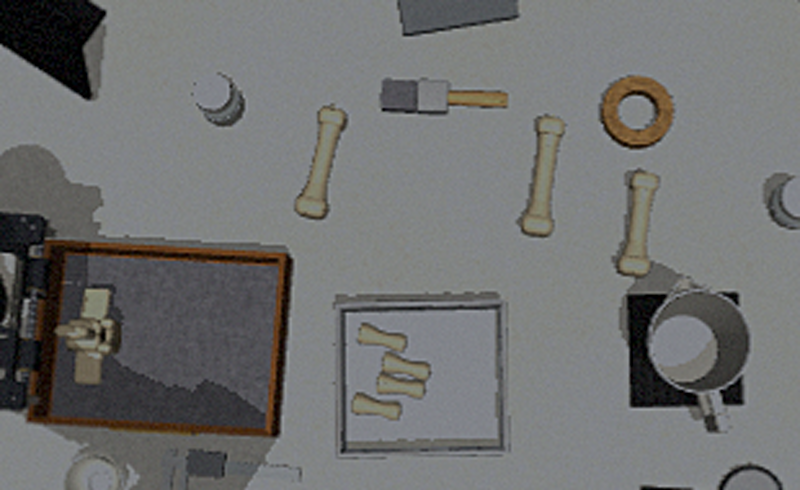

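The top crop shows an empty jug on its mat, four toe bones in the tray at (380,340)-(405,405) and the vertebra standing in the box at (95,335). The bone at crop (640,222) has been knocked aside, so I'll re-measure it later. First bone A at (0.681,0.141), yaw -10°.

```bash
python3 -m inch '[{"dx":28,"dy":-25,"dz":0,"ax":0,"ay":0,"az":-9,"fingers":50},{"dx":57,"dy":-51,"dz":5,"ax":0,"ay":0,"az":-18,"fingers":60},{"dx":86,"dy":-77,"dz":10,"ax":0,"ay":0,"az":-28,"fingers":60},{"dx":115,"dy":-103,"dz":20,"ax":0,"ay":0,"az":-38,"fingers":60},{"dx":145,"dy":-130,"dz":30,"ax":0,"ay":0,"az":-48,"fingers":60},{"dx":178,"dy":-160,"dz":40,"ax":0,"ay":0,"az":-58,"fingers":60},{"dx":212,"dy":-190,"dz":60,"ax":0,"ay":0,"az":-68,"fingers":60},{"dx":245,"dy":-215,"dz":80,"ax":0,"ay":0,"az":-78,"fingers":60}]'
python3 - <<'E'
from fit import *
from rel import rel
snap('scene')
rel([((.681,.141,.07),-10.3),((.681,.141,.006),-10.3)])
save('scene','a1.png',(190,150,330,300))
E
```

```text
clock: 40.98
tool_pos: [0.6631, 0.1574, 0.1177]
orientation: [179.9, -0.0, -14.1]
force: [-0.6, -0.0, 0.2]
opening: 0.0601
{"dx":20,"dy":7,"dz":44,"ax":0.3,"ay":0.2,"az":-3.3}
{"dx":20,"dy":7,"dz":108,"ax":0.3,"ay":0.2,"az":-3.3}
t 41.02 pos [0.6635 0.1532 0.1142] rpy [179.7   0.2 -13.6] j [ 29.4  26.   -6.4   0.1 -58.   46.9] F [ 1.6 -1.5 -2.4] open 0.0601
```

View pics/a1.png

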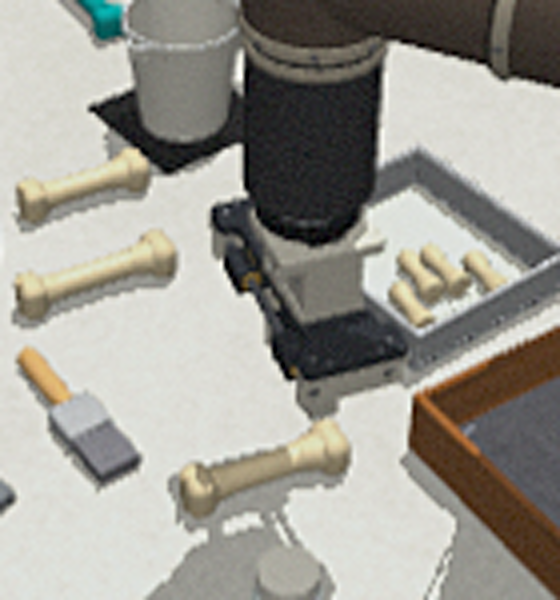

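```bash
python3 -m inch '[{"dx":16,"dy":5,"dz":30,"ax":0,"ay":0,"az":-3,"fingers":60},{"dx":16,"dy":5,"dz":40,"ax":0,"ay":0,"az":-3,"fingers":60},{"dx":16,"dy":5,"dz":40,"ax":0,"ay":0,"az":-3,"fingers":60}]'
python3 - <<'E'
from fit import *
from rel import rel
snap('scene')
rel([((.681,.141,.006),-10.3)])
save('scene','a2.png',(200,180,330,300))
E
```

```text
clock: 41.4
tool_pos: [0.676, 0.1498, 0.0782]
orientation: [179.8, 0.0, -11.5]
force: [-0.9, -0.1, 0.7]
opening: 0.06
{"dx":6,"dy":8,"dz":74,"ax":0.1,"ay":-0.1,"az":-1.2}
t 41.45 pos [0.6766 0.1503 0.0795] rpy [ 1.799e+02 -1.000e-01 -1.150e+01] j [ 28.7  28.7  -6.9   0.2 -54.5  49.8] F [ 0.6 -0.2 -0.2] open 0.0599
```

View pics/a2.png

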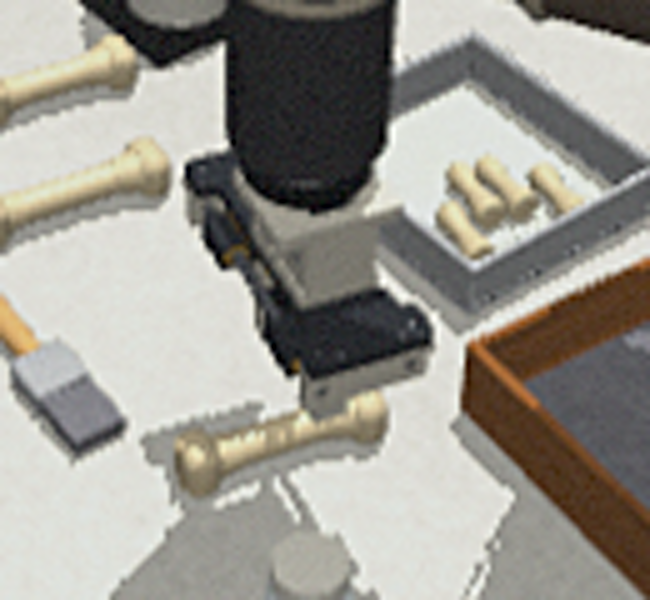

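```bash
python3 -m inch '[{"dx":6,"dy":8,"dz":20,"ax":0,"ay":0,"az":-1.2,"fingers":60},{"dx":6,"dy":8,"dz":45,"ax":0,"ay":0,"az":-1.2,"fingers":60},{"dx":6,"dy":8,"dz":65,"ax":0,"ay":0,"az":-1.2,"fingers":60},{"dx":6,"dy":8,"dz":73,"ax":0,"ay":0,"az":-1.2,"fingers":60},{"dx":6,"dy":8,"dz":73,"ax":0,"ay":0,"az":-1.2,"fingers":45},{"dx":6,"dy":8,"dz":73,"ax":0,"ay":0,"az":-1.2,"fingers":20},{"dx":6,"dy":8,"dz":73,"ax":0,"ay":0,"az":-1.2,"fingers":0},{"dx":6,"dy":8,"dz":73,"ax":0,"ay":0,"az":-1.2,"fingers":0}]'
python3 -m inch '[{"dx":0,"dy":0,"dz":0,"ax":0,"ay":0,"az":0,"fingers":0},{"dx":0,"dy":0,"dz":0,"ax":0,"ay":0,"az":0,"fingers":0}]'
```

```text
clock: 42.45
tool_pos: [0.6817, 0.141, 0.0073]
orientation: [180.0, -0.1, -10.3]
force: [-1.3, 0.0, 0.4]
opening: 0.0256
clock: 42.7
tool_pos: [0.6817, 0.141, 0.0073]
orientation: [180.0, -0.1, -10.2]
force: [-1.3, 0.4, 4.1]
opening: 0.0239
```

Run:
```python
from rel import *
rel([((.68,.141,.12),-10.3),((.6,.2,.13),-50),((.5115,.269,.13),-92)])
```

```text
{"dx":-1,"dy":0,"dz":-113,"ax":0.0,"ay":-0.1,"az":0.1}
{"dx":-91,"dy":-43,"dz":-123,"ax":-0.0,"ay":-0.2,"az":39.8}
{"dx":-190,"dy":-96,"dz":-123,"ax":-0.1,"ay":-0.1,"az":81.8}
t 42.7 pos [0.6817 0.141  0.0073] rpy [ 1.80e+02 -1.00e-01 -1.02e+01] j [ 27.7  33.2  -9.9   0.2 -46.8  51.9] F [-1.3  0.4  4.1] open 0.0239
```

```bash
python3 -m inch '[{"dx":0,"dy":0,"dz":-15,"ax":0,"ay":0,"az":0,"fingers":0},{"dx":0,"dy":0,"dz":-50,"ax":0,"ay":0,"az":0,"fingers":0},{"dx":-5,"dy":-2,"dz":-90,"ax":0,"ay":0,"az":3,"fingers":0},{"dx":-25,"dy":-12,"dz":-118,"ax":0,"ay":0,"az":11,"fingers":0},{"dx":-48,"dy":-24,"dz":-123,"ax":0,"ay":0,"az":20,"fingers":0},{"dx":-72,"dy":-35,"dz":-123,"ax":0,"ay":0,"az":30,"fingers":0},{"dx":-96,"dy":-46,"dz":-123,"ax":0,"ay":0,"az":40,"fingers":0},{"dx":-120,"dy":-59,"dz":-123,"ax":0,"ay":0,"az":50,"fingers":0}]'
python3 -m inch '[{"dx":-10,"dy":-32,"dz":0,"ax":0,"ay":0,"az":10,"fingers":0},{"dx":-20,"dy":-55,"dz":0,"ax":0,"ay":0,"az":20,"fingers":0},{"dx":-25,"dy":-68,"dz":0,"ax":0,"ay":0,"az":28,"fingers":0},{"dx":-25,"dy":-72,"dz":0,"ax":0,"ay":0,"az":32,"fingers":0},{"dx":-25,"dy":-72,"dz":0,"ax":0,"ay":0,"az":32,"fingers":0}]'
python3 - <<'E'
from fit import *
from rel import *
snap('scene');save('scene','a3.png',(270,150,430,330))
rel([((.5115,.269,.08),-92),((.5115,.269,.017),-92)])
E
```

```text
clock: 43.7
tool_pos: [0.5728, 0.2207, 0.1302]
orientation: [-179.9, -0.1, -60.6]
force: [1.0, 0.2, -1.4]
opening: 0.0238
clock: 44.32
tool_pos: [0.6237, 0.2779, 0.1297]
orientation: [-179.9, -0.1, -92.2]
force: [-0.4, 0.4, -0.9]
opening: 0.0236
{"dx":13,"dy":112,"dz":50,"ax":-0.1,"ay":-0.1,"az":-0.2}
{"dx":13,"dy":112,"dz":113,"ax":-0.1,"ay":-0.1,"az":-0.2}
t 44.38 pos [0.6236 0.2778 0.1297] rpy [-1.799e+02 -1.000e-01 -9.220e+01] j [ 40.4  25.1  -5.5   0.1 -59.4 -42.6] F [-0.1 -0.6 -0.7] open 0.0233
```

View pics/a3.png

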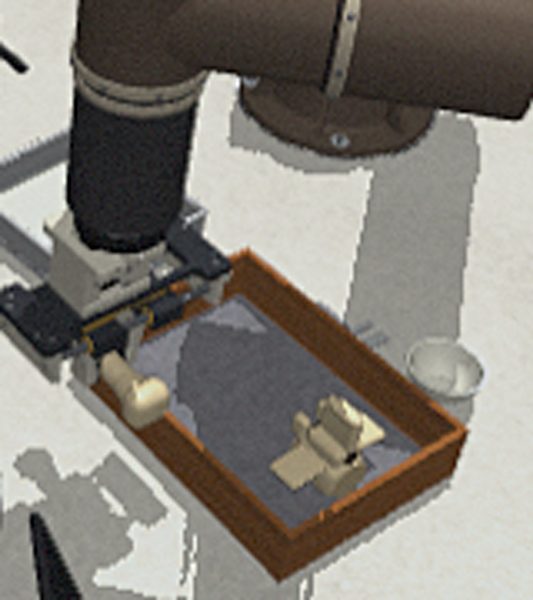

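The second call shifted along the wrong axes, harmlessly and at height. I'll use the computed offsets.

```bash
python3 -m inch '[{"dx":4,"dy":30,"dz":0,"ax":0,"ay":0,"az":0,"fingers":0},{"dx":8,"dy":65,"dz":0,"ax":0,"ay":0,"az":0,"fingers":0},{"dx":11,"dy":95,"dz":0,"ax":0,"ay":0,"az":0,"fingers":0},{"dx":13,"dy":112,"dz":0,"ax":0,"ay":0,"az":0,"fingers":0},{"dx":13,"dy":112,"dz":20,"ax":0,"ay":0,"az":0,"fingers":0},{"dx":13,"dy":112,"dz":40,"ax":0,"ay":0,"az":0,"fingers":0},{"dx":13,"dy":112,"dz":50,"ax":0,"ay":0,"az":0,"fingers":0},{"dx":13,"dy":112,"dz":50,"ax":0,"ay":0,"az":0,"fingers":0}]'
python3 - <<'E'
from fit import *
from rel import *
snap('scene');save('scene','a4.png',(270,150,430,330))
rel([((.5115,.269,.017),-92)])
E
```

```text
clock: 45.38
tool_pos: [0.5113, 0.2689, 0.0788]
orientation: [-180.0, -0.1, -92.2]
force: [-0.6, 0.3, -1.4]
opening: 0.0239
{"dx":0,"dy":0,"dz":62,"ax":-0.1,"ay":-0.1,"az":-0.2}
t 45.42 pos [0.5117 0.2693 0.0794] rpy [-1.799e+02 -1.000e-01 -9.220e+01] j [ 47.2  19.4 -22.5   0.2 -48.2 -49.6] F [ 0.9  0.1 -0.5] open 0.024
```

View pics/a4.png

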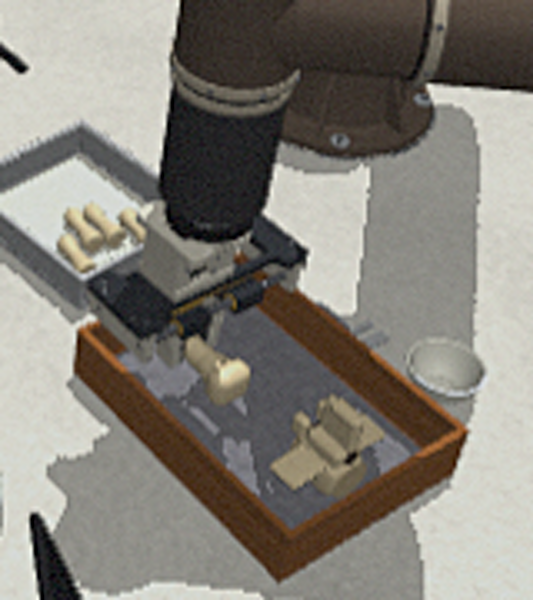

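```bash
python3 -m inch '[{"dx":0,"dy":0,"dz":20,"ax":0,"ay":0,"az":0,"fingers":0},{"dx":0,"dy":0,"dz":42,"ax":0,"ay":0,"az":0,"fingers":0},{"dx":0,"dy":0,"dz":56,"ax":0,"ay":0,"az":0,"fingers":0},{"dx":0,"dy":0,"dz":62,"ax":0,"ay":0,"az":0,"fingers":0},{"dx":0,"dy":0,"dz":63,"ax":0,"ay":0,"az":0,"fingers":0},{"dx":0,"dy":0,"dz":64,"ax":0,"ay":0,"az":0,"fingers":0}]'
```

```text
clock: 46.18
tool_pos: [0.5119, 0.2695, 0.0159]
orientation: [-179.9, -0.0, -92.2]
force: [-0.3, -0.5, -0.9]
opening: 0.0237
```

```bash
python3 -m inch '[{"dx":0,"dy":0,"dz":1,"ax":0,"ay":0,"az":0,"fingers":26},{"dx":0,"dy":0,"dz":1,"ax":0,"ay":0,"az":0,"fingers":30},{"dx":0,"dy":0,"dz":1,"ax":0,"ay":0,"az":0,"fingers":34},{"dx":0,"dy":0,"dz":0,"ax":0,"ay":0,"az":0,"fingers":34},{"dx":0,"dy":0,"dz":-15,"ax":0,"ay":0,"az":0,"fingers":34},{"dx":0,"dy":0,"dz":-50,"ax":0,"ay":0,"az":0,"fingers":36},{"dx":0,"dy":0,"dz":-105,"ax":0,"ay":0,"az":0,"fingers":50},{"dx":0,"dy":0,"dz":-135,"ax":0,"ay":0,"az":0,"fingers":60}]'
python3 - <<'E'
from fit import *
from rel import *
snap('scene');snap('top');save('scene','a5.png',(270,150,430,330))
x=fit('bone1',boneparts(.15),(.6704,-.1363,np.radians(-7.4)),0,.018,12)
x=fit('bone1',boneparts(.13),(.655,-.275,np.radians(-7)),0,.018,14)
rel([((.6704,-.1363,.08),-7.4)])
E
```

```text
clock: 47.18
tool_pos: [0.5122, 0.27, 0.1545]
orientation: [-179.7, 0.1, -92.2]
force: [1.1, 0.8, 0.1]
opening: 0.0505
bone1 ['top', 'scene'] xy [ 0.6715 -0.1357] yaw -7.2 cost 0.201
bone1 ['scene'] xy [ 0.6131 -0.2566] yaw 2.4 cost 0.425
{"dx":399,"dy":-175,"dz":71,"ax":0.0,"ay":-0.1,"az":-84.9}
t 47.48 pos [0.5108 0.269  0.1499] rpy [-1.799e+02 -1.000e-01 -9.230e+01] j [ 47.2  15.  -18.    0.1 -57.1 -49.6] F [ 1.3 -0.3  0.1] open 0.0597
```

View pics/a5.png

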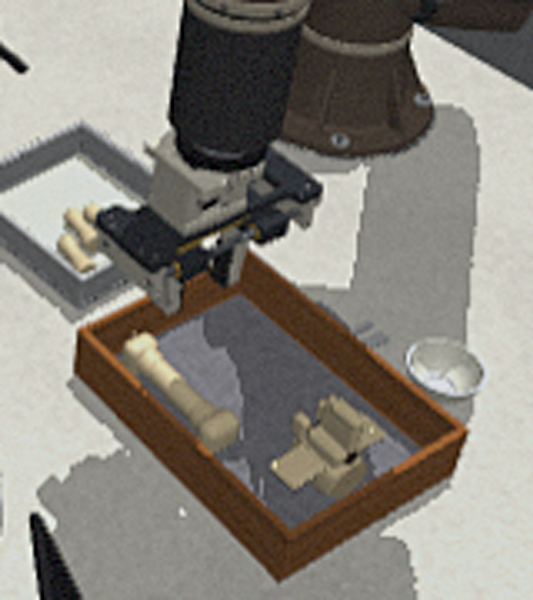

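```bash
python3 -m inch '[{"dx":30,"dy":-14,"dz":0,"ax":0,"ay":0,"az":-6,"fingers":60},{"dx":80,"dy":-35,"dz":0,"ax":0,"ay":0,"az":-16,"fingers":60},{"dx":130,"dy":-57,"dz":0,"ax":0,"ay":0,"az":-26,"fingers":60},{"dx":180,"dy":-79,"dz":10,"ax":0,"ay":0,"az":-36,"fingers":60},{"dx":230,"dy":-101,"dz":20,"ax":0,"ay":0,"az":-46,"fingers":60},{"dx":280,"dy":-123,"dz":30,"ax":0,"ay":0,"az":-56,"fingers":60},{"dx":330,"dy":-145,"dz":50,"ax":0,"ay":0,"az":-66,"fingers":60},{"dx":375,"dy":-165,"dz":65,"ax":0,"ay":0,"az":-76,"fingers":60}]'
python3 -m inch '[{"dx":0,"dy":0,"dz":0,"ax":0,"ay":0,"az":0,"fingers":60},{"dx":0,"dy":0,"dz":0,"ax":0,"ay":0,"az":0,"fingers":60}]'
python3 - <<'E'
from fit import *
from rel import rel
snap('scene');snap('top'); save('scene','b1.png',(150,130,310,290))
x=fit('bone1',boneparts(.15),(.6715,-.1357,np.radians(-7.2)),0,.018,14)
rel([((.6715,-.1357,.006),-7.2)])
E
```

```text
clock: 48.48
tool_pos: [0.661, -0.1139, 0.0838]
orientation: [179.9, 0.0, -15.9]
force: [0.6, 1.3, -0.0]
opening: 0.0599
clock: 48.72
tool_pos: [0.6607, -0.1123, 0.0847]
orientation: [179.9, 0.0, -16.4]
force: [0.1, 1.5, 0.4]
opening: 0.0601
bone1 ['top', 'scene'] xy [ 0.6716 -0.1356] yaw -7.4 cost 0.497
{"dx":16,"dy":21,"dz":81,"ax":0.1,"ay":-0.1,"az":-9.0}
t 48.92 pos [ 0.6615 -0.1108  0.0865] rpy [ 1.80e+02 -1.00e-01 -1.62e+01] j [  7.2  26.4  -9.8   0.1 -53.7  66.6] F [0.2 0.5 0.9] open 0.0598
```

View pics/b1.png

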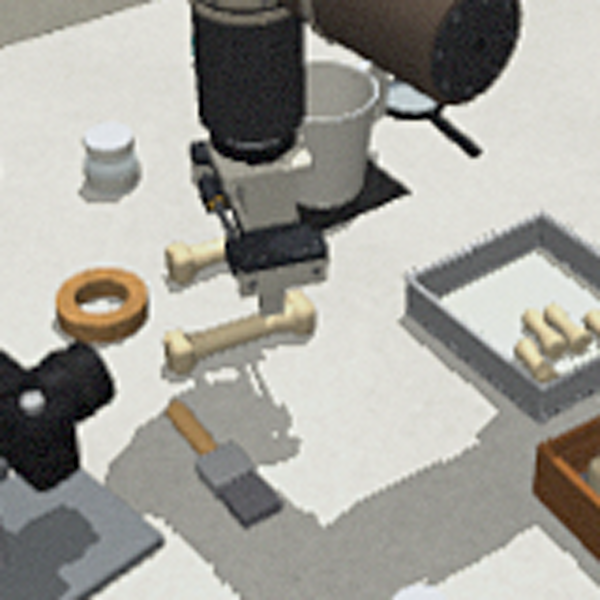

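```bash
python3 -m inch '[{"dx":16,"dy":21,"dz":15,"ax":0,"ay":0,"az":-9,"fingers":60},{"dx":16,"dy":21,"dz":40,"ax":0,"ay":0,"az":-9,"fingers":60},{"dx":16,"dy":21,"dz":65,"ax":0,"ay":0,"az":-9,"fingers":60},{"dx":16,"dy":21,"dz":80,"ax":0,"ay":0,"az":-9,"fingers":60},{"dx":16,"dy":21,"dz":80,"ax":0,"ay":0,"az":-9,"fingers":60}]'
python3 -m inch '[{"dx":0,"dy":0,"dz":0,"ax":0,"ay":0,"az":0,"fingers":40},{"dx":0,"dy":0,"dz":0,"ax":0,"ay":0,"az":0,"fingers":20},{"dx":0,"dy":0,"dz":0,"ax":0,"ay":0,"az":0,"fingers":0},{"dx":0,"dy":0,"dz":0,"ax":0,"ay":0,"az":0,"fingers":0},{"dx":0,"dy":0,"dz":0,"ax":0,"ay":0,"az":0,"fingers":0},{"dx":0,"dy":0,"dz":0,"ax":0,"ay":0,"az":0,"fingers":0}]'
python3 - <<'E'
from rel import rel
rel([((.67,-.135,.14),-7),((.58,.08,.15),-50),((.4536,.271,.14),-92)])
E
```

```text
clock: 49.55
tool_pos: [0.6705, -0.1362, 0.0054]
orientation: [179.9, -0.0, -7.2]
force: [0.5, -0.2, 0.5]
opening: 0.0598
clock: 50.3
tool_pos: [0.6713, -0.1368, 0.0065]
orientation: [179.9, -0.1, -7.2]
force: [-0.2, 1.3, 3.5]
opening: 0.0239
{"dx":-1,"dy":-1,"dz":-134,"ax":0.1,"ay":-0.1,"az":-0.2}
{"dx":-118,"dy":-203,"dz":-144,"ax":0.0,"ay":-0.1,"az":42.8}
{"dx":-267,"dy":-377,"dz":-135,"ax":-0.0,"ay":-0.2,"az":84.8}
t 50.3 pos [ 0.6713 -0.1368  0.0065] rpy [ 1.799e+02 -1.000e-01 -7.200e+00] j [  4.8  32.5 -11.5   0.1 -45.9  77.9] F [-0.2  1.3  3.5] open 0.0239
```

```bash
python3 -m inch '[{"dx":0,"dy":0,"dz":-15,"ax":0,"ay":0,"az":0,"fingers":0},{"dx":0,"dy":0,"dz":-50,"ax":0,"ay":0,"az":0,"fingers":0},{"dx":0,"dy":0,"dz":-95,"ax":0,"ay":0,"az":0,"fingers":0},{"dx":-8,"dy":-15,"dz":-130,"ax":0,"ay":0,"az":5,"fingers":0},{"dx":-30,"dy":-52,"dz":-140,"ax":0,"ay":0,"az":13,"fingers":0},{"dx":-58,"dy":-98,"dz":-144,"ax":0,"ay":0,"az":22,"fingers":0},{"dx":-86,"dy":-147,"dz":-144,"ax":0,"ay":0,"az":32,"fingers":0},{"dx":-118,"dy":-200,"dz":-144,"ax":0,"ay":0,"az":42,"fingers":0}]'
python3 - <<'E'
from rel import rel
rel([((.4536,.271,.14),-92),((.52,.18,.14),-71)])
E
```

```text
clock: 51.3
tool_pos: [0.5793, 0.0762, 0.1506]
orientation: [-179.9, -0.1, -49.3]
force: [0.7, 1.3, -0.8]
opening: 0.0239
{"dx":-230,"dy":-32,"dz":10,"ax":-0.1,"ay":-0.1,"az":42.7}
{"dx":-117,"dy":-23,"dz":10,"ax":-0.1,"ay":-0.1,"az":21.7}
t 51.3 pos [0.5793 0.0762 0.1506] rpy [-1.799e+02 -1.000e-01 -4.930e+01] j [ 26.7  15.5 -17.2   0.1 -57.2  13.9] F [ 0.7  1.3 -0.8] open 0.0239
```

```bash
python3 -m inch '[{"dx":-40,"dy":-7,"dz":3,"ax":0,"ay":0,"az":8,"fingers":0},{"dx":-85,"dy":-16,"dz":8,"ax":0,"ay":0,"az":16,"fingers":0},{"dx":-130,"dy":-24,"dz":10,"ax":0,"ay":0,"az":24,"fingers":0},{"dx":-175,"dy":-28,"dz":10,"ax":0,"ay":0,"az":32,"fingers":0},{"dx":-212,"dy":-31,"dz":10,"ax":0,"ay":0,"az":39,"fingers":0},{"dx":-230,"dy":-32,"dz":10,"ax":0,"ay":0,"az":43,"fingers":0},{"dx":-230,"dy":-32,"dz":10,"ax":0,"ay":0,"az":43,"fingers":0}]'
python3 - <<'E'
from fit import *
from rel import rel
snap('scene'); save('scene','b2.png',(270,150,430,330))
rel([((.4536,.271,.017),-92)])
E
```

```text
clock: 52.18
tool_pos: [0.4524, 0.2702, 0.1399]
orientation: [-179.9, -0.0, -91.8]
force: [0.8, 0.5, -1.6]
opening: 0.0239
{"dx":-2,"dy":-1,"dz":123,"ax":-0.1,"ay":-0.0,"az":0.2}
t 52.23 pos [0.4528 0.2696 0.1398] rpy [-179.9   -0.   -91.8] j [ 52.2  11.  -24.9   0.2 -54.1 -54.1] F [-0.6 -0.7 -1. ] open 0.0238
```

View pics/b2.png

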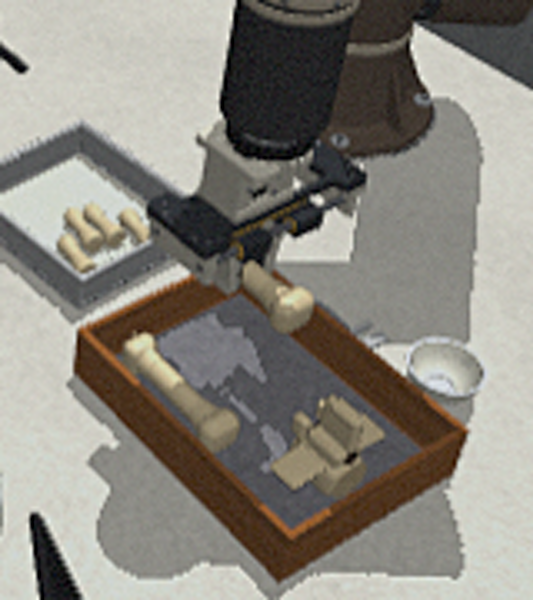

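```bash
python3 -m inch '[{"dx":-2,"dy":-1,"dz":30,"ax":0,"ay":0,"az":0,"fingers":0},{"dx":-2,"dy":-1,"dz":65,"ax":0,"ay":0,"az":0,"fingers":0},{"dx":-2,"dy":-1,"dz":95,"ax":0,"ay":0,"az":0,"fingers":0},{"dx":-2,"dy":-1,"dz":113,"ax":0,"ay":0,"az":0,"fingers":0},{"dx":-2,"dy":-1,"dz":121,"ax":0,"ay":0,"az":0,"fingers":0},{"dx":-2,"dy":-1,"dz":124,"ax":0,"ay":0,"az":0,"fingers":0},{"dx":-2,"dy":-1,"dz":125,"ax":0,"ay":0,"az":0,"fingers":0}]'
python3 -m inch '[{"dx":0,"dy":0,"dz":1,"ax":0,"ay":0,"az":0,"fingers":26},{"dx":0,"dy":0,"dz":1,"ax":0,"ay":0,"az":0,"fingers":30},{"dx":0,"dy":0,"dz":1,"ax":0,"ay":0,"az":0,"fingers":34},{"dx":0,"dy":0,"dz":0,"ax":0,"ay":0,"az":0,"fingers":34},{"dx":0,"dy":0,"dz":-15,"ax":0,"ay":0,"az":0,"fingers":34},{"dx":0,"dy":0,"dz":-50,"ax":0,"ay":0,"az":0,"fingers":36},{"dx":0,"dy":0,"dz":-105,"ax":0,"ay":0,"az":0,"fingers":50},{"dx":0,"dy":0,"dz":-145,"ax":0,"ay":0,"az":0,"fingers":60}]'
python3 - <<'E'
from fit import *
from rel import *
snap('scene');snap('top');save('scene','b3.png',(100,120,430,330)); save('top','b3t.png',(60,80,370,270))
x=fit('bone1',boneparts(.13),(.63,-.265,np.radians(-7)),0,.018,25)
rel([((.63,-.265,.1),-7)])
E
```

```text
clock: 53.1
tool_pos: [0.4547, 0.2712, 0.0147]
orientation: [-179.9, -0.0, -91.9]
force: [-0.3, -0.3, -1.7]
opening: 0.024
clock: 54.1
tool_pos: [0.4544, 0.2715, 0.1627]
orientation: [-179.8, 0.0, -91.9]
force: [0.5, -0.2, -0.0]
opening: 0.0508
bone1 ['top', 'scene'] xy [ 0.6131 -0.2555] yaw -7.4 cost 0.208
{"dx":530,"dy":-193,"dz":61,"ax":-0.2,"ay":-0.1,"az":-84.9}
t 54.3 pos [0.4542 0.2715 0.1608] rpy [-1.798e+02  1.000e-01 -9.190e+01] j [ 52.2   9.9 -23.2   0.1 -56.8 -54.2] F [ 0.6  0.1 -1.1] open 0.0591
```

View pics/b3.png

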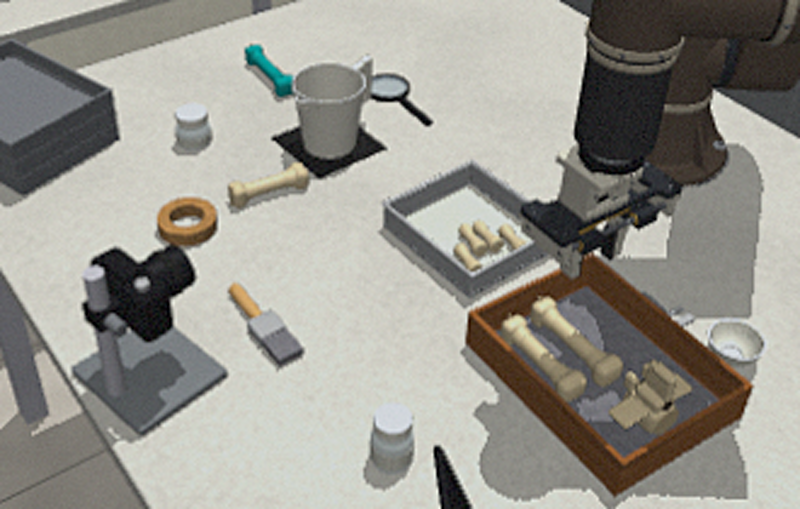

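View pics/b3t.png

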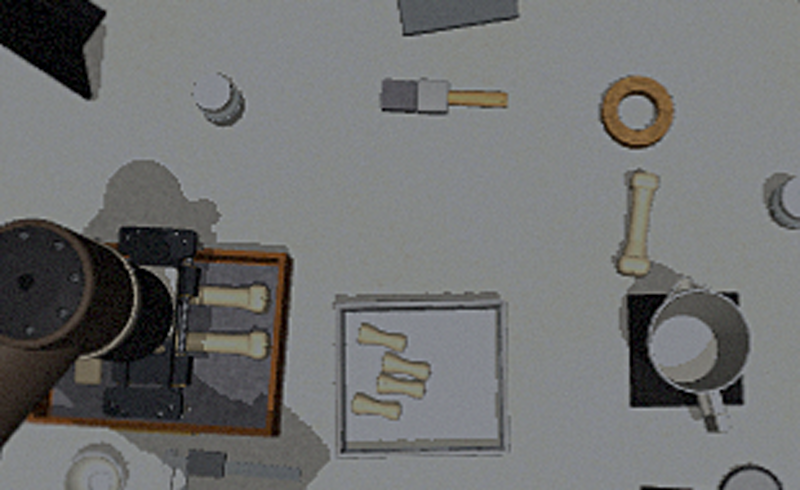

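Run:
```python
from rel import rel
rel([((.54,.0,.16),-50),((.613,-.2555,.10),-7.4)])
```

```text
{"dx":269,"dy":-95,"dz":1,"ax":-0.2,"ay":-0.0,"az":-41.9}
{"dx":522,"dy":-176,"dz":61,"ax":-0.2,"ay":-0.1,"az":-84.5}
t 54.3 pos [0.4542 0.2715 0.1608] rpy [-1.798e+02  1.000e-01 -9.190e+01] j [ 52.2   9.9 -23.2   0.1 -56.8 -54.2] F [ 0.6  0.1 -1.1] open 0.0591
```

```bash
python3 -m inch '[{"dx":30,"dy":-11,"dz":0,"ax":0,"ay":0,"az":-5,"fingers":60},{"dx":80,"dy":-28,"dz":0,"ax":0,"ay":0,"az":-13,"fingers":60},{"dx":133,"dy":-47,"dz":0,"ax":0,"ay":0,"az":-21,"fingers":60},{"dx":187,"dy":-66,"dz":0,"ax":0,"ay":0,"az":-29,"fingers":60},{"dx":241,"dy":-85,"dz":0,"ax":0,"ay":0,"az":-38,"fingers":60},{"dx":295,"dy":-104,"dz":0,"ax":0,"ay":0,"az":-47,"fingers":60},{"dx":348,"dy":-122,"dz":0,"ax":0,"ay":0,"az":-56,"fingers":60},{"dx":401,"dy":-140,"dz":0,"ax":0,"ay":0,"az":-65,"fingers":60}]'
python3 - <<'E'
from rel import rel
rel([((.613,-.2555,.10),-7.4)])
E
```

```text
clock: 55.3
tool_pos: [0.5802, -0.136, 0.1588]
orientation: [179.9, -0.0, -26.6]
force: [0.0, 0.8, 0.3]
opening: 0.0599
{"dx":83,"dy":92,"dz":59,"ax":0.1,"ay":0.0,"az":-19.2}
t 55.3 pos [ 0.5802 -0.136   0.1588] rpy [179.9  -0.  -26.6] j [  5.6  16.2 -15.    0.1 -58.9  57.7] F [0.  0.8 0.3] open 0.0599
```

```bash
python3 -m inch '[{"dx":28,"dy":31,"dz":10,"ax":0,"ay":0,"az":-7,"fingers":60},{"dx":56,"dy":62,"dz":30,"ax":0,"ay":0,"az":-14,"fingers":60},{"dx":77,"dy":86,"dz":50,"ax":0,"ay":0,"az":-19,"fingers":60},{"dx":81,"dy":91,"dz":58,"ax":0,"ay":0,"az":-19,"fingers":60},{"dx":81,"dy":91,"dz":58,"ax":0,"ay":0,"az":-19,"fingers":60}]'
python3 - <<'E'
from fit import *
from rel import rel
snap('scene'); save('scene','d1.png',(150,110,310,270))
rel([((.613,-.2555,.006),-7.4)])
fit('bone1',boneparts(.13),(.613,-.2555,np.radians(-7.4)),0,.018,14)
E
```

```text
clock: 55.92
tool_pos: [0.6106, -0.2521, 0.1005]
orientation: [179.9, 0.1, -8.0]
force: [-0.4, -0.3, 0.2]
opening: 0.0594
{"dx":2,"dy":3,"dz":96,"ax":0.1,"ay":-0.0,"az":-0.6}
t 55.98 pos [ 0.6113 -0.2516  0.1017] rpy [179.9  -0.   -8. ] j [ -5.5  24.8 -10.2   0.1 -55.   87.5] F [ 1.3  0.1 -0.5] open 0.0595Traceback (most recent call last):
  File "<stdin>", line 5, in <module>
  File "fit.py", line 39, in fit
    px=proj(c,[guess[0],guess[1],z+zc])[0]; m=masknear(t,c,px,tol)
       ~~~~^^^^^^^^^^^^^^^^^^^^^^^^^^^^
  File "h.py", line 8, in proj
    s=S[c]; P=np.atleast_2d(P); q=R.from_rotvec(s['rvec']).apply(P)+s['tvec']
      ~^^^
KeyError: 'top'
```

View pics/d1.png

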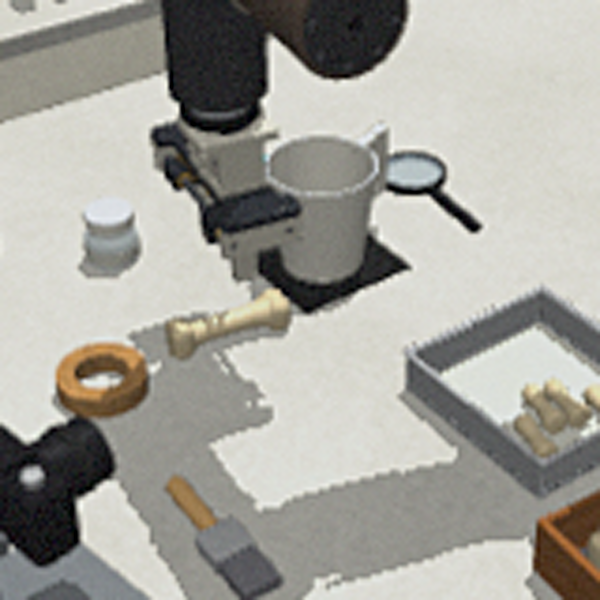

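```bash
python3 -m inch '[{"dx":2,"dy":3,"dz":20,"ax":0,"ay":0,"az":-0.6,"fingers":60},{"dx":2,"dy":3,"dz":50,"ax":0,"ay":0,"az":-0.6,"fingers":60},{"dx":2,"dy":3,"dz":78,"ax":0,"ay":0,"az":-0.6,"fingers":60},{"dx":2,"dy":3,"dz":92,"ax":0,"ay":0,"az":-0.6,"fingers":60},{"dx":2,"dy":3,"dz":95,"ax":0,"ay":0,"az":-0.6,"fingers":60},{"dx":2,"dy":3,"dz":95,"ax":0,"ay":0,"az":-0.6,"fingers":50}]'
python3 -m inch '[{"dx":0,"dy":0,"dz":0,"ax":0,"ay":0,"az":0,"fingers":30},{"dx":0,"dy":0,"dz":0,"ax":0,"ay":0,"az":0,"fingers":20},{"dx":0,"dy":0,"dz":0,"ax":0,"ay":0,"az":0,"fingers":0},{"dx":0,"dy":0,"dz":0,"ax":0,"ay":0,"az":0,"fingers":0},{"dx":0,"dy":0,"dz":0,"ax":0,"ay":0,"az":0,"fingers":0},{"dx":0,"dy":0,"dz":0,"ax":0,"ay":0,"az":0,"fingers":0}]'
python3 - <<'E'
from rel import rel
rel([((.613,-.2555,.14),-7.4),((.55,0,.15),-50),((.3957,.267,.14),-92)])
E
```

```text
clock: 56.72
tool_pos: [0.6141, -0.2554, 0.0079]
orientation: [179.9, -0.2, -7.3]
force: [0.4, -0.1, -0.1]
opening: 0.0544
clock: 57.48
tool_pos: [0.6137, -0.2555, 0.0076]
orientation: [179.9, -0.1, -7.3]
force: [-1.5, 1.3, 4.7]
opening: 0.024
{"dx":-0,"dy":0,"dz":-132,"ax":0.1,"ay":-0.1,"az":0.1}
{"dx":-95,"dy":-245,"dz":-143,"ax":0.0,"ay":-0.1,"az":42.7}
{"dx":-282,"dy":-490,"dz":-134,"ax":-0.0,"ay":-0.2,"az":84.7}
t 57.48 pos [ 0.6137 -0.2555  0.0076] rpy [ 1.799e+02 -1.000e-01 -7.300e+00] j [ -5.8  30.9 -14.4   0.1 -44.6  88.4] F [-1.5  1.3  4.7] open 0.024
```

```bash
python3 -m inch '[{"dx":0,"dy":0,"dz":-15,"ax":0,"ay":0,"az":0,"fingers":0},{"dx":0,"dy":0,"dz":-50,"ax":0,"ay":0,"az":0,"fingers":0},{"dx":0,"dy":-2,"dz":-95,"ax":0,"ay":0,"az":0,"fingers":0},{"dx":-8,"dy":-25,"dz":-130,"ax":0,"ay":0,"az":5,"fingers":0},{"dx":-26,"dy":-68,"dz":-140,"ax":0,"ay":0,"az":13,"fingers":0},{"dx":-47,"dy":-120,"dz":-143,"ax":0,"ay":0,"az":22,"fingers":0},{"dx":-68,"dy":-175,"dz":-143,"ax":0,"ay":0,"az":32,"fingers":0},{"dx":-92,"dy":-230,"dz":-143,"ax":0,"ay":0,"az":41,"fingers":0}]'
python3 - <<'E'
from rel import rel
rel([((.47,.134,.145),-71),((.3957,.267,.14),-92)])
E
```

```text
clock: 58.48
tool_pos: [0.5509, -0.0144, 0.1504]
orientation: [-179.9, -0.1, -48.6]
force: [1.3, 1.7, -0.9]
opening: 0.0236
{"dx":-165,"dy":-38,"dz":5,"ax":-0.1,"ay":-0.1,"az":22.4}
{"dx":-314,"dy":-70,"dz":10,"ax":-0.1,"ay":-0.1,"az":43.4}
t 58.48 pos [ 0.5509 -0.0144  0.1504] rpy [-1.799e+02 -1.000e-01 -4.860e+01] j [ 18.9  12.5 -21.3   0.1 -56.1  22.4] F [ 1.3  1.7 -0.9] open 0.0236
```

```bash
python3 -m inch '[{"dx":-42,"dy":-10,"dz":2,"ax":0,"ay":0,"az":6,"fingers":0},{"dx":-85,"dy":-20,"dz":4,"ax":0,"ay":0,"az":12,"fingers":0},{"dx":-130,"dy":-30,"dz":5,"ax":0,"ay":0,"az":18,"fingers":0},{"dx":-175,"dy":-40,"dz":6,"ax":0,"ay":0,"az":24,"fingers":0},{"dx":-220,"dy":-50,"dz":8,"ax":0,"ay":0,"az":31,"fingers":0},{"dx":-265,"dy":-60,"dz":10,"ax":0,"ay":0,"az":37,"fingers":0},{"dx":-300,"dy":-68,"dz":10,"ax":0,"ay":0,"az":42,"fingers":0},{"dx":-314,"dy":-70,"dz":10,"ax":0,"ay":0,"az":43.4,"fingers":0}]'
python3 -m inch '[{"dx":0,"dy":0,"dz":0,"ax":0,"ay":0,"az":0,"fingers":0},{"dx":0,"dy":0,"dz":0,"ax":0,"ay":0,"az":0,"fingers":0}]'
python3 - <<'E'
from fit import *
from rel import rel
snap('scene'); save('scene','d2.png',(270,150,430,330))
rel([((.3957,.267,.017),-92)])
E
```

```text
clock: 59.48
tool_pos: [0.3936, 0.2665, 0.1397]
orientation: [-179.9, -0.0, -91.6]
force: [-1.1, -0.1, -0.5]
opening: 0.0235
clock: 59.72
tool_pos: [0.3945, 0.2645, 0.1393]
orientation: [-179.9, -0.1, -91.6]
force: [-0.1, -0.1, -1.3]
opening: 0.0238
{"dx":-3,"dy":-1,"dz":122,"ax":-0.1,"ay":-0.1,"az":0.4}
t 59.77 pos [0.3946 0.2644 0.1393] rpy [-1.799e+02 -1.000e-01 -9.160e+01] j [ 57.7   6.2 -31.    0.2 -52.9 -59.5] F [ 0.6 -0.5 -1.1] open 0.0237
```

View pics/d2.png

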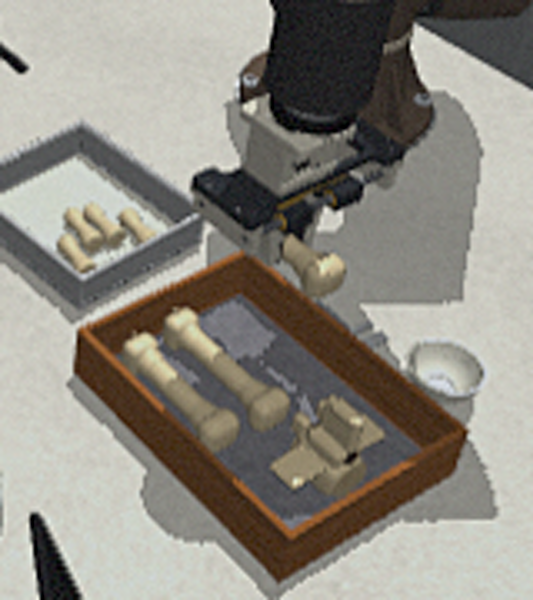

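```bash
python3 -m inch '[{"dx":-3,"dy":-4,"dz":30,"ax":0,"ay":0,"az":0,"fingers":0},{"dx":-3,"dy":-4,"dz":60,"ax":0,"ay":0,"az":0,"fingers":0},{"dx":-3,"dy":-4,"dz":80,"ax":0,"ay":0,"az":0,"fingers":0},{"dx":-3,"dy":-4,"dz":80,"ax":0,"ay":0,"az":0,"fingers":0}]'
python3 - <<'E'
from fit import *
from rel import rel
snap('scene'); save('scene','d3.png',(290,180,410,300))
rel([((.398,.267,.017),-92)])
E
```

```text
clock: 60.28
tool_pos: [0.3984, 0.266, 0.0579]
orientation: [180.0, -0.2, -91.7]
force: [-0.0, -0.3, -1.1]
opening: 0.0239
{"dx":-0,"dy":1,"dz":42,"ax":-0.1,"ay":-0.2,"az":0.3}
t 60.33 pos [0.3989 0.2669 0.059 ] rpy [-179.9   -0.2  -91.7] j [ 57.5  12.9 -35.9   0.2 -41.3 -59.3] F [-0.6  0.2 -0.8] open 0.0241
```

View pics/d3.png

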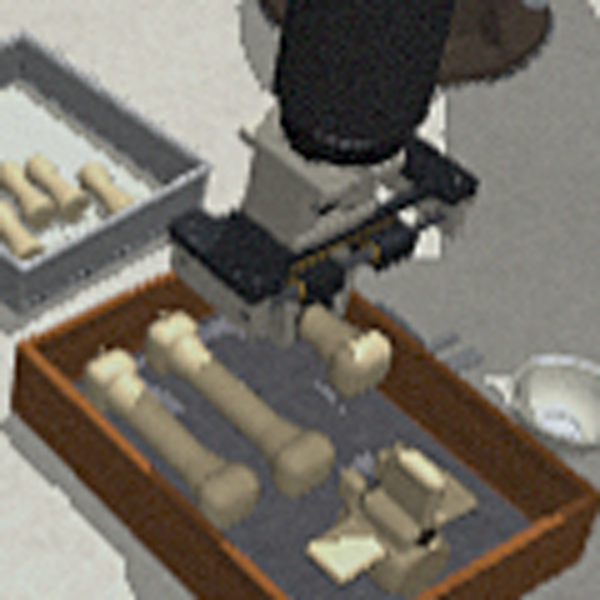

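```bash
python3 -m inch '[{"dx":0,"dy":0,"dz":15,"ax":0,"ay":0,"az":0,"fingers":0},{"dx":0,"dy":0,"dz":30,"ax":0,"ay":0,"az":0,"fingers":0},{"dx":0,"dy":0,"dz":39,"ax":0,"ay":0,"az":0,"fingers":0},{"dx":0,"dy":0,"dz":42,"ax":0,"ay":0,"az":0,"fingers":0},{"dx":0,"dy":0,"dz":43,"ax":0,"ay":0,"az":0,"fingers":0},{"dx":0,"dy":0,"dz":43,"ax":0,"ay":0,"az":0,"fingers":0}]'
python3 -m inch '[{"dx":0,"dy":0,"dz":1,"ax":0,"ay":0,"az":0,"fingers":26},{"dx":0,"dy":0,"dz":1,"ax":0,"ay":0,"az":0,"fingers":29},{"dx":0,"dy":0,"dz":1,"ax":0,"ay":0,"az":0,"fingers":32},{"dx":0,"dy":0,"dz":0,"ax":0,"ay":0,"az":0,"fingers":32},{"dx":0,"dy":0,"dz":-15,"ax":0,"ay":0,"az":0,"fingers":32},{"dx":0,"dy":0,"dz":-50,"ax":0,"ay":0,"az":0,"fingers":32},{"dx":0,"dy":0,"dz":-105,"ax":0,"ay":0,"az":0,"fingers":40},{"dx":0,"dy":0,"dz":-160,"ax":0,"ay":0,"az":0,"fingers":40}]'
python3 - <<'E'
from rel import *
rel([((.5,0,.3),-92)])
E
```

```text
clock: 61.08
tool_pos: [0.3989, 0.2678, 0.0165]
orientation: [-179.9, -0.1, -91.6]
force: [0.3, -0.3, -0.7]
opening: 0.0242
clock: 62.08
tool_pos: [0.3982, 0.2674, 0.1777]
orientation: [-179.9, -0.1, -91.6]
force: [-0.6, 0.8, -0.8]
opening: 0.0397
{"dx":265,"dy":-109,"dz":-122,"ax":-0.1,"ay":-0.1,"az":0.4}
t 62.08 pos [0.3982 0.2674 0.1777] rpy [-1.799e+02 -1.000e-01 -9.160e+01] j [ 57.6   4.3 -27.4   0.1 -58.4 -59.3] F [-0.6  0.8 -0.8] open 0.0397
```

Released. I'll move the arm clear for a final look.

```bash
python3 -m inch '[{"dx":30,"dy":-12,"dz":-30,"ax":0,"ay":0,"az":0,"fingers":40},{"dx":75,"dy":-30,"dz":-70,"ax":0,"ay":0,"az":0,"fingers":40},{"dx":120,"dy":-48,"dz":-100,"ax":0,"ay":0,"az":0,"fingers":40},{"dx":165,"dy":-66,"dz":-122,"ax":0,"ay":0,"az":0,"fingers":40},{"dx":210,"dy":-85,"dz":-122,"ax":0,"ay":0,"az":0,"fingers":40},{"dx":245,"dy":-100,"dz":-122,"ax":0,"ay":0,"az":0,"fingers":40},{"dx":265,"dy":-109,"dz":-122,"ax":0,"ay":0,"az":0,"fingers":40},{"dx":265,"dy":-109,"dz":-122,"ax":0,"ay":0,"az":0,"fingers":40}]'
python3 - <<'E'
from fit import *
from rel import *
snap('scene');snap('top');save('scene','e1.png',(100,100,430,330)); save('top','e1t.png',(40,60,400,300))
D=np.radians
fit('jug',jugparts(),(.458,-.314,D(15)),.004,.06,20)
fit('vertebra',vertparts(),(.459,.41,D(-92)),.007,.045,20)
for L,g in ((.14,(.512,.27,D(-92))),(.15,(.454,.271,D(-92))),(.13,(.398,.267,D(-92)))): fit('bone1',boneparts(L),g,.007,.018,12)
for r in landmark_of('toe1','top')[:6]: print(round(r['score'],2),(onz('top',r['position'],.015)[0]-[.414,.007,0]).round(3))
E
```

```text
clock: 63.08
tool_pos: [0.4998, -0.0012, 0.2984]
orientation: [-179.9, -0.1, -91.8]
force: [-0.6, 0.0, -1.1]
opening: 0.0397
jug ['top', 'scene'] xy [ 0.4602 -0.3134] yaw 15.7 cost 0.057
vertebra ['scene'] xy [0.4565 0.4102] yaw -93.9 cost 0.155
bone1 ['scene'] xy [0.5084 0.2659] yaw -96.7 cost 0.283
bone1 ['scene'] xy [0.4522 0.2708] yaw -95.8 cost 0.228
bone1 ['scene'] xy [0.3979 0.2663] yaw -92.4 cost 0.25
0.71 [-0.039  0.062  0.015]
0.63 [-0.015  0.031  0.015]
0.63 [0.052 0.056 0.015]
0.56 [ 0.045 -0.32   0.015]
```

View pics/e1.png

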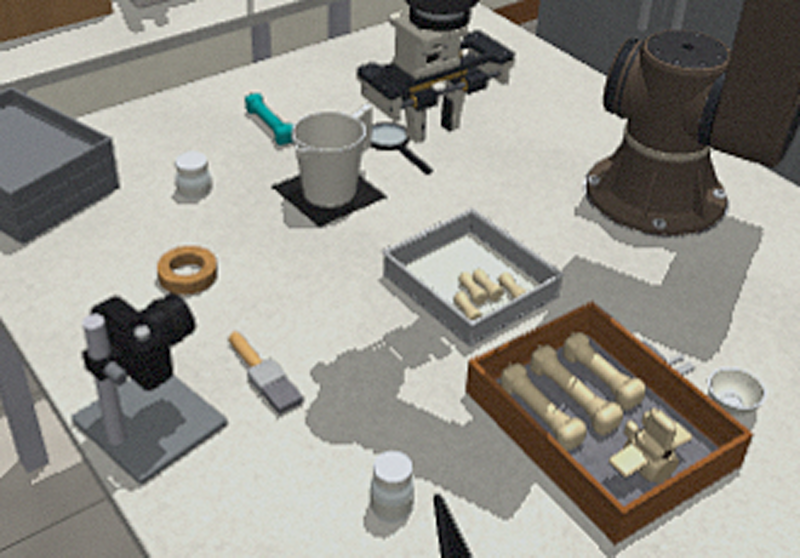

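View pics/e1t.png

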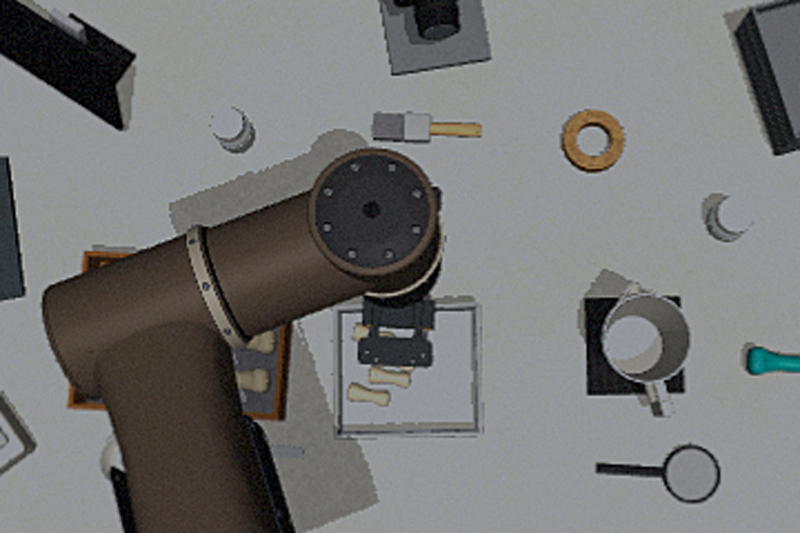

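The final pictures show everything in place: three long bones and the upright vertebra in the box (scene (545,405), (578,390), (605,370) and (655,440)), four toe bones in the tray, and the empty jug upright on its mat. The arm is clear, so I'm handing in.

```bash
python3 -c "
from plant import *
print(close_job())"
```

```text
the job is handed in; nothing more can be done
None
```

I finished the job and handed it in at about 63 s of the 210 s allowed. Handing in gave no verdict, so everything below rests on my own checks.

- **Pour:** I tipped the jug to about 112° with its spout over the tray, and all four toe bones went in. The empty jug now stands on its mat, about 4 mm from the mat's centre.
- **Camera views:** The vertebra was held at the focus for about a second or more each with its front, left side, back and right side to the lens. The right view was about 10° off square because the last joint was near its limit; the allowance is 23°.
- **Box:** The vertebra stands upright in the box and the three long bones lie flat beside it. The last pictures show this, with the arm clear of everything.

**Off or not confirmed:**
- **Knocked bone:** one long bone was knocked aside during the run. I measured it again before picking it up.
- **Wrong shift:** one move carried a bone the wrong way, at a safe height, and I corrected it.
- **Toe bone count:** in the final top view the arm hid part of the tray, so the detector found only three of the four toe bones there. The other camera showed all four in the tray.
- **Bystanders:** they look unmoved in the pictures, but I did not measure them.

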